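# Open the serving hatch with the hook pole and pile the tins on its ledge

### The arm

A 6-joint arm with a two-finger parallel gripper is mounted at the origin on the work surface. World frame = base frame: x ahead of the robot, y to its left, z up, the work surface at z = 0. Lengths are in m, angles in rad, forces in N, time in s.
With the tool pointing down it reaches from about 0.35 to 0.875 m from the base axis. Payload 15.5 kg.
Tool frame: the origin (TCP) lies at the very end of the fingers, on their centre line; the grasp point (between the pads) lies 19 mm behind it; z points along the fingers, x is the direction in which the jaws open and shut, and the axes are right-handed (so a half turn about z gives the same grasp; the last joint's range is limited). The gripper opens to 85 mm and grips with 20 to 120 N. Pads are 22 mm wide; open, the fingers measure 114 mm over their backs; the gripper's body (76 mm by 85 mm) begins 54 mm behind the grasp point. The pads swing forward as they close: fully open they stand 13 mm farther back than shut.
Start: joints at [1.097, 0.494, 1.345, -0, 1.302, -0.096], TCP at [0.231, 0.581, 0.209] pointing down, gripper open.
Joint ranges: [-2.91, 2.91], [-0.82, 2.16], [0.22, 2.67], [-1.22, 4.37], [0.12, 2.79], [-3.08, 3.08]. Speed limits (rad/s): [1.89, 1.89, 2.57, 3.01, 3.01, 3.01].

### API

Orientations are given as a unit quaternion [x, y, z, w].
In Python, from plant import get_obs, camera, camera_info, finish_job gives the robot as it stands.
- The arm moves only by the tool step_arm, never from a script. Its argument "rows" is a list of rows, each an object of numbers: "gripper": the finger opening in m, from 0 to 0.0854; "x", "y", "z": the shift along the tool's x, y, z in m; "wx", "wy", "wz": the turn, a rotation vector about the tool's x, y, z in rad. A call has 1 to 5 rows; each row shifts and turns the commanded pose from where the row before left it, along the tool's axes as they then stand; what a row does not reach is not made up. A row lasts 1/8 s, in which the tool goes at most 62.5 mm and 10.7 degrees, less where a joint would pass 70% of its speed; a pose out of reach is approached as far as the arm can. A call with a gripper value outside its range is refused whole. The fingers move at their own pace and stop on an object; the grip force is fixed at half the most. Time passes only in rows, so rows that do not move let the fingers close. It gives the time, the measured TCP pose, the force and the opening at its end, in the units of the state.
- get_obs(): the state, without advancing time (a new reading comes with each control period).
- camera(name): name is "scene" or "top" or "wrist"; returns the picture (420x560x3 uint8, red, green, blue); there is no depth.
- camera_info(name): a dict with "fovy" (degrees; the focal length in pixels is half the picture's height over the tangent of half this angle, whatever the lens; pixels are square), "cx", "cy" (the principal point, pixels), "R" (3x3) and "t" (3): a world point X has camera coordinates R X + t; the wrist camera has in their place "T_tool_cam" (4x4, takes a point from camera to tool coordinates, whose origin is the TCP and whose axes are the tool frame's). Camera axes: x right, y down, z forward; pixel columns grow to the right and rows downward; lengths in m; the calibration is good to about 2 mm. A picture is of the moment at which its call begins: read the wrist's pose just before it. camera_info takes no time and is no camera call.
- finish_job(): hands the job in, once; it reports no verdict.
The state is a dict: "t": time; "joint_pos": joint angles; "dq": joint speeds; "effort": joint torques, N m; "ee_pos": TCP position; "eef_rot": TCP orientation; "wrist_force": force on the tool from outside, world axes, zero at the start; "moment": the same for the moment, N m; "finger_gap": opening from 0.0 (shut) to 1.0 (fully open).
Only numpy, scipy, OpenCV 4.12 (cv2) and the standard library are available. Lean on these libraries where they do the work, as an engineer would, in place of code of your own. Each camera call takes 0.05 s, during which the arm holds its last target.

### The job

Open the serving hatch: put the pole's hook through the ring on the flap and pull the flap down until it is level, working it with the pole only and not by hand. Lay the pole back flat on its rubber mat, wholly on it, and stack all the flat steel tins lying about into one squarely aligned, straight-edged pile, lying flat, near the middle of the lowered flap. Leave the dabba, the silicone lid and the pestle where they are.

Things in the scene. Friction and masses are not known exactly. Their poses are not given: they have to be found in the camera images.
- hatch (a joint): the serving hatch's hinge (rad): 0 = flap upright (shut), 1.571 = flap level (fully down, against its stop), it grows as the flap's top comes down towards the robot. Friction hinge: it stays where it is left; about 2 to 3 N at the ring moves it.
- unit: the small wooden shelf unit with the serving hatch (all of it, with flap and ring); origin on the counter straight below the middle of the hinge line, same axes as hinge
- hinge (a point): middle of the hatch's hinge line, 150 mm above the counter, on the front of the small wooden shelf unit that stands on the counter (unit 415 mm high, 266 mm wide, side panels begin 12 mm behind the hinge line; a top board with jars lies above, behind the hinge line). Fixed to the unit: x points straight into the unit (away from the robot), y along the hinge line, z up.
- ring (a point): centre of the steel ring that stands out from the middle of the flap's free edge. The ring's hole is 38 mm across, its wire 5 mm thick; its axis runs along the hinge line, so a hook goes through it sideways. 172 mm from the hinge line, 6 mm outside of the flap's inner face (the face that lies on top once the flap is level); it turns with the flap.
- ledge (a point): centre of the flap's inner face, 78 mm from the hinge line; the flap is a wooden panel 150 (from hinge to free edge) x 200 mm, 12 mm thick. Turns with the flap: y along the hinge line, z from the hinge to the free edge, x out of the inner face (when the flap is level x points up, z towards the robot).
- pole: short hook pole, 120 g: square dark wooden handle 220 x 20 x 20 mm with a steel hook (8 mm rod) at its +x end. Origin at the underside of the handle's middle; x along the handle towards the hook, z up; the axis of handle and hook lies 10 mm above the origin. The rod runs on from the handle's end (x = 110 mm) to x = 180 mm, bends to +y for 40 mm (the part that goes through the ring), and ends in a 14 mm lip turned back towards -x.
- hook (a point): middle of the hook's 40 mm sideways part: 180 mm ahead (+x), 20 mm to +y, 10 mm up in the pole's frame
- butt (a point): centre of the pole's plain end: 110 mm behind the origin (-x), 10 mm up
- mat: black rubber mat of the pole, 380 (x) x 180 (y) x 4 mm, fixed on the counter; origin at the centre of its underside. It may lie on either side of the counter.
- tin1: flat closed rectangular steel tin, 84 x 52 x 18 mm, 110 g, lying flat (either broad face may be up in the pile, the tin is the same both ways); origin at the centre of its underside, x along its 84 mm side, z up as it lies at the start (on the plywood board, 6 mm thick, at the start); may be absent
- tin2: flat closed rectangular steel tin, 84 x 52 x 18 mm, 110 g, lying flat (either broad face may be up in the pile, the tin is the same both ways); origin at the centre of its underside, x along its 84 mm side, z up as it lies at the start (on the plywood board, 6 mm thick, at the start); may be absent
- tin3: flat closed rectangular steel tin, 84 x 52 x 18 mm, 110 g, lying flat (either broad face may be up in the pile, the tin is the same both ways); origin at the centre of its underside, x along its 84 mm side, z up as it lies at the start (on the plywood board, 6 mm thick, at the start); may be absent
- tin4: flat closed rectangular steel tin, 84 x 52 x 18 mm, 110 g, lying flat (either broad face may be up in the pile, the tin is the same both ways); origin at the centre of its underside, x along its 84 mm side, z up as it lies at the start (on the plywood board, 6 mm thick, at the start); may be absent
- tin5: flat closed rectangular steel tin, 84 x 52 x 18 mm, 110 g, lying flat (either broad face may be up in the pile, the tin is the same both ways); origin at the centre of its underside, x along its 84 mm side, z up as it lies at the start (on the counter in front of the hatch at the start); may be absent
- dabba: round closed steel dabba, 120 mm across, 90 mm high, bystander; origin at the centre of its underside
- lid: black silicone lid, 110 mm across, bystander; origin at the centre of its underside
- pestle: steel pestle, 130 mm long, lying, bystander; origin at its middle, underside

How it is judged:
By the outcome, as a careful person would: the job done as asked, in the order asked, and still so for the second after the job is handed in, with the robot touching nothing.
Of tin1, tin2, tin3, tin4, tin5 only 3 to 5 are there at a start; the rules pass over those that are not, and their reading is None.
At some moment in a run one of pole may be knocked a few centimetres aside while the robot is not near it.
Once in a run the grip may slacken for a moment while it holds something.
It also fails if it takes over 210 s, if anything falls off the work surface, if the arm or the gripper's body presses on something with over 40 N, if the wrist force passes 120 N, or if a joint passes its speed limit or range.

## Working session

There is one attempt and no reset: what is moved stays moved. The work goes in short steps, Python scripts to look and compute and a tool call to move; the robot and the scene stay as the last step left them, time stands still between calls to the robot, and variables do not carry over. Pictures are saved under pics/ and viewed, and the job is handed in when it is done.

Besides the shell and the picture viewer there is one more tool, called after ">>>" by a JSON object that holds its "method" and its "body". step_arm: Moves the arm, as the interface text tells. Its arguments: {"type":"object","properties":{"rows":{"type":"array"}},"required":["rows"]}

```bash
ls; mkdir -p pics; python3 - <<'E'
from plant import *
import cv2
o=get_obs()
print(o)
for n in ("scene","top","wrist"):
    cv2.imwrite(f"pics/{n}0.png",camera(n)[:,:,::-1]); print(n,camera_info(n))
E
```

```text
pics
{'t': 0.0, 'joint_pos': array([ 1.09747794e+00,  4.94221339e-01,  1.34616642e+00, -4.73941214e-06,
        1.30253898e+00, -9.54988384e-02]), 'dq': array([ 0.00108521, -0.00028178, -0.00043088, -0.00052502,  0.000693  ,
       -0.0005298 ]), 'effort': array([ 1.31417873e-03, -8.82126188e+01, -3.83893991e+01,  6.77955313e-05,
        9.68345819e-03,  1.01704126e-05]), 'ee_pos': array([0.23036359, 0.5805426 , 0.20876462]), 'eef_rot': array([ 8.27312790e-01,  5.61741135e-01, -5.83967170e-04,  3.22378071e-04]), 'wrist_force': array([-0.26679566, -0.1919387 ,  0.066908  ]), 'moment': array([ 0.00584456, -0.01922797,  0.03057683]), 'finger_gap': 0.9987031755719505}
scene {'fovy': 44.53044566294848, 'cx': 275.76763360081287, 'cy': 218.03669499400124, 'R': array([[ 0.98608939, -0.16562469,  0.01400666],
       [-0.11975241, -0.76635322, -0.63115933],
       [ 0.11526961,  0.62070219, -0.77552673]]), 't': array([-0.54547819,  0.19992092,  1.84673237])}
top {'fovy': 51.63843142693845, 'cx': 277.76699820328724, 'cy': 208.21099264334296, 'R': array([[-0.00587482, -0.99987068,  0.01497052],
       [-0.99674326,  0.00465107, -0.08050613],
       [ 0.08042609, -0.01539472, -0.99664168]]), 't': array([-0.02494868,  0.56078179,  1.45887033])}
wrist {'fovy': 60.40904028913697, 'cx': 277.79689280885896, 'cy': 207.04091347368777, 'T_tool_cam': array([[ 9.99999889e-01, -3.69864175e-04,  2.92814413e-04,
         1.72252869e-04],
       [ 2.69493571e-04,  9.57355316e-01,  2.88913009e-01,
        -7.22478026e-02],
       [-3.87186006e-04, -2.88912898e-01,  9.57355309e-01,
        -1.65304829e-01],
       [ 0.00000000e+00,  0.00000000e+00,  0.00000000e+00,
         1.00000000e+00]])}
```

View pics/scene0.png

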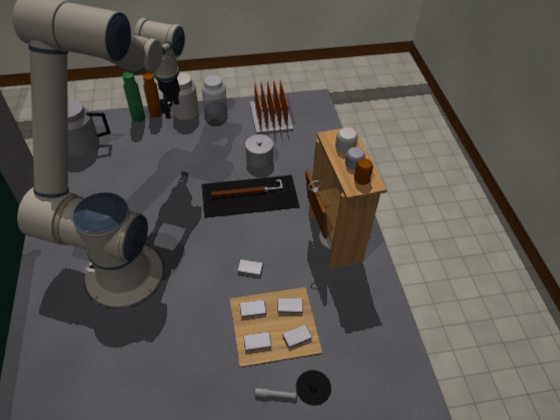

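View pics/top0.png

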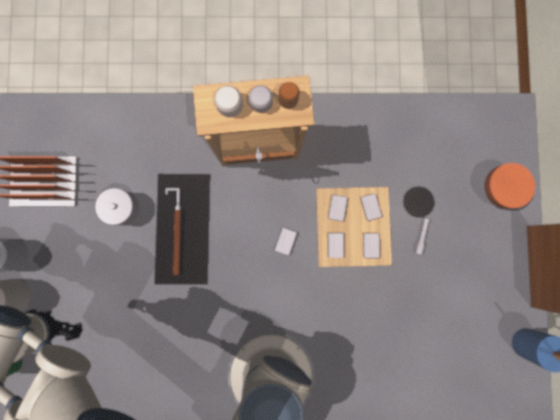

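View pics/wrist0.png

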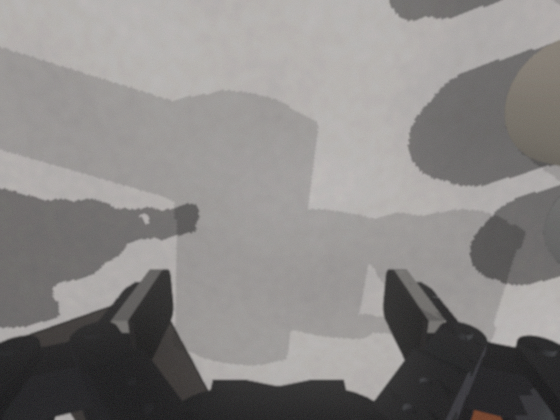

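```bash
cat > h.py <<'E'
import numpy as np, cv2
from plant import *
from scipy.spatial.transform import Rotation as Ro
def f(ci): return 210/np.tan(np.radians(ci['fovy'])/2)
def extr(n,obs=None):
    ci=camera_info(n)
    if n=='wrist':
        o=obs or get_obs(); T=np.eye(4); T[:3,:3]=Ro.from_quat(o['eef_rot']).as_matrix(); T[:3,3]=o['ee_pos']
        W=T@ci['T_tool_cam']; R=W[:3,:3].T; t=-R@W[:3,3]
    else: R,t=np.array(ci['R']),np.array(ci['t'])
    return ci,R,t
def p2w(n,u,v,z,obs=None):
    ci,R,t=extr(n,obs); d=R.T@np.array([(u-ci['cx'])/f(ci),(v-ci['cy'])/f(ci),1]); c=-R.T@t
    return c+d*(z-c[2])/d[2]
def w2p(n,X,obs=None):
    ci,R,t=extr(n,obs); c=R@np.asarray(X,float)+t
    return np.array([ci['cx'],ci['cy']])+f(ci)*c[:2]/c[2]
def ray(n,u,v,obs=None):
    ci,R,t=extr(n,obs); d=R.T@np.array([(u-ci['cx'])/f(ci),(v-ci['cy'])/f(ci),1]); return -R.T@t,d/np.linalg.norm(d)
def tri(obsns):
    A=np.zeros((3,3));b=np.zeros(3)
    for n,u,v in obsns:
        c,d=ray(n,u,v);P=np.eye(3)-np.outer(d,d);A+=P;b+=P@c
    X=np.linalg.solve(A,b); return X,[w2p(n,X)-[u,v] for n,u,v in obsns]
def crop(im,x0,x1,y0,y1,s,fn): cv2.imwrite(fn,cv2.resize(im[y0:y1,x0:x1,::-1],None,fx=s,fy=s,interpolation=cv2.INTER_CUBIC))
E
python3 - <<'E'
from h import *
im=cv2.imread('pics/top0.png')[:,:,::-1]
crop(im,150,320,70,290,2.7,'pics/c1.png')
crop(im,260,410,170,280,5,'pics/c2.png')
im=cv2.imread('pics/scene0.png')[:,:,::-1]
crop(im,190,390,120,270,4,'pics/c3.png')
for p in [(175,270),(178,210),(166,190),(286,241)]: print(p2w('top',*p,0.014))
print(w2p('top',[0.45,0,0]))
E
```

```text
[0.35325833 0.32089974 0.014     ]
[0.55680507 0.31334326 0.014     ]
[0.62585284 0.35526008 0.014     ]
[ 0.44891067 -0.05549257  0.014     ]
[269.75661174 240.79772547]
```

View pics/c1.png

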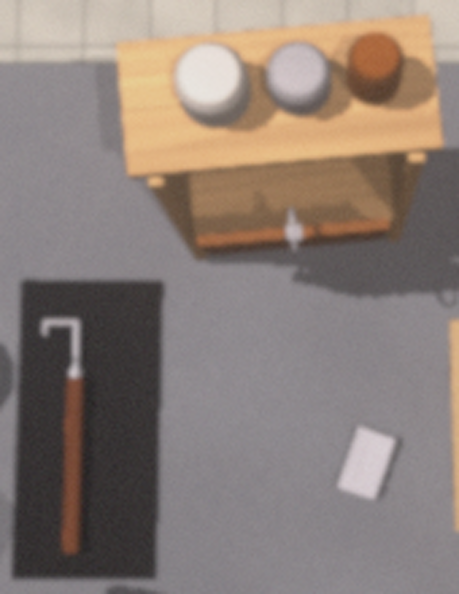

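View pics/c2.png

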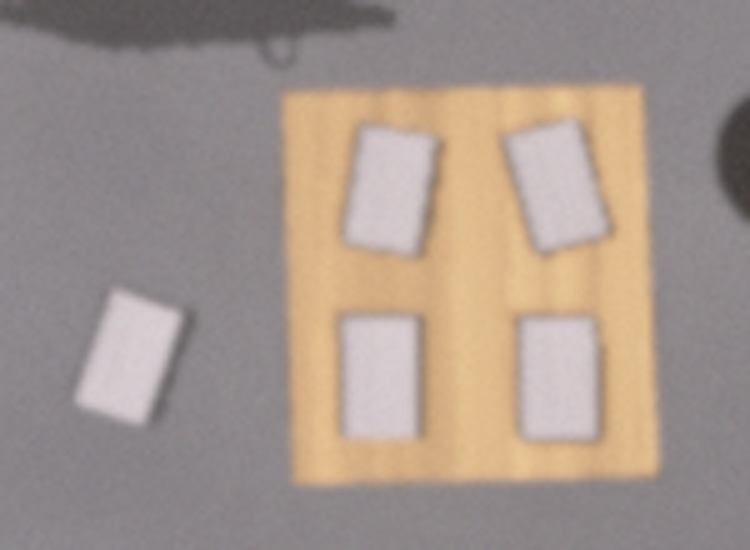

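View pics/c3.png

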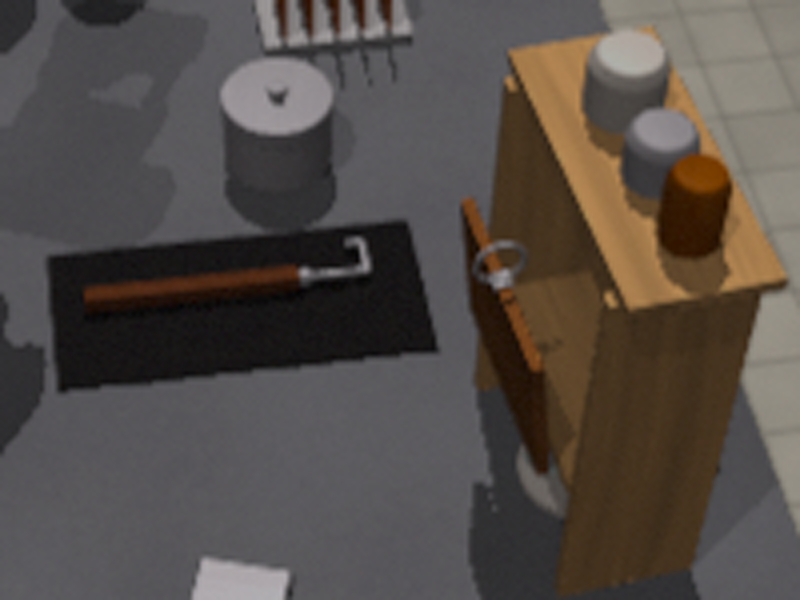

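```bash
python3 - <<'E'
from h import *
c1=lambda x,y:(150+x/2.7,70+y/2.7)
c2=lambda x,y:(260+x/5,170+y/5)
c3=lambda x,y:(190+x/4,120+y/4)
np.set_printoptions(precision=4,suppress=True)
P=lambda p,z:p2w('top',*p,z)
print('pole butt,front,corner,tip',P(c1(70,553),.024),P(c1(75,376),.024),P(c1(77,322),.014),P(c1(44,322),.014))
print('mat',[P(c1(*q),.004)[:2] for q in [(22,281),(162,281),(156,577),(14,577)]])
b=[P(c1(*q),.415)[:2] for q in [(117,42),(428,15),(441,147),(127,175)]]; print('board',b, np.linalg.norm(b[0]-b[1]),np.linalg.norm(b[2]-b[3]),np.degrees(np.arctan2(*(b[3]-b[2])[::-1])),np.linalg.norm(b[0]-b[3]))
print('ring',tri([('top',)+c1(293,230),('scene',)+c3(498,262)]))
# flap free edge corners in top: left (196,240) right (390,225); scene: left top (470,203), right (540,362)
print('flapL',tri([('top',)+c1(196,238),('scene',)+c3(466,203)]))
print('flapR',tri([('top',)+c1(391,226),('scene',)+c3(540,362)]))
for n,q in dict(t5=[(115,288),(188,312),(148,427),(75,402)],a=[(360,124),(440,137),(420,256),(343,243)],b=[(505,135),(580,120),(612,237),(540,255)],c=[(342,315),(419,315),(419,440),(343,440)],d=[(518,315),(598,315),(600,440),(520,440)]).items():
    z=.018 if n=='t5' else .024
    w=np.array([P(c2(*x),z)[:2] for x in q]); print(n,w.mean(0),np.linalg.norm(w-np.roll(w,-1,0),axis=1), np.degrees(np.arctan2(*((w[0]+w[1]-w[2]-w[3])[::-1]))))
E
```

```text
pole butt,front,corner,tip [0.3378 0.3154 0.024 ] [0.5586 0.312  0.024 ] [0.6282 0.3125 0.014 ] [0.6284 0.3543 0.014 ]
mat [array([0.6828, 0.3856]), array([0.6821, 0.2064]), array([0.3057, 0.2114]), array([0.307 , 0.3895])]
board [array([0.8448, 0.1923]), array([ 0.8711, -0.103 ]), array([ 0.7429, -0.1138]), array([0.7166, 0.1817])] 0.2964760686786758 0.2966683417814859 95.08247273527988 0.1286243333840835
ring (array([0.6829, 0.0287, 0.3224]), [array([ 0.0032, -0.0502]), array([-0.0409,  0.008 ])])
flapL (array([0.6804, 0.131 , 0.2893]), [array([-0.0199,  0.3684]), array([ 0.2931, -0.0559])])
flapR (array([ 0.6929, -0.0721,  0.3099]), [array([ 0.1022, -1.2871]), array([-1.0978,  0.2112])])
t5 [ 0.4474 -0.0564] [0.0524 0.0827 0.0524 0.0821] -19.733250438527193
a [ 0.5604 -0.2343] [0.0555 0.0829 0.0533 0.0826] -9.789089409802882
b [ 0.5621 -0.3499] [0.0528 0.083  0.0511 0.0854] 14.520220129956137
c [ 0.4327 -0.2253] [0.0525 0.0846 0.0516 0.0845] -0.728134864570846
d [ 0.432  -0.3467] [0.0547 0.0847 0.0544 0.0846] -0.41629710692814526
```

```bash
python3 - <<'E'
from h import *
np.set_printoptions(precision=4,suppress=True)
c3=lambda x,y:(190+x/4,120+y/4)
ux=np.array([.9961,.0886]);uy=np.array([-.0886,.9961])
for nm,q,z in [('flap low R',(545,470),.15),('panelR bottom',(562,592),0),('board R front top',(622,305),.415),('panelL bot',(480,388),0.0)]:
    w=p2w('scene',*c3(*q),z)
    d=w[:2]-[.683,.0287]; print(nm,w,'rel ring ux,uy',d@ux,d@uy)
E
```

```text
flap low R [ 0.7176 -0.0627  0.15  ] rel ring ux,uy 0.02637709276901454 -0.09406144378143465
panelR bottom [ 0.7404 -0.0931  0.    ] rel ring ux,uy 0.046355968573481524 -0.1263668025143267
board R front top [ 0.7411 -0.1113  0.415 ] rel ring ux,uy 0.04544458331518741 -0.14459344092026033
panelL bot [0.7162 0.1543 0.    ] rel ring ux,uy 0.044149714467141714 0.12217938651321349
```

```bash
cat > go.py <<'E'
# usage: go.py x y z yawdeg(tool x) -> tool-frame shift & wz needed
import sys; from h import *
np.set_printoptions(precision=4,suppress=True)
o=get_obs(); R=Ro.from_quat(o['eef_rot']).as_matrix(); p=o['ee_pos']
yaw=np.degrees(np.arctan2(R[1,0],R[0,0])); print('t',round(o['t'],2),'p',p,'yaw',round(yaw,2),'tilt',R[:,2],'gap',round(o['finger_gap'],3),'F',o['wrist_force'],'q',o['joint_pos'])
a=list(map(float,sys.argv[1:]))
if a:
    d=np.array(a[:3])-p; y=np.radians(a[3]); wz=-(y-np.radians(yaw))
    Rt=np.array([[np.cos(y),np.sin(y),0],[np.sin(y),-np.cos(y),0],[0,0,-1]])
    err=(Ro.from_matrix(R).inv()*Ro.from_matrix(Rt)).as_rotvec()
    print('rotvec first',err,' then shift in NEW tool axes',Rt.T@d,' (in current axes',R.T@d,') dist',np.linalg.norm(d))
E
python3 go.py .533 .3125 .15 89.4
```

```text
t 0.15 p [0.2304 0.5807 0.209 ] yaw 68.35 tilt [-0.0004 -0.0008 -1.    ] gap 0.998 F [-0.7116 -0.0586 -0.8657] q [ 1.0975  0.494   1.346  -0.      1.3025 -0.0955]
rotvec first [-0.0002  0.0009 -0.3673]  then shift in NEW tool axes [-0.265   0.3054  0.059 ]  (in current axes [-0.1376  0.3802  0.0591] ) dist 0.4085881244168917
```

>>> {"method": "step_arm", "body": {"rows": [{"gripper":0.05,"wz":-0.184},{"gripper":0.05,"wz":-0.183},{"x":-0.04,"y":0.045,"z":0.009},{"x":-0.04,"y":0.045,"z":0.009},{"x":-0.04,"y":0.045,"z":0.009}]}}

```text
schema error: expected keys gripper, x, y, z, wx, wy, wz
```

>>> {"method": "step_arm", "body": {"rows": [{"x":-0.04,"y":0.045,"z":0.009},{"x":-0.04,"y":0.045,"z":0.009},{"x":-0.035,"y":0.045,"z":0.009},{"x":-0.03,"y":0.035,"z":0.005},{"gripper":0.05}]}}

```text
schema error: expected keys gripper, x, y, z, wx, wy, wz
```

```bash
python3 go.py .533 .3125 .15 89.4; python3 - <<'E'
from h import *
cv2.imwrite('pics/w1.png',camera('wrist')[:,:,::-1])
E
```

```text
t 0.15 p [0.2304 0.5807 0.209 ] yaw 68.35 tilt [-0.0004 -0.0008 -1.    ] gap 0.998 F [-0.7116 -0.0586 -0.8657] q [ 1.0975  0.494   1.346  -0.      1.3025 -0.0955]
rotvec first [-0.0002  0.0009 -0.3673]  then shift in NEW tool axes [-0.265   0.3054  0.059 ]  (in current axes [-0.1376  0.3802  0.0591] ) dist 0.4085881244168917
```

View pics/w1.png

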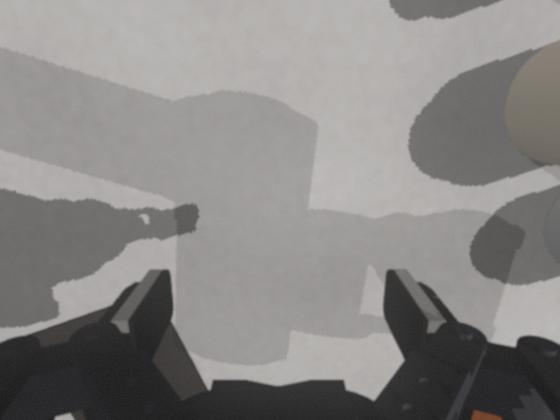

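All keys are required in every row, so I'll send them in full.

>>> {"method": "step_arm", "body": {"rows": [{"gripper":0.05,"x":0,"y":0,"z":0,"wx":0,"wy":0,"wz":-0.184},{"gripper":0.05,"x":0,"y":0,"z":0,"wx":0,"wy":0,"wz":-0.183},{"gripper":0.05,"x":-0.04,"y":0.045,"z":0.009,"wx":0,"wy":0,"wz":0},{"gripper":0.05,"x":-0.04,"y":0.045,"z":0.009,"wx":0,"wy":0,"wz":0},{"gripper":0.05,"x":-0.04,"y":0.045,"z":0.009,"wx":0,"wy":0,"wz":0}]}}

```text
t: 0.82
ee_pos: [0.3653, 0.4582, 0.1821]
eef_rot: [0.711, 0.703, 0.0, -0.0]
wrist_force: [0.9, 0.4, 0.7]
finger_gap: 0.582
```

>>> {"method": "step_arm", "body": {"rows": [{"gripper":0.05,"x":-0.04,"y":0.045,"z":0.009,"wx":0,"wy":0,"wz":0},{"gripper":0.05,"x":-0.04,"y":0.045,"z":0.009,"wx":0,"wy":0,"wz":0},{"gripper":0.05,"x":-0.035,"y":0.045,"z":0.009,"wx":0,"wy":0,"wz":0},{"gripper":0.05,"x":-0.03,"y":0.035,"z":0.005,"wx":0,"wy":0,"wz":0},{"gripper":0.05,"x":0,"y":0,"z":0,"wx":0,"wy":0,"wz":0}]}}

```text
t: 1.45
ee_pos: [0.5347, 0.3103, 0.1497]
eef_rot: [0.712, 0.702, -0.0, 0.0]
wrist_force: [-0.7, 0.9, -0.6]
finger_gap: 0.586
```

```bash
python3 go.py .533 .3125 .15 89.4; python3 - <<'E'
from h import *
cv2.imwrite('pics/w1.png',camera('wrist')[:,:,::-1])
E
```

```text
t 1.45 p [0.5347 0.3103 0.1497] yaw 89.18 tilt [-0.0002 -0.0006 -1.    ] gap 0.586 F [-0.7225  0.9261 -0.5808] q [ 0.4295  0.5443  1.433  -0.0005  1.1647 -1.1268]
rotvec first [-0.0002  0.0006 -0.0038]  then shift in NEW tool axes [ 0.0022 -0.0017 -0.0003]  (in current axes [ 0.0022 -0.0017 -0.0003] ) dist 0.002824094564680541
```

View pics/w1.png

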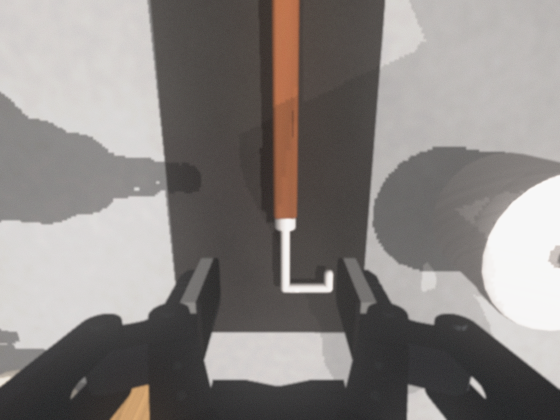

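```bash
python3 - <<'E'
from h import *
np.set_printoptions(precision=4,suppress=True)
for q,z in [((286,218),.024),((286,30),.024),((285,288),.014),((330,288),.014)]: print(p2w('wrist',*q,z))
E
```

```text
[0.5588 0.3179 0.024 ]
[0.4132 0.3189 0.024 ]
[0.6311 0.3167 0.014 ]
[0.6317 0.3588 0.014 ]
```

>>> {"method": "step_arm", "body": {"rows": [{"gripper":0.05,"x":0.005,"y":-0.002,"z":0.04,"wx":0,"wy":0,"wz":0},{"gripper":0.05,"x":0,"y":0,"z":0.045,"wx":0,"wy":0,"wz":0},{"gripper":0.05,"x":0,"y":0,"z":0.035,"wx":0,"wy":0,"wz":0},{"gripper":0.05,"x":0,"y":0,"z":0.023,"wx":0,"wy":0,"wz":0},{"gripper":0.05,"x":0,"y":0,"z":0,"wx":0,"wy":0,"wz":0}]}}

```text
t: 2.12
ee_pos: [0.5288, 0.318, 0.0061]
eef_rot: [0.711, 0.704, -0.001, -0.001]
wrist_force: [0.5, -0.2, 0.1]
finger_gap: 0.584
```

>>> {"method": "step_arm", "body": {"rows": [{"gripper":0.0,"x":0,"y":0,"z":0,"wx":0,"wy":0,"wz":0},{"gripper":0.0,"x":0,"y":0,"z":0,"wx":0,"wy":0,"wz":0},{"gripper":0.0,"x":0,"y":0,"z":0,"wx":0,"wy":0,"wz":0},{"gripper":0.0,"x":0,"y":0,"z":0,"wx":0,"wy":0,"wz":0},{"gripper":0.0,"x":0,"y":0,"z":0,"wx":0,"wy":0,"wz":0}]}}

```text
t: 2.75
ee_pos: [0.5308, 0.3176, 0.0075]
eef_rot: [0.711, 0.703, 0.0, 0.0]
wrist_force: [-0.2, 0.1, -0.7]
finger_gap: -0.002
```

>>> {"method": "step_arm", "body": {"rows": [{"gripper":0.0,"x":0,"y":0,"z":-0.02,"wx":0,"wy":0,"wz":0},{"gripper":0.0,"x":0,"y":0,"z":-0.04,"wx":0,"wy":0,"wz":0},{"gripper":0.0,"x":0,"y":0,"z":-0.04,"wx":0,"wy":0,"wz":0},{"gripper":0.0,"x":0,"y":0,"z":-0.02,"wx":0,"wy":0,"wz":0},{"gripper":0.0,"x":0,"y":0,"z":0,"wx":0,"wy":0,"wz":0}]}}

```text
t: 3.38
ee_pos: [0.5315, 0.318, 0.1289]
eef_rot: [0.711, 0.703, 0.001, 0.0]
wrist_force: [0.4, -0.9, 1.1]
finger_gap: -0.001
```

```bash
python3 go.py; python3 - <<'E'
from h import *
cv2.imwrite('pics/w2.png',camera('wrist')[:,:,::-1])
cv2.imwrite('pics/s2.png',camera('scene')[:,:,::-1])
E
```

```text
t 3.38 p [0.5315 0.318  0.1289] yaw 89.38 tilt [ 0.0026  0.0013 -1.    ] gap -0.001 F [ 0.415  -0.9474  1.1211] q [ 0.4428  0.5678  1.4541  0.      1.1168 -1.1171]
```

View pics/w2.png

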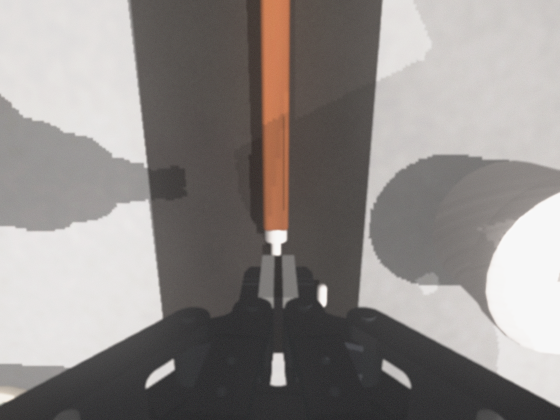

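View pics/s2.png

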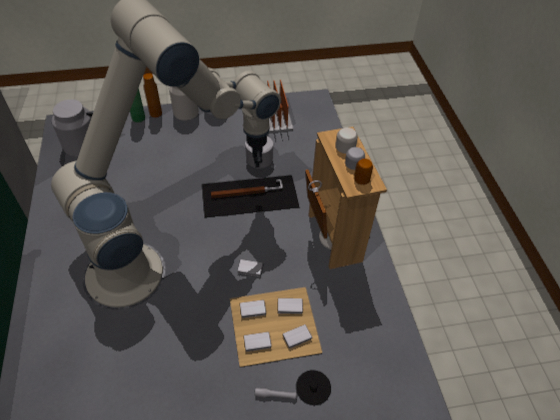

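```bash
python3 - <<'E'
from h import *
np.set_printoptions(precision=4,suppress=True)
o=get_obs()
print(w2p('wrist',o['ee_pos']),p2w('wrist',276,230,.024),p2w('wrist',276,30,.024))
for z in (0.004,.024): print(w2p('wrist',[.531,.318,z]))
im=camera('top'); crop(im,130,260,130,290,3.5,'pics/c4.png')
E
```

```text
[278.3887 250.1589] [0.5579 0.3155 0.024 ] [0.4139 0.3173 0.024 ]
[278.78   190.7423]
[278.8511 197.1125]
```

View pics/c4.png

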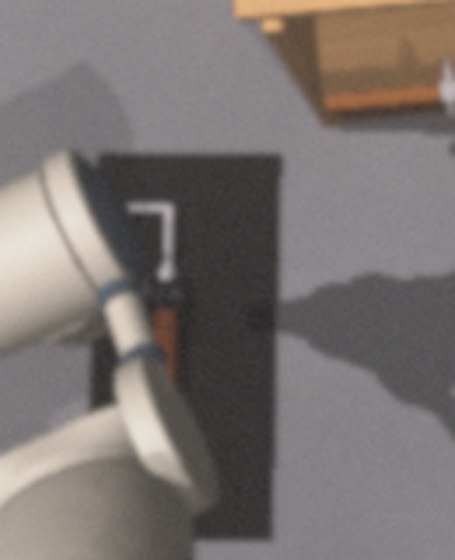

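>>> {"method": "step_arm", "body": {"rows": [{"gripper":0.05,"x":-0.002,"y":-0.003,"z":0,"wx":0,"wy":0,"wz":0},{"gripper":0.05,"x":0,"y":0,"z":0,"wx":0,"wy":0,"wz":0},{"gripper":0.05,"x":0,"y":0,"z":0.05,"wx":0,"wy":0,"wz":0},{"gripper":0.05,"x":0,"y":0,"z":0.05,"wx":0,"wy":0,"wz":0},{"gripper":0.05,"x":0,"y":0,"z":0.022,"wx":0,"wy":0,"wz":0}]}}

```text
t: 4.15
ee_pos: [0.5262, 0.315, 0.0025]
eef_rot: [0.711, 0.703, -0.002, -0.001]
wrist_force: [-1.1, 0.3, 0.8]
finger_gap: 0.588
```

>>> {"method": "step_arm", "body": {"rows": [{"gripper":0.05,"x":0,"y":0,"z":0,"wx":0,"wy":0,"wz":0},{"gripper":0.05,"x":0,"y":0,"z":0,"wx":0,"wy":0,"wz":0}]}}

```text
t: 4.4
ee_pos: [0.5283, 0.316, 0.0063]
eef_rot: [0.711, 0.703, 0.001, 0.0]
wrist_force: [0.5, 0.7, 1.0]
finger_gap: 0.585
```

```bash
python3 go.py; python3 - <<'E'
from h import *
cv2.imwrite('pics/w3.png',camera('wrist')[:,:,::-1])
crop(camera('scene'),190,310,120,220,6,'pics/s3.png')
E
```

```text
t 4.4 p [0.5283 0.316  0.0063] yaw 89.38 tilt [ 0.001   0.0005 -1.    ] gap 0.585 F [0.4984 0.7261 0.9668] q [ 0.4421  0.7264  1.5509  0.      0.8631 -1.1179]
```

View pics/w3.png

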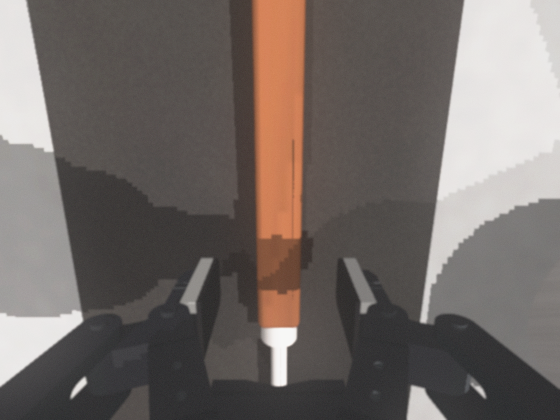

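View pics/s3.png

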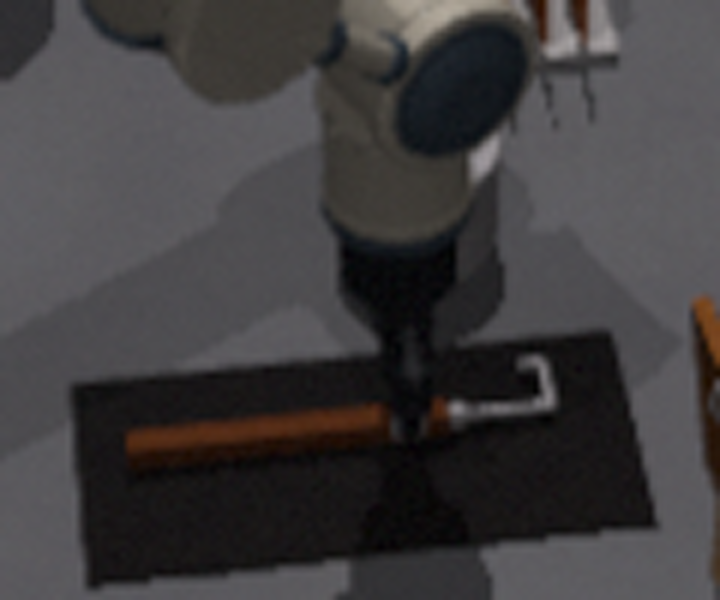

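>>> {"method": "step_arm", "body": {"rows": [{"gripper":0.01,"x":0,"y":0,"z":0,"wx":0,"wy":0,"wz":0},{"gripper":0.01,"x":0,"y":0,"z":0,"wx":0,"wy":0,"wz":0},{"gripper":0.01,"x":0,"y":0,"z":0,"wx":0,"wy":0,"wz":0}]}}

```text
t: 4.88
ee_pos: [0.5278, 0.3157, 0.0056]
eef_rot: [0.711, 0.703, 0.0, 0.0]
wrist_force: [-0.8, -0.4, 0.4]
finger_gap: 0.114
```

```bash
python3 go.py; python3 - <<'E'
from h import *
cv2.imwrite('pics/w4.png',camera('wrist')[:,:,::-1])
E
```

```text
t 4.88 p [0.5278 0.3157 0.0056] yaw 89.38 tilt [ 0.0003  0.0001 -1.    ] gap 0.114 F [-0.8254 -0.3825  0.4272] q [ 0.442   0.7273  1.5518  0.      0.8622 -1.1179]
```

View pics/w4.png

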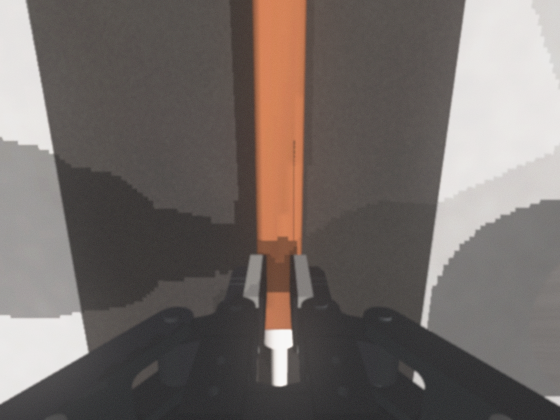

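```bash
python3 - <<'E'
from h import *
im=camera('scene'); im2=camera('top')
o=get_obs(); p=o['ee_pos']
print(w2p('scene',p),w2p('top',p), w2p('scene',p+[0,0,.02]))
crop(im,225,295,160,220,10,'pics/s4.png')
crop(im2,150,210,180,290,7,'pics/t4.png')
E
```

```text
[256.86108068 191.50265366] [177.74294038 218.65751073] [256.7893061  188.19802587]
```

View pics/s4.png

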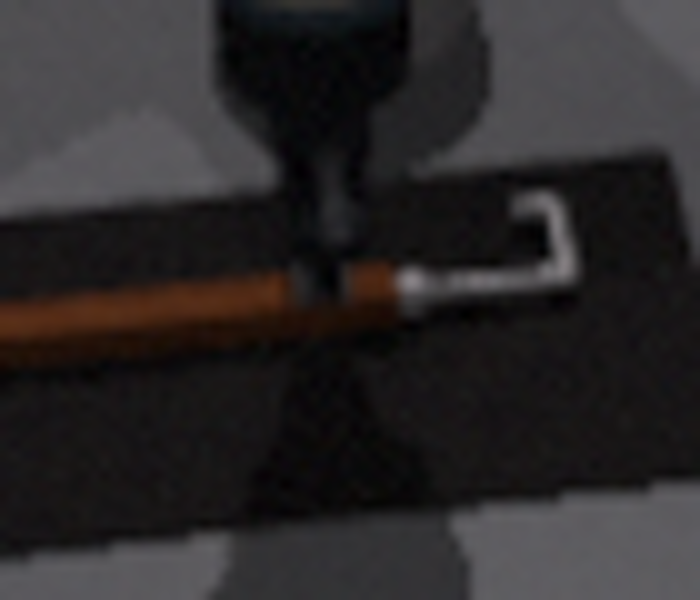

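View pics/t4.png

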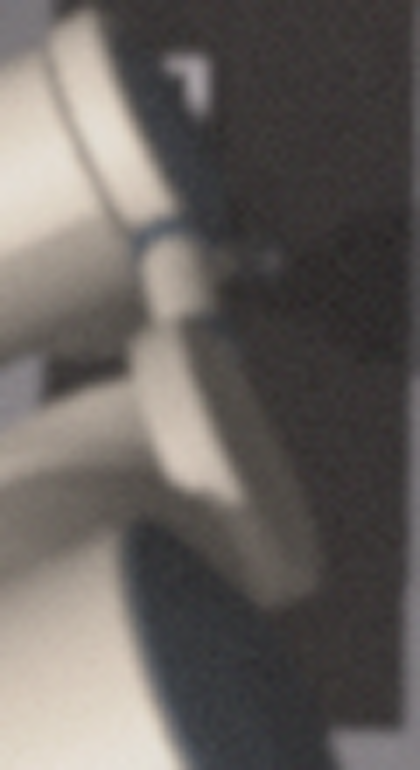

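```bash
python3 - <<'E'
from h import *
for z in (0.005,.015,.025,.035): print(z,w2p('scene',[.528,.287,z]),w2p('scene',[.528,.316-.012,z]),w2p('wrist',[.528,.316-.005,z]),w2p('wrist',[.528,.326,z]))
o=get_obs();print(o['ee_pos'])
crop(camera('wrist'),200,360,220,380,4,'pics/w5.png')
E
```

```text
0.005 [257.95780847 196.74797657] [257.35742055 193.66173705] [268.96756919 250.59547959] [299.09524517 250.28225404]
0.015 [257.9258539  195.10753815] [257.32339418 192.01812074] [268.47942391 259.17795749] [300.30343498 258.84921619]
0.025 [257.89365947 193.45478618] [257.2891137  190.36222971] [267.93303982 268.78437885] [301.65580717 268.43853842]
0.035 [257.86122247 191.7895815 ] [257.25457624 188.69392594] [267.3173334  279.60961254] [303.17980904 279.24484246]
[0.52764679 0.31569423 0.00538967]
```

View pics/w5.png

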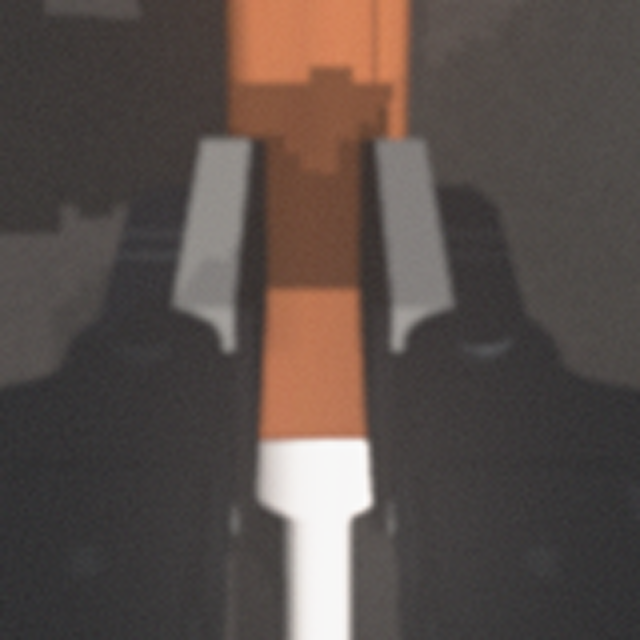

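>>> {"method": "step_arm", "body": {"rows": [{"gripper":0.05,"x":0,"y":0,"z":0,"wx":0,"wy":0,"wz":0},{"gripper":0.05,"x":0,"y":0,"z":0,"wx":0,"wy":0,"wz":0},{"gripper":0.05,"x":0,"y":0,"z":0.005,"wx":0,"wy":0,"wz":0},{"gripper":0.05,"x":0,"y":0,"z":0.003,"wx":0,"wy":0,"wz":0},{"gripper":0.05,"x":0,"y":0,"z":0,"wx":0,"wy":0,"wz":0}]}}

```text
t: 5.7
ee_pos: [0.5275, 0.3156, -0.003]
eef_rot: [0.711, 0.703, -0.0, -0.0]
wrist_force: [0.1, 0.5, 0.0]
finger_gap: 0.58
```

```bash
python3 go.py; python3 - <<'E'
from h import *
cv2.imwrite('pics/w6.png',camera('wrist')[:,:,::-1])
crop(camera('scene'),225,295,160,220,10,'pics/s6.png')
E
```

```text
t 5.7 p [ 0.5275  0.3156 -0.003 ] yaw 89.38 tilt [-0.0006 -0.0003 -1.    ] gap 0.58 F [0.0682 0.4576 0.0292] q [ 0.4421  0.7401  1.5556  0.      0.8466 -1.1179]
```

View pics/s6.png

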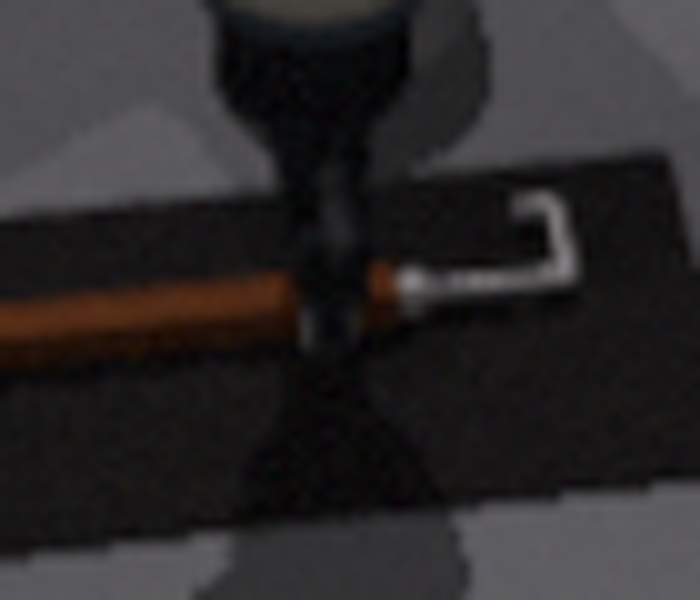

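View pics/w6.png

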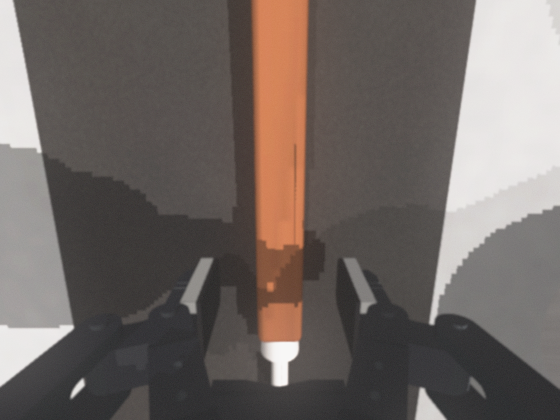

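>>> {"method": "step_arm", "body": {"rows": [{"gripper":0.05,"x":0,"y":0,"z":0.004,"wx":0,"wy":0,"wz":0},{"gripper":0.05,"x":0,"y":0,"z":0.004,"wx":0,"wy":0,"wz":0},{"gripper":0.05,"x":0,"y":0,"z":0,"wx":0,"wy":0,"wz":0}]}}

```text
t: 6.18
ee_pos: [0.5274, 0.3156, -0.0111]
eef_rot: [0.711, 0.703, -0.0, -0.0]
wrist_force: [-0.5, -0.3, 1.1]
finger_gap: 0.585
```

>>> {"method": "step_arm", "body": {"rows": [{"gripper":0.0,"x":0,"y":0,"z":0,"wx":0,"wy":0,"wz":0},{"gripper":0.0,"x":0,"y":0,"z":0,"wx":0,"wy":0,"wz":0},{"gripper":0.0,"x":0,"y":0,"z":0,"wx":0,"wy":0,"wz":0},{"gripper":0.0,"x":0,"y":0,"z":0,"wx":0,"wy":0,"wz":0}]}}

```text
t: 6.68
ee_pos: [0.5278, 0.3158, -0.0103]
eef_rot: [0.711, 0.703, 0.0, 0.0]
wrist_force: [-0.8, -0.4, 5.4]
finger_gap: 0.212
```

```bash
python3 go.py; python3 - <<'E'
from h import *
cv2.imwrite('pics/w7.png',camera('wrist')[:,:,::-1])
crop(camera('scene'),225,295,160,220,10,'pics/s7.png')
E
```

```text
t 6.67 p [ 0.5278  0.3158 -0.0103] yaw 89.38 tilt [ 0.0004  0.0002 -1.    ] gap 0.212 F [-0.7876 -0.4003  5.3584] q [ 0.4421  0.7509  1.5586 -0.      0.8317 -1.1179]
```

View pics/w7.png

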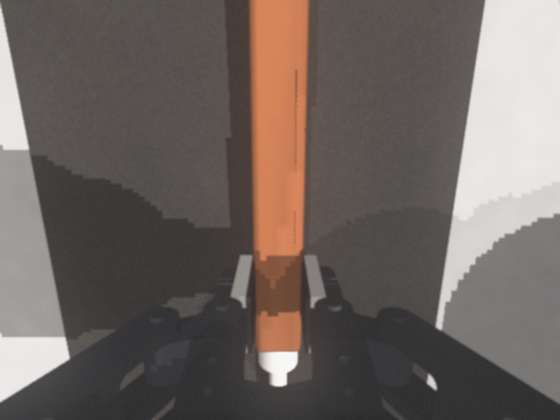

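View pics/s7.png

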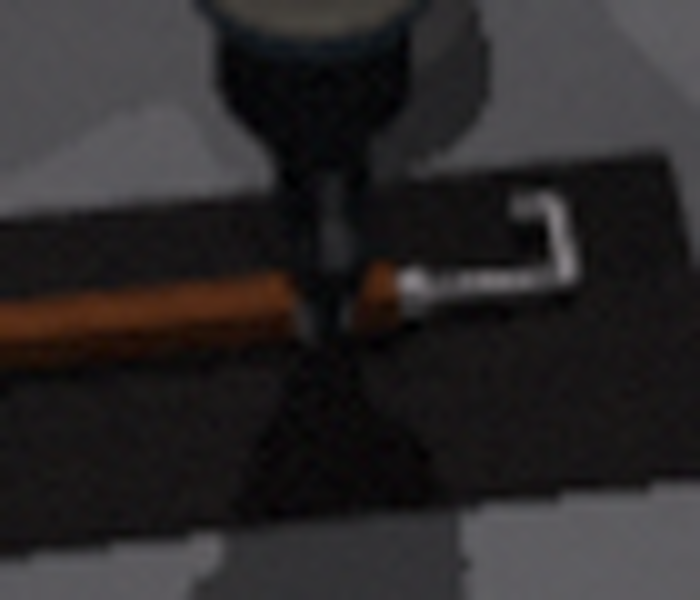

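>>> {"method": "step_arm", "body": {"rows": [{"gripper":0.0,"x":0,"y":0,"z":-0.03,"wx":0,"wy":0,"wz":0},{"gripper":0.0,"x":0,"y":0,"z":-0.05,"wx":0,"wy":0,"wz":0},{"gripper":0.0,"x":0,"y":0,"z":-0.055,"wx":0,"wy":0,"wz":0},{"gripper":0.0,"x":0,"y":-0.01,"z":-0.055,"wx":0,"wy":0,"wz":0},{"gripper":0.0,"x":0,"y":-0.01,"z":-0.055,"wx":0,"wy":0,"wz":0}]}}

```text
t: 7.4
ee_pos: [0.5072, 0.3157, 0.2361]
eef_rot: [0.711, 0.703, -0.0, -0.0]
wrist_force: [0.9, 0.7, -1.7]
finger_gap: 0.214
```

>>> {"method": "step_arm", "body": {"rows": [{"gripper":0.0,"x":-0.03,"y":0,"z":-0.04,"wx":0,"wy":0,"wz":-0.05},{"gripper":0.0,"x":-0.05,"y":0,"z":-0.025,"wx":0,"wy":0,"wz":-0.05},{"gripper":0.0,"x":-0.055,"y":0,"z":0,"wx":0,"wy":0,"wz":0},{"gripper":0.0,"x":-0.055,"y":0,"z":0,"wx":0,"wy":0,"wz":0},{"gripper":0.0,"x":-0.05,"y":0,"z":0,"wx":0,"wy":0,"wz":0}]}}

```text
t: 8.02
ee_pos: [0.5234, 0.0748, 0.2994]
eef_rot: [0.675, 0.738, 0.0, 0.0]
wrist_force: [0.7, 0.9, -1.9]
finger_gap: 0.214
```

>>> {"method": "step_arm", "body": {"rows": [{"gripper":0.0,"x":-0.05,"y":0,"z":0,"wx":0,"wy":0,"wz":0},{"gripper":0.0,"x":-0.04,"y":0,"z":0,"wx":0,"wy":0,"wz":0},{"gripper":0.0,"x":-0.02,"y":0,"z":0,"wx":0,"wy":0,"wz":0},{"gripper":0.0,"x":0,"y":0,"z":0,"wx":0,"wy":0,"wz":0}]}}

```text
t: 8.52
ee_pos: [0.5334, -0.0336, 0.2992]
eef_rot: [0.675, 0.737, -0.0, -0.0]
wrist_force: [-0.1, 0.4, -1.2]
finger_gap: 0.215
```

```bash
python3 go.py .594 -.041 .298 95.08; python3 - <<'E'
from h import *
cv2.imwrite('pics/w8.png',camera('wrist')[:,:,::-1])
crop(camera('scene'),210,390,120,255,4.4,'pics/s8.png')
crop(camera('top'),180,340,80,260,3.3,'pics/t8.png')
E
```

```text
t 8.53 p [ 0.5334 -0.0336  0.2992] yaw 95.02 tilt [-0.0003  0.0002 -1.    ] gap 0.215 F [-0.1004  0.4122 -1.1733] q [-0.1747  0.2856  1.4318  0.0001  1.4245 -1.8331]
rotvec first [-0.0003 -0.0002 -0.001 ]  then shift in NEW tool axes [-0.0128  0.0597  0.0012]  (in current axes [-0.0127  0.0598  0.0012] ) dist 0.06109966191894517
```

View pics/w8.png

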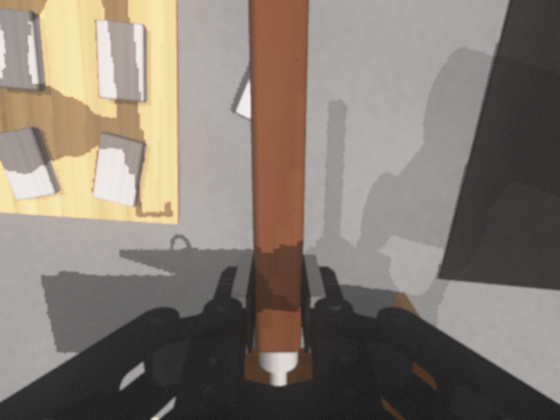

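View pics/s8.png

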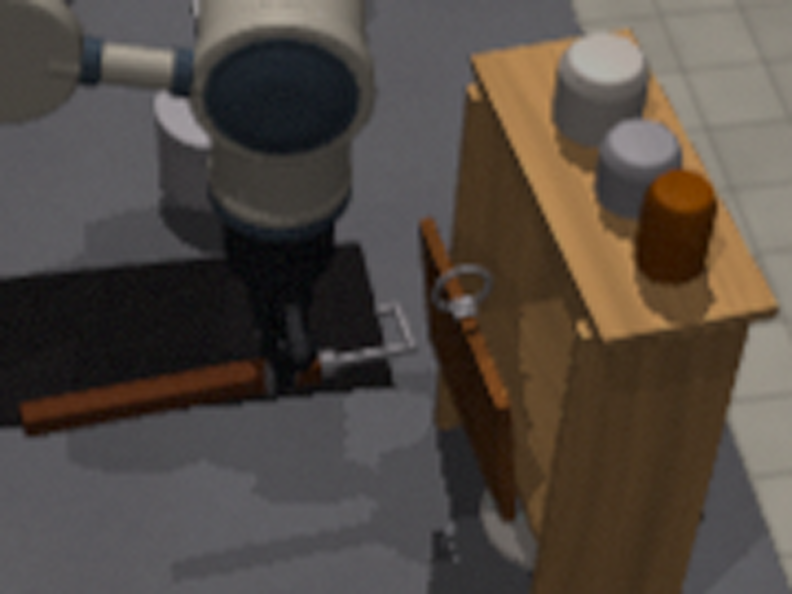

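View pics/t8.png

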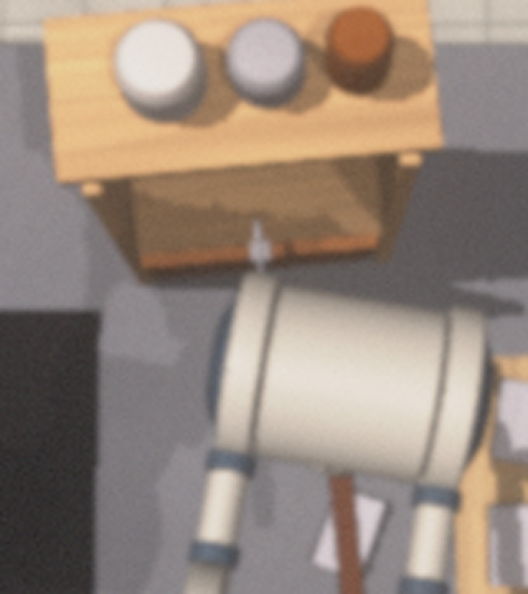

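```bash
python3 - <<'E'
from h import *
np.set_printoptions(precision=4,suppress=True)
o=get_obs(); R=Ro.from_quat(o['eef_rot']).as_matrix()
for dy in (0,-.003):
  p=o['ee_pos']+[0,dy,0]
  print('corner',w2p('scene',p+R@[0,.100,-.024]),'end',w2p('scene',p+R@[.040,.100,-.024]),'butt',w2p('scene',p+R@[0,-.19,-.024]))
  print('ring',w2p('scene',[.683,.0287,.3224]))
  b=p+R@[0,-.10,-.034]; print('top handle',w2p('top',b))
print('obs corner',303.2,198.4,'end',298,190,'butt',210+22/4.4,120+418/4.4)
E
```

```text
corner [302.7035 198.69  ] end [299.2138 189.7721] butt [213.9119 215.5275]
ring [314.4758 185.5181]
top handle [284.6195 246.1142]
corner [302.8881 199.3817] end [299.3918 190.4439] butt [213.999 216.26 ]
ring [314.4758 185.5181]
top handle [285.7395 246.1074]
obs corner 303.2 198.4 end 298 190 butt 215.0 215.0
```

>>> {"method": "step_arm", "body": {"rows": [{"gripper":0.0,"x":-0.015,"y":0.0,"z":0.001,"wx":0,"wy":0,"wz":0},{"gripper":0.0,"x":0,"y":0.03,"z":0,"wx":0,"wy":0,"wz":0},{"gripper":0.0,"x":0,"y":0.03,"z":0,"wx":0,"wy":0,"wz":0},{"gripper":0.0,"x":0,"y":0,"z":0,"wx":0,"wy":0,"wz":0}]}}

```text
t: 9.18
ee_pos: [0.5959, -0.0425, 0.2978]
eef_rot: [0.674, 0.738, -0.0, -0.0]
wrist_force: [-0.3, -0.6, -1.0]
finger_gap: 0.212
```

```bash
python3 go.py .594 -.043 .298 95.08; python3 - <<'E'
from h import *
crop(camera('scene'),270,350,150,225,9,'pics/s9.png')
crop(camera('top'),220,300,100,180,7,'pics/t9.png')
E
```

```text
t 9.18 p [ 0.5959 -0.0425  0.2978] yaw 95.17 tilt [-0. -0. -1.] gap 0.212 F [-0.2955 -0.5571 -1.0359] q [-0.1711  0.3838  1.2852 -0.      1.4726 -1.8322]
rotvec first [-0.      0.      0.0016]  then shift in NEW tool axes [-0.0003 -0.0019 -0.0002]  (in current axes [-0.0003 -0.0019 -0.0002] ) dist 0.001968901521869952
```

View pics/s9.png

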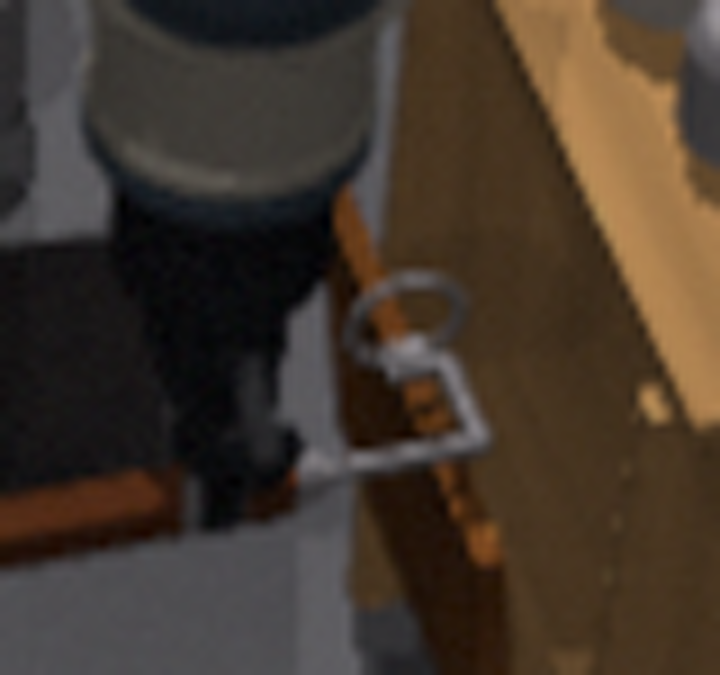

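View pics/t9.png

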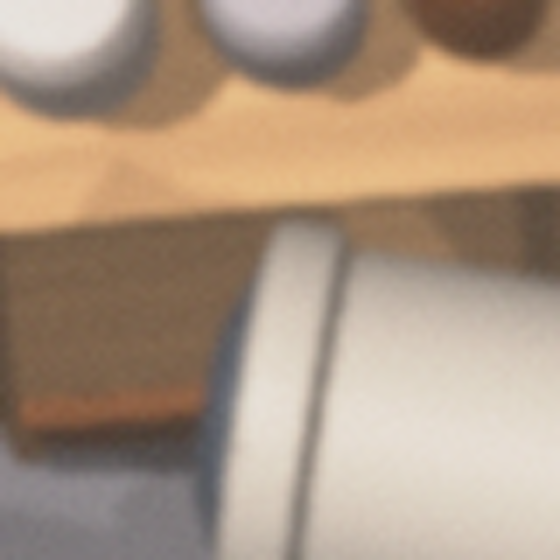

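```bash
python3 - <<'E'
from h import *
np.set_printoptions(precision=4,suppress=True)
o=get_obs(); R=Ro.from_quat(o['eef_rot']).as_matrix();p=o['ee_pos']
c=lambda q:(q-[270,150])*9
for a in (0,.04,.045,.065,.085): print(a,c(w2p('scene',p+R@[a,.100,-.024])))
print(c(w2p('scene',p+R@[0,.030,-.024])))
print('ring',c(w2p('scene',[.683,.0287,.3224])), c(w2p('scene',[.683,.0287,.3424])),c(w2p('scene',[.683,.0287,.3034])),c(w2p('scene',[.702,.0304,.3224])))
E
```

```text
0 [466.4412 443.4016]
0.04 [432.6042 363.1522]
0.045 [428.4433 353.284 ]
0.065 [411.9488 314.1649]
0.085 [395.6891 275.6027]
[279.364  479.0089]
ring [400.2824 319.663 ] [404.2739 282.2248] [396.5576 354.5996] [449.831  310.4867]
```

>>> {"method": "step_arm", "body": {"rows": [{"gripper":0.0,"x":0.0,"y":-0.004,"z":0.002,"wx":0,"wy":0,"wz":0},{"gripper":0.0,"x":0.012,"y":0,"z":0,"wx":0,"wy":0,"wz":0},{"gripper":0.0,"x":0.012,"y":0,"z":0,"wx":0,"wy":0,"wz":0},{"gripper":0.0,"x":0.01,"y":0,"z":0,"wx":0,"wy":0,"wz":0},{"gripper":0.0,"x":0,"y":0,"z":0,"wx":0,"wy":0,"wz":0}]}}

```text
t: 9.9
ee_pos: [0.5874, -0.008, 0.2965]
eef_rot: [0.674, 0.738, 0.0, 0.0]
wrist_force: [-0.3, 0.1, -1.6]
finger_gap: 0.216
```

```bash
python3 go.py; python3 - <<'E'
from h import *
crop(camera('scene'),270,350,150,225,9,'pics/s10.png')
E
```

```text
t 9.9 p [ 0.5874 -0.008   0.2965] yaw 95.19 tilt [ 0.0001  0.     -1.    ] gap 0.216 F [-0.2685  0.0744 -1.5875] q [-0.1153  0.3691  1.3121  0.      1.4603 -1.7767]
```

View pics/s10.png

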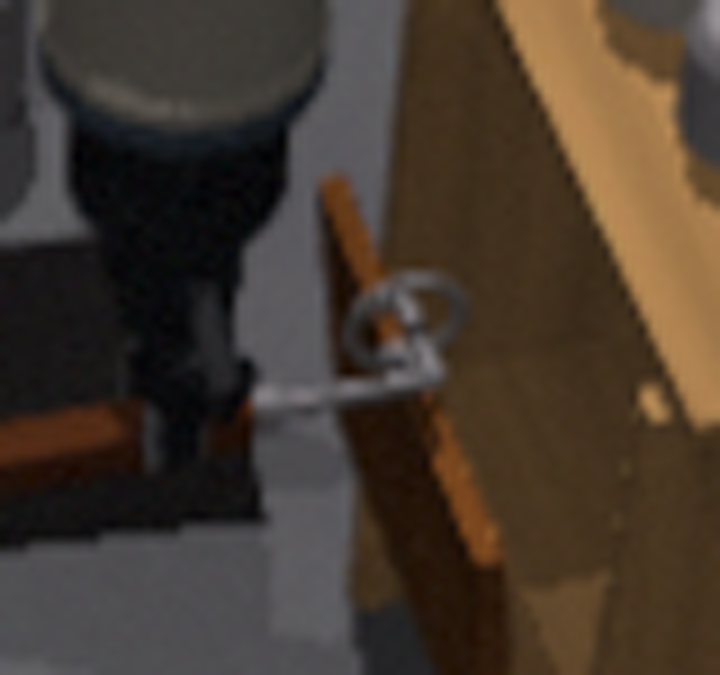

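>>> {"method": "step_arm", "body": {"rows": [{"gripper":0.0,"x":0.01,"y":0,"z":0,"wx":0,"wy":0,"wz":0},{"gripper":0.0,"x":0,"y":-0.011,"z":0.002,"wx":0,"wy":0,"wz":0},{"gripper":0.0,"x":0,"y":-0.01,"z":0.002,"wx":0,"wy":0,"wz":0},{"gripper":0.0,"x":0,"y":-0.012,"z":0.004,"wx":0,"wy":0,"wz":0},{"gripper":0.0,"x":0,"y":-0.012,"z":0.005,"wx":0,"wy":0,"wz":0}]}}

```text
t: 10.58
ee_pos: [0.5409, -0.0033, 0.2832]
eef_rot: [0.675, 0.738, 0.0, 0.0]
wrist_force: [1.5, -0.4, -0.8]
finger_gap: 0.218
```

```bash
python3 go.py; python3 - <<'E'
from h import *
crop(camera('scene'),250,350,140,225,8,'pics/s11.png')
E
```

```text
t 10.57 p [ 0.5409 -0.0033  0.2832] yaw 95.1 tilt [ 0.0003 -0.     -1.    ] gap 0.218 F [ 1.5201 -0.3605 -0.7906] q [-0.1165  0.3073  1.4442 -0.      1.3898 -1.7763]
```

View pics/s11.png

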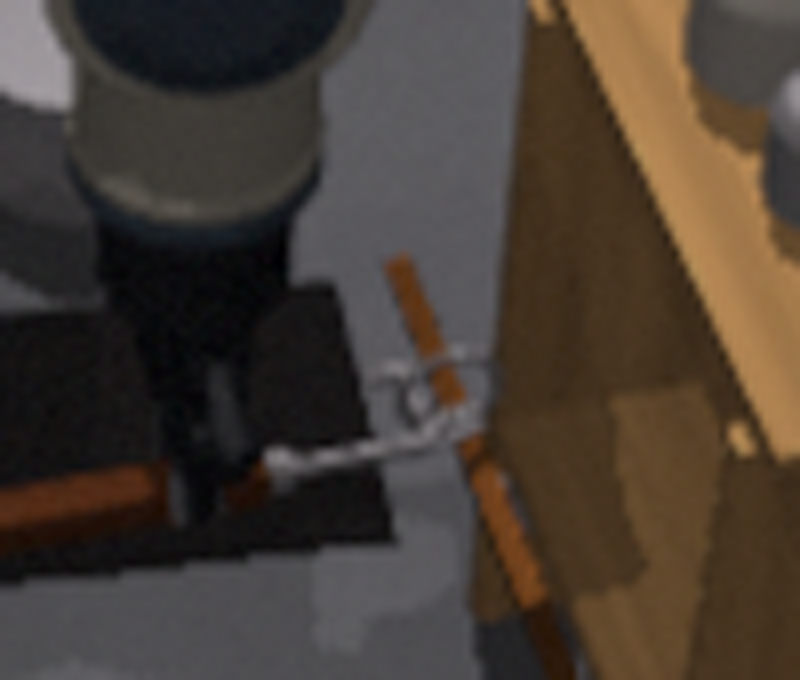

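>>> {"method": "step_arm", "body": {"rows": [{"gripper":0.0,"x":0,"y":-0.012,"z":0.006,"wx":0,"wy":0,"wz":0},{"gripper":0.0,"x":0,"y":-0.011,"z":0.007,"wx":0,"wy":0,"wz":0},{"gripper":0.0,"x":0,"y":-0.01,"z":0.008,"wx":0,"wy":0,"wz":0},{"gripper":0.0,"x":0,"y":-0.01,"z":0.008,"wx":0,"wy":0,"wz":0},{"gripper":0.0,"x":0,"y":-0.018,"z":0.019,"wx":0,"wy":0,"wz":0}]}}

```text
t: 11.25
ee_pos: [0.481, -0.0086, 0.2352]
eef_rot: [0.675, 0.738, 0.0, 0.001]
wrist_force: [1.7, -0.0, -0.4]
finger_gap: 0.212
```

```bash
python3 go.py; python3 - <<'E'
from h import *
crop(camera('scene'),230,350,140,240,6.6,'pics/s12.png')
E
```

```text
t 11.25 p [ 0.481  -0.0086  0.2352] yaw 95.12 tilt [ 0.0016 -0.0001 -1.    ] gap 0.212 F [ 1.7004 -0.0475 -0.4432] q [-0.1422  0.2622  1.6525  0.0001  1.2252 -1.8023]
```

View pics/s12.png

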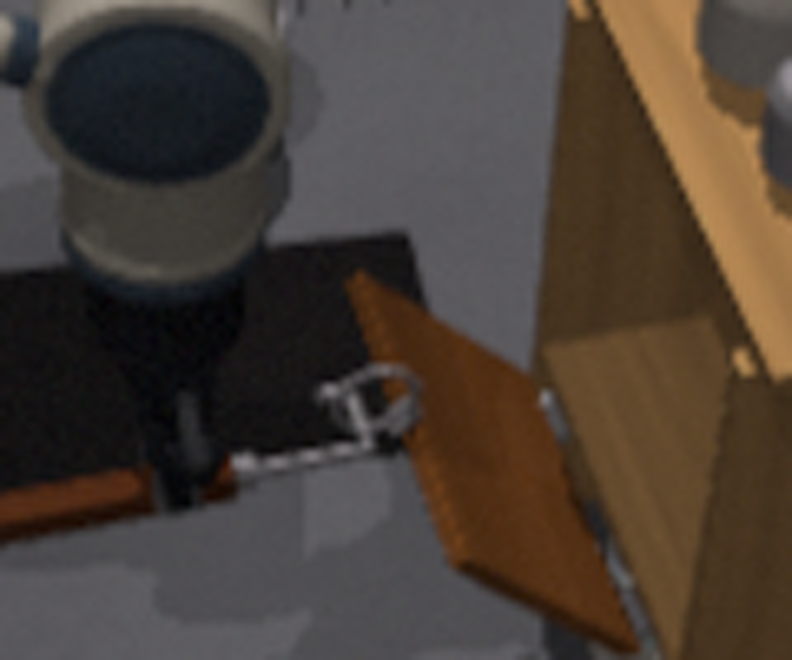

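>>> {"method": "step_arm", "body": {"rows": [{"gripper":0.0,"x":0,"y":-0.01,"z":0.014,"wx":0,"wy":0,"wz":0},{"gripper":0.0,"x":0,"y":-0.009,"z":0.015,"wx":0,"wy":0,"wz":0},{"gripper":0.0,"x":0,"y":-0.007,"z":0.015,"wx":0,"wy":0,"wz":0},{"gripper":0.0,"x":0,"y":-0.005,"z":0.016,"wx":0,"wy":0,"wz":0},{"gripper":0.0,"x":0,"y":-0.004,"z":0.017,"wx":0,"wy":0,"wz":0}]}}

```text
t: 11.92
ee_pos: [0.446, -0.0117, 0.158]
eef_rot: [0.675, 0.738, 0.0, 0.0]
wrist_force: [0.4, -0.0, 0.1]
finger_gap: 0.213
```

>>> {"method": "step_arm", "body": {"rows": [{"gripper":0.0,"x":0,"y":-0.003,"z":0.016,"wx":0,"wy":0,"wz":0},{"gripper":0.0,"x":0,"y":0,"z":0.015,"wx":0,"wy":0,"wz":0},{"gripper":0.0,"x":0,"y":0,"z":0.012,"wx":0,"wy":0,"wz":0},{"gripper":0.0,"x":0,"y":0,"z":0.0,"wx":0,"wy":0,"wz":0}]}}

```text
t: 12.42
ee_pos: [0.4427, -0.0118, 0.1148]
eef_rot: [0.675, 0.738, -0.0, -0.001]
wrist_force: [-0.7, -0.4, -0.7]
finger_gap: 0.216
```

```bash
python3 go.py; python3 - <<'E'
from h import *
crop(camera('scene'),230,350,140,260,6.6,'pics/s13.png')
E
```

```text
t 12.43 p [ 0.4427 -0.0118  0.1148] yaw 95.11 tilt [-0.0016  0.0003 -1.    ] gap 0.216 F [-0.7243 -0.3504 -0.7252] q [-0.1617  0.3818  1.8919  0.      0.8695 -1.8217]
```

View pics/s13.png

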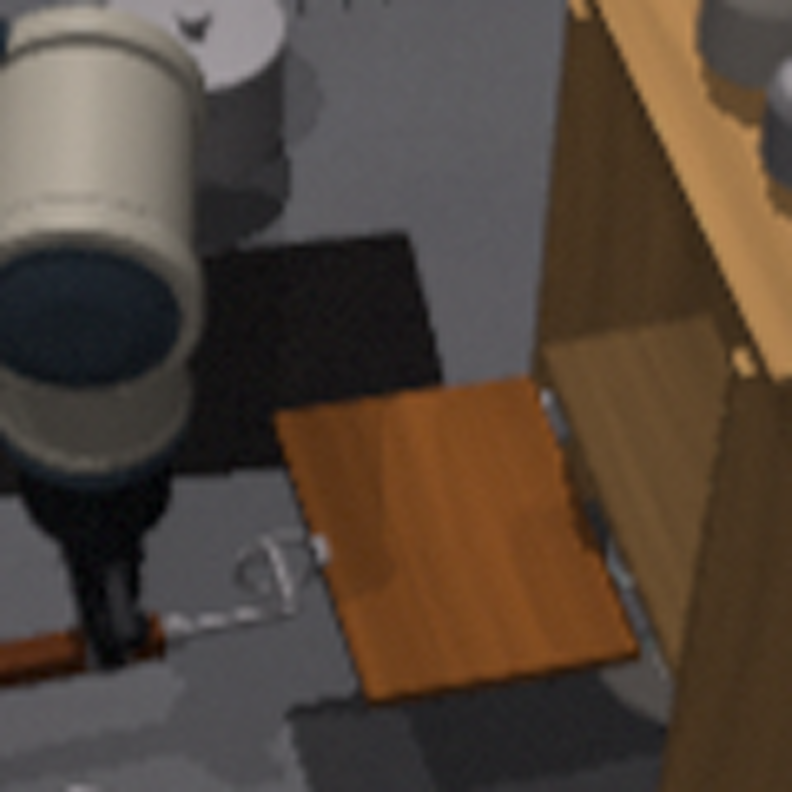

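>>> {"method": "step_arm", "body": {"rows": [{"gripper":0.0,"x":0,"y":0,"z":0.005,"wx":0,"wy":0,"wz":0},{"gripper":0.0,"x":0,"y":0,"z":0.004,"wx":0,"wy":0,"wz":0},{"gripper":0.0,"x":0,"y":0,"z":0.0,"wx":0,"wy":0,"wz":0}]}}

```text
t: 12.85
ee_pos: [0.4431, -0.0119, 0.1062]
eef_rot: [0.675, 0.738, -0.0, -0.0]
wrist_force: [0.0, -0.3, -0.3]
finger_gap: 0.215
```

>>> {"method": "step_arm", "body": {"rows": [{"gripper":0.0,"x":0,"y":0,"z":0.004,"wx":0,"wy":0,"wz":0},{"gripper":0.0,"x":0,"y":0,"z":0.0,"wx":0,"wy":0,"wz":0}]}}

```text
t: 13.1
ee_pos: [0.4433, -0.0119, 0.1023]
eef_rot: [0.675, 0.738, 0.0, 0.0]
wrist_force: [0.0, 0.7, 2.1]
finger_gap: 0.215
```

```bash
python3 go.py; python3 - <<'E'
from h import *
np.set_printoptions(precision=4,suppress=True)
im=camera('scene');cv2.imwrite('pics/s14f.png',im[:,:,::-1])
crop(im,240,340,160,260,8,'pics/s14.png')
im=camera('top');crop(im,180,330,80,200,5,'pics/t14.png')
E
```

```text
t 13.1 p [ 0.4433 -0.0119  0.1023] yaw 95.11 tilt [ 0.0002  0.     -1.    ] gap 0.215 F [0.0077 0.6868 2.1219] q [-0.1618  0.4037  1.9056  0.0001  0.8322 -1.8218]
```

View pics/s14.png

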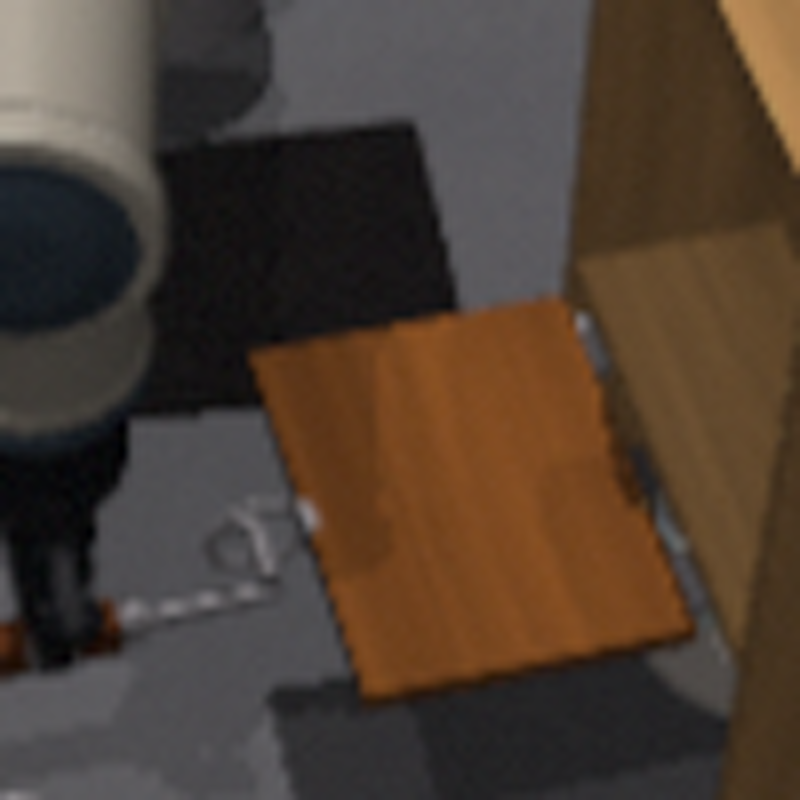

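View pics/t14.png

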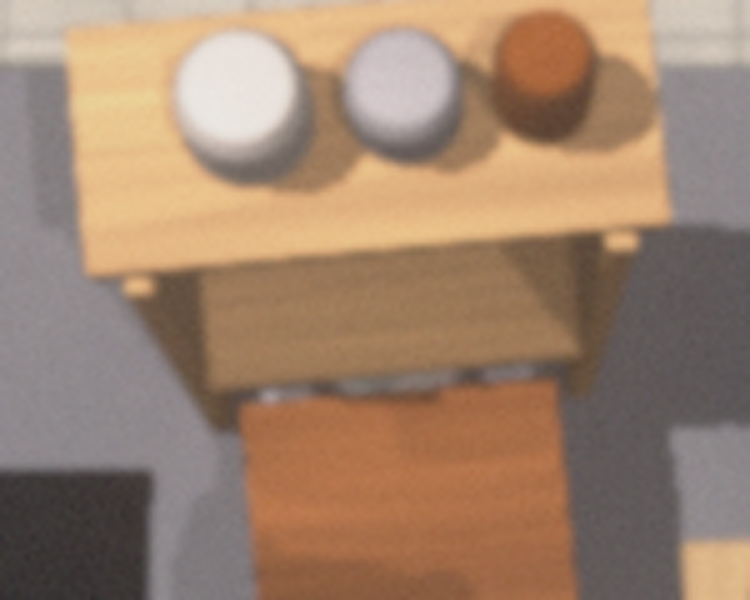

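>>> {"method": "step_arm", "body": {"rows": [{"gripper":0.0,"x":0,"y":0,"z":0.004,"wx":0,"wy":0,"wz":0},{"gripper":0.0,"x":0,"y":0,"z":0.0,"wx":0,"wy":0,"wz":0}]}}

```text
t: 13.45
ee_pos: [0.4433, -0.0119, 0.0982]
eef_rot: [0.675, 0.738, 0.0, 0.0]
wrist_force: [0.4, 0.1, 2.5]
finger_gap: 0.214
```

```bash
python3 go.py; python3 - <<'E'
from h import *
np.set_printoptions(precision=4,suppress=True)
ux=np.array([.9961,.0886,0]);uy=np.array([-.0886,.9961,0]);H=np.array([.717,.0317,.15])
im=camera('scene'); crop(im,240,340,160,260,8,'pics/s15.png')
for s in (1,-1):
  for dz in (0,-.01,.01): print(s,dz,(w2p('scene',H-.153*ux+s*.1*uy+[0,0,dz])-[240,160])*8)
  print((w2p('scene',H-.003*ux+s*.1*uy)-[240,160])*8)
E
```

```text
t 13.45 p [ 0.4433 -0.0119  0.0982] yaw 95.11 tilt [ 0.0001 -0.     -1.    ] gap 0.214 F [0.3773 0.0838 2.5424] q [-0.1618  0.411   1.9097  0.      0.8207 -1.8217]
1 0 [253.4599 351.0396]
1 -0.01 [253.2885 365.3183]
1 0.01 [253.6326 336.6417]
[568.4977 291.7019]
-1 0 [369.7977 696.9797]
-1 -0.01 [369.1    710.7188]
-1 0.01 [370.5016 683.118 ]
[704.7911 628.5938]
```

View pics/s15.png

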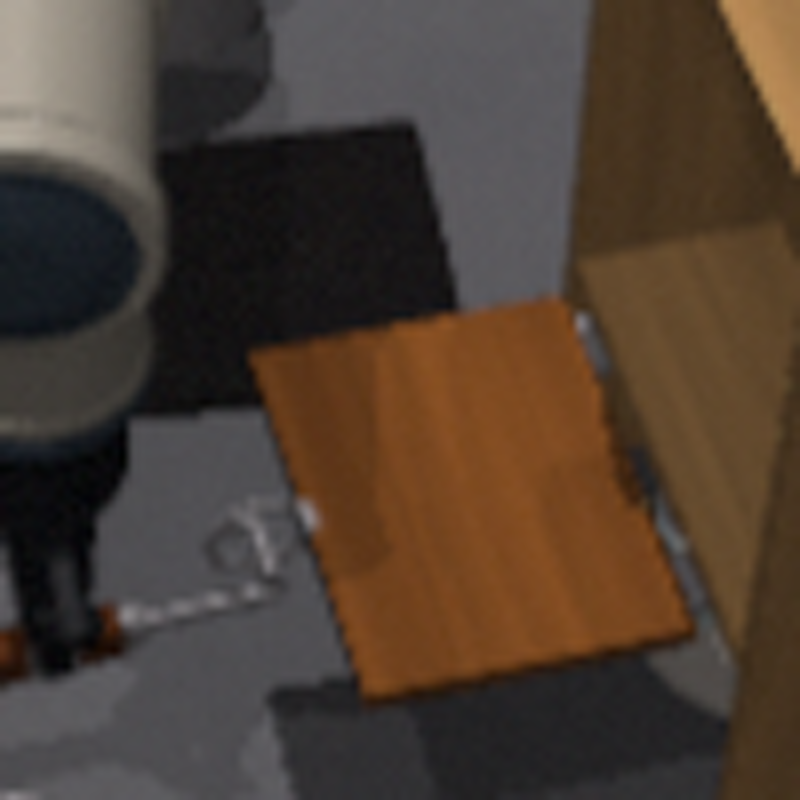

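>>> {"method": "step_arm", "body": {"rows": [{"gripper":0.0,"x":0,"y":0.003,"z":-0.007,"wx":0,"wy":0,"wz":0},{"gripper":0.0,"x":0,"y":0.0,"z":-0.007,"wx":0,"wy":0,"wz":0},{"gripper":0.0,"x":0,"y":0.0,"z":0.0,"wx":0,"wy":0,"wz":0}]}}

```text
t: 13.88
ee_pos: [0.4465, -0.0117, 0.113]
eef_rot: [0.675, 0.738, 0.0, 0.0]
wrist_force: [0.9, -0.9, -0.0]
finger_gap: 0.214
```

```bash
python3 go.py; python3 - <<'E'
from h import *
np.set_printoptions(precision=4,suppress=True)
ux=np.array([.9961,.0886,0]);uy=np.array([-.0886,.9961,0]);H=np.array([.717,.0317,.15])
im=camera('scene'); crop(im,255,305,205,255,14,'pics/s16.png')
o=get_obs(); R=Ro.from_quat(o['eef_rot']).as_matrix();p=o['ee_pos']
f=lambda X:(w2p('scene',X)-[255,205])*14
print('ring',f(H-.172*ux-[0,0,.006]))
for a in (0,.04): print(a,f(p+R@[a,.105,-.024]),f(p+R@[a,.105,-.030]))
print(f(p+R@[0.04,.091,-.024]))
E
```

```text
t 13.88 p [ 0.4465 -0.0117  0.113 ] yaw 95.11 tilt [ 0.001  -0.0002 -1.    ] gap 0.214 F [ 0.8612 -0.9081 -0.002 ] q [-0.1601  0.388   1.8875 -0.      0.8651 -1.82  ]
ring [258.5498 305.9184]
0 [290.7686 379.2965] [291.0886 364.6814]
0.04 [251.0168 258.3722] [251.2311 243.6435]
[197.6645 268.8274]
```

View pics/s16.png

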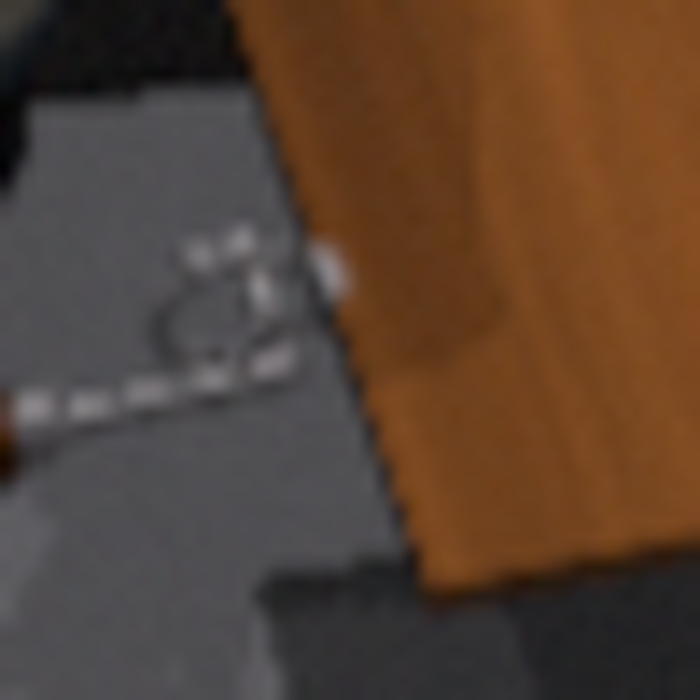

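>>> {"method": "step_arm", "body": {"rows": [{"gripper":0.0,"x":0,"y":0,"z":0.002,"wx":0,"wy":0,"wz":0},{"gripper":0.0,"x":-0.012,"y":0.0,"z":0,"wx":0,"wy":0,"wz":0},{"gripper":0.0,"x":-0.012,"y":0.0,"z":0.0,"wx":0,"wy":0,"wz":0},{"gripper":0.0,"x":-0.012,"y":0.0,"z":0.0,"wx":0,"wy":0,"wz":0}]}}

```text
t: 14.42
ee_pos: [0.4495, -0.0486, 0.1103]
eef_rot: [0.675, 0.738, -0.0, -0.0]
wrist_force: [1.1, -0.2, -2.7]
finger_gap: 0.218
```

```bash
python3 go.py; python3 - <<'E'
from h import *
im=camera('scene'); crop(im,245,315,195,265,10,'pics/s17.png')
E
```

```text
t 14.43 p [ 0.4495 -0.0486  0.1103] yaw 95.09 tilt [-0. -0. -1.] gap 0.218 F [ 1.078  -0.199  -2.7069] q [-0.24    0.3991  1.8771 -0.      0.8655 -1.8995]
```

View pics/s17.png

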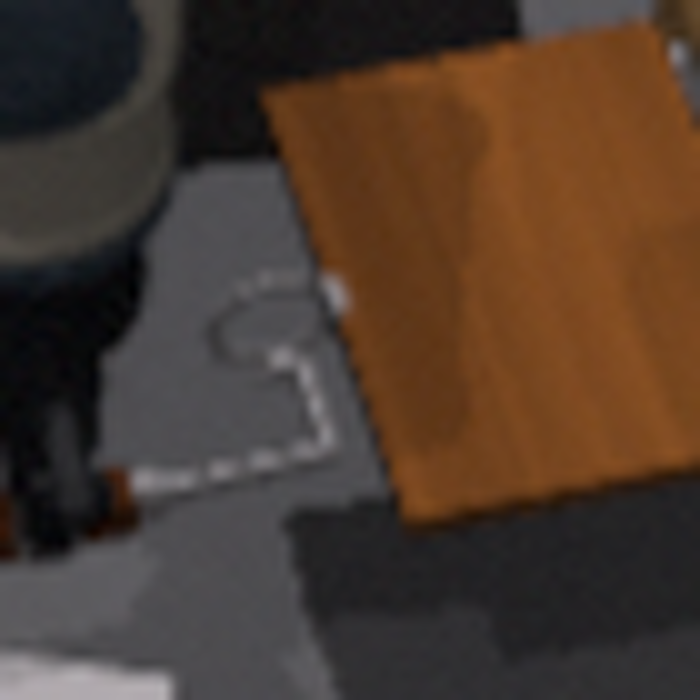

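>>> {"method": "step_arm", "body": {"rows": [{"gripper":0.0,"x":-0.015,"y":0,"z":0,"wx":0,"wy":0,"wz":0},{"gripper":0.0,"x":-0.005,"y":-0.03,"z":0,"wx":0,"wy":0,"wz":0},{"gripper":0.0,"x":0,"y":-0.03,"z":-0.03,"wx":0,"wy":0,"wz":0},{"gripper":0.0,"x":0,"y":0,"z":-0.05,"wx":0,"wy":0,"wz":0},{"gripper":0.0,"x":0.03,"y":0,"z":-0.02,"wx":0,"wy":0,"wz":0}]}}

```text
t: 15.1
ee_pos: [0.3899, -0.0444, 0.2128]
eef_rot: [0.676, 0.737, 0.001, 0.002]
wrist_force: [0.7, 0.8, -1.4]
finger_gap: 0.215
```

>>> {"method": "step_arm", "body": {"rows": [{"gripper":0.0,"x":0.05,"y":0,"z":0,"wx":0,"wy":0,"wz":0.05},{"gripper":0.0,"x":0.06,"y":0.01,"z":0,"wx":0,"wy":0,"wz":0.05},{"gripper":0.0,"x":0.06,"y":0.02,"z":0,"wx":0,"wy":0,"wz":0},{"gripper":0.0,"x":0.06,"y":0.03,"z":0,"wx":0,"wy":0,"wz":0},{"gripper":0.0,"x":0.05,"y":0.03,"z":0,"wx":0,"wy":0,"wz":0}]}}

```text
t: 15.72
ee_pos: [0.4722, 0.2334, 0.2105]
eef_rot: [0.711, 0.704, 0.0, 0.0]
wrist_force: [0.9, 0.3, -1.2]
finger_gap: 0.215
```

```bash
python3 go.py .532 .288 .1 89.4; python3 - <<'E'
from h import *
cv2.imwrite('pics/w18.png',camera('wrist')[:,:,::-1])
im=camera('scene'); crop(im,180,340,130,260,5,'pics/s18.png')
E
```

```text
t 15.72 p [0.4722 0.2334 0.2105] yaw 89.44 tilt [ 0.0003 -0.     -1.    ] gap 0.215 F [ 0.9482  0.2668 -1.1582] q [ 0.3458  0.3546  1.5852 -0.0001  1.2015 -1.2151]
rotvec first [0.0003 0.     0.0007]  then shift in NEW tool axes [0.0552 0.0593 0.1105]  (in current axes [0.0552 0.0593 0.1105] ) dist 0.1369643048493973
```

View pics/s18.png

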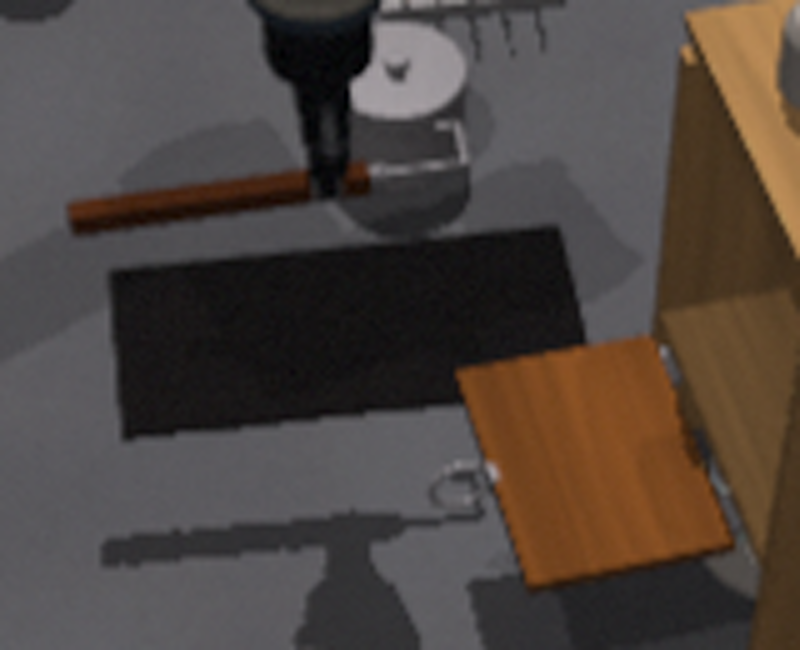

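View pics/w18.png

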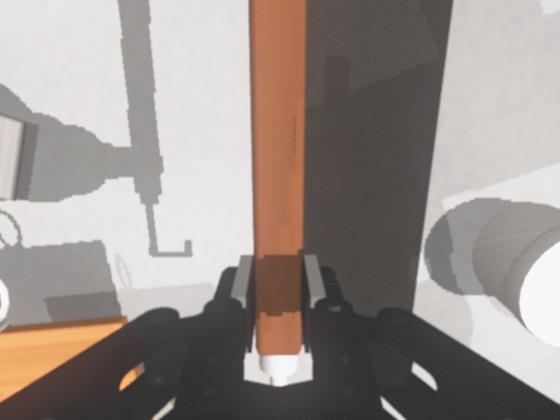

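```bash
python3 - <<'E'
from h import *
np.set_printoptions(precision=2,suppress=True)
o=get_obs(); R=Ro.from_quat(o['eef_rot']).as_matrix();p=o['ee_pos']
f=lambda X:(w2p('scene',X)-[180,130])*5
for th in (0,.03,.06,.09):
  d=lambda s,l=0:p+R@[l,s*np.cos(th),-.024-s*np.sin(th)]
  print(th,'butt',f(d(-.185)),'front',f(d(.035)),'corner',f(d(.105)),'end',f(d(.105,.04)))
E
```

```text
0 butt [ 67.21 212.67] front [370.45 180.9 ] corner [465.31 170.96] end [456.98 133.04]
0.03 butt [ 68.19 218.03] front [370.4  179.88] corner [465.28 167.9 ] end [456.94 129.98]
0.06 butt [ 69.39 223.34] front [370.3  178.87] corner [465.13 164.86] end [456.77 126.92]
0.09 butt [ 70.82 228.59] front [370.17 177.86] corner [464.84 161.82] end [456.48 123.87]
```

```bash
python3 - <<'E'
from h import *
im=camera('scene'); crop(im,190,280,145,180,8.8,'pics/s19.png')
E
```

```text
(no output)
```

View pics/s19.png

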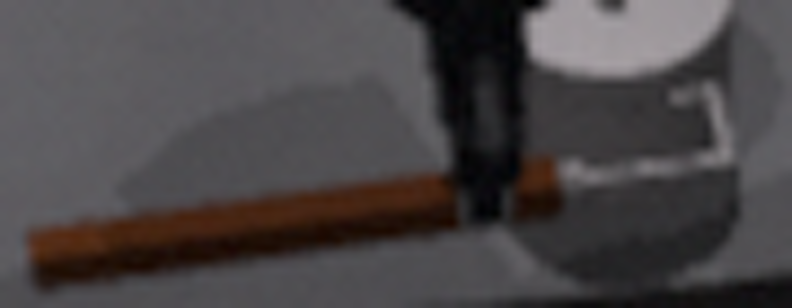

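>>> {"method": "step_arm", "body": {"rows": [{"gripper":0.0,"x":0.03,"y":0.03,"z":0.02,"wx":0,"wy":0,"wz":0},{"gripper":0.0,"x":0.025,"y":0.03,"z":0.04,"wx":0.05,"wy":0,"wz":0},{"gripper":0.0,"x":0,"y":0,"z":0.05,"wx":0,"wy":0,"wz":0},{"gripper":0.0,"x":0,"y":0,"z":0.05,"wx":0,"wy":0,"wz":0},{"gripper":0.0,"x":0,"y":0,"z":0.03,"wx":0,"wy":0,"wz":0}]}}

```text
t: 16.5
ee_pos: [0.5242, 0.284, 0.0183]
eef_rot: [0.711, 0.703, -0.019, -0.018]
wrist_force: [0.4, -0.5, -1.2]
finger_gap: 0.219
```

```bash
python3 go.py .532 .288 -.008 89.4; python3 - <<'E'
from h import *
im=camera('scene'); crop(im,190,310,140,230,6.6,'pics/s20.png')
E
```

```text
t 16.5 p [0.5242 0.284  0.0183] yaw 89.34 tilt [-0.0529 -0.0008 -0.9986] gap 0.219 F [ 0.396  -0.4602 -1.1998] q [ 0.3848  0.7076  1.5509  0.0238  0.9325 -1.1891]
rotvec first [-0.0529  0.0013 -0.0011]  then shift in NEW tool axes [0.0041 0.0077 0.0263]  (in current axes [0.0041 0.0091 0.0259] ) dist 0.027721671231273247
```

View pics/s20.png

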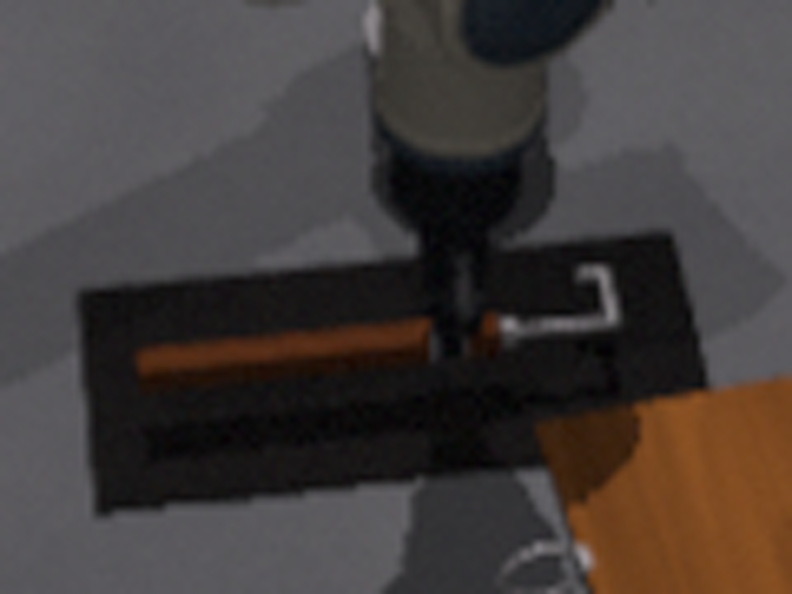

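>>> {"method": "step_arm", "body": {"rows": [{"gripper":0.0,"x":0,"y":0.004,"z":0.012,"wx":0,"wy":0,"wz":0},{"gripper":0.0,"x":0,"y":0.0,"z":0.008,"wx":0,"wy":0,"wz":0},{"gripper":0.0,"x":0,"y":0,"z":0.004,"wx":0,"wy":0,"wz":0},{"gripper":0.0,"x":0,"y":0,"z":0.0,"wx":0,"wy":0,"wz":0}]}}

```text
t: 17.05
ee_pos: [0.5284, 0.286, -0.0033]
eef_rot: [0.711, 0.703, -0.017, -0.018]
wrist_force: [-0.6, -0.3, -0.7]
finger_gap: 0.219
```

>>> {"method": "step_arm", "body": {"rows": [{"gripper":0.0,"x":0,"y":0,"z":0.003,"wx":0,"wy":0,"wz":0},{"gripper":0.0,"x":0,"y":0.0,"z":0.003,"wx":0,"wy":0,"wz":0},{"gripper":0.0,"x":0,"y":0.0,"z":0.0,"wx":0,"wy":0,"wz":0}]}}

```text
t: 17.42
ee_pos: [0.5278, 0.286, -0.0098]
eef_rot: [0.711, 0.703, -0.018, -0.018]
wrist_force: [0.8, 0.6, -1.5]
finger_gap: 0.212
```

>>> {"method": "step_arm", "body": {"rows": [{"gripper":0.0,"x":0,"y":0,"z":0.002,"wx":0,"wy":0,"wz":0},{"gripper":0.0,"x":0,"y":0.0,"z":0.0,"wx":0,"wy":0,"wz":0}]}}

```text
t: 17.68
ee_pos: [0.528, 0.2861, -0.0103]
eef_rot: [0.711, 0.703, -0.017, -0.018]
wrist_force: [-5.6, -2.3, 22.7]
finger_gap: 0.216
```

>>> {"method": "step_arm", "body": {"rows": [{"gripper":0.0,"x":0,"y":0,"z":-0.002,"wx":0,"wy":0,"wz":0},{"gripper":0.045,"x":0,"y":0.0,"z":0.0,"wx":0,"wy":0,"wz":0},{"gripper":0.045,"x":0,"y":0.0,"z":0.0,"wx":0,"wy":0,"wz":0},{"gripper":0.045,"x":0,"y":0.0,"z":-0.02,"wx":0,"wy":0,"wz":0},{"gripper":0.045,"x":0,"y":0.0,"z":-0.05,"wx":0,"wy":0,"wz":0}]}}

```text
t: 18.3
ee_pos: [0.53, 0.2853, 0.0591]
eef_rot: [0.711, 0.703, -0.02, -0.019]
wrist_force: [0.9, 0.3, 0.2]
finger_gap: 0.525
```

>>> {"method": "step_arm", "body": {"rows": [{"gripper":0.07,"x":0,"y":0,"z":-0.05,"wx":0,"wy":0,"wz":0},{"gripper":0.07,"x":0,"y":0.0,"z":-0.05,"wx":0,"wy":0,"wz":0},{"gripper":0.07,"x":0,"y":0.0,"z":-0.03,"wx":-0.05,"wy":0,"wz":0},{"gripper":0.07,"x":-0.03,"y":-0.04,"z":0,"wx":0,"wy":0,"wz":0},{"gripper":0.07,"x":0,"y":0,"z":0,"wx":0,"wy":0,"wz":0}]}}

```text
t: 18.92
ee_pos: [0.4947, 0.2548, 0.1902]
eef_rot: [0.711, 0.703, -0.001, -0.0]
wrist_force: [0.5, 0.8, -0.3]
finger_gap: 0.822
```

```bash
python3 go.py; python3 - <<'E'
from h import *
cv2.imwrite('pics/w21.png',camera('wrist')[:,:,::-1])
cv2.imwrite('pics/s21.png',camera('scene')[:,:,::-1])
E
```

```text
t 18.93 p [0.4947 0.2548 0.1902] yaw 89.37 tilt [-0.0022 -0.001  -1.    ] gap 0.822 F [ 0.4868  0.7743 -0.3246] q [ 0.3683  0.4189  1.5395 -0.0001  1.1856 -1.1913]
```

View pics/w21.png

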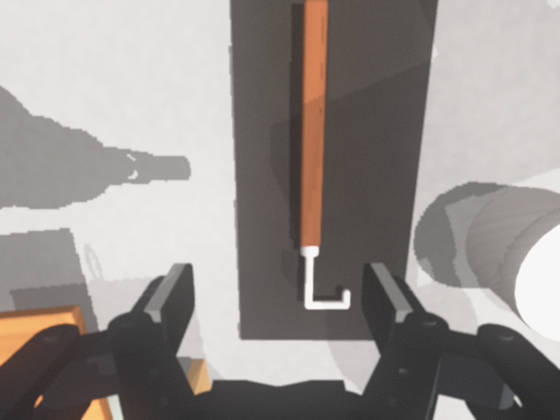

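View pics/s21.png

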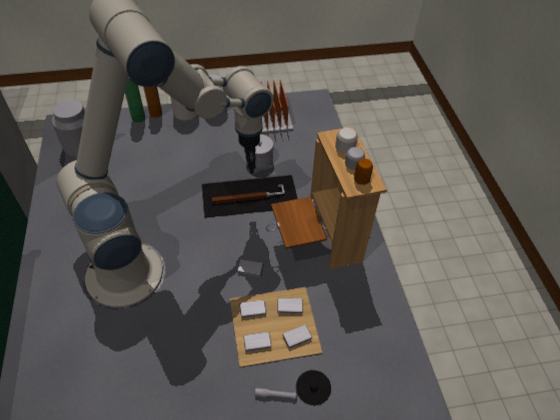

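```bash
python3 go.py .4474 -.0564 .15 70.3
```

```text
t 19.02 p [0.4976 0.2563 0.1903] yaw 89.37 tilt [ 0.0004  0.0002 -1.    ] gap 0.824 F [ 0.1861 -0.3331  0.3574] q [ 0.3688  0.4218  1.5337  0.      1.1857 -1.191 ]
rotvec first [ 0.0003 -0.0002  0.3328]  then shift in NEW tool axes [-0.3113  0.0581  0.0403]  (in current axes [-0.3132 -0.0468  0.0403] ) dist 0.31922475510812753
```

>>> {"method": "step_arm", "body": {"rows": [{"gripper":0.07,"x":-0.055,"y":-0.02,"z":0,"wx":0,"wy":0,"wz":0},{"gripper":0.07,"x":-0.06,"y":-0.02,"z":0,"wx":0,"wy":0,"wz":0},{"gripper":0.07,"x":-0.06,"y":-0.007,"z":0,"wx":0,"wy":0,"wz":0},{"gripper":0.07,"x":-0.06,"y":0,"z":0.01,"wx":0,"wy":0,"wz":0},{"gripper":0.07,"x":-0.05,"y":0,"z":0.015,"wx":0,"wy":0,"wz":0}]}}

```text
t: 19.65
ee_pos: [0.449, -0.0296, 0.1652]
eef_rot: [0.711, 0.703, 0.001, 0.001]
wrist_force: [1.2, 0.7, -0.1]
finger_gap: 0.819
```

>>> {"method": "step_arm", "body": {"rows": [{"gripper":0.07,"x":-0.028,"y":0,"z":0.015,"wx":0,"wy":0,"wz":0},{"gripper":0.07,"x":0,"y":0,"z":0,"wx":0,"wy":0,"wz":0.17},{"gripper":0.07,"x":0,"y":0,"z":0,"wx":0,"wy":0,"wz":0.163},{"gripper":0.07,"x":0,"y":0,"z":0,"wx":0,"wy":0,"wz":0}]}}

```text
t: 20.15
ee_pos: [0.4484, -0.0557, 0.1499]
eef_rot: [0.817, 0.576, 0.0, 0.0]
wrist_force: [-0.3, 0.2, 0.8]
finger_gap: 0.822
```

```bash
python3 go.py .4474 -.0564 .15 70.3;  python3 - <<'E'
from h import *
cv2.imwrite('pics/w22.png',camera('wrist')[:,:,::-1])
E
```

```text
t 20.15 p [ 0.4484 -0.0557  0.1499] yaw 70.34 tilt [ 0.0002  0.     -1.    ] gap 0.822 F [-0.2687  0.182   0.7538] q [-0.2559  0.3342  1.8323  0.0001  0.975  -1.4836]
rotvec first [ 0.0001 -0.0001  0.0007]  then shift in NEW tool axes [-0.001  -0.0007 -0.0001]  (in current axes [-0.001  -0.0007 -0.0001] ) dist 0.0012012840273418156
```

View pics/w22.png

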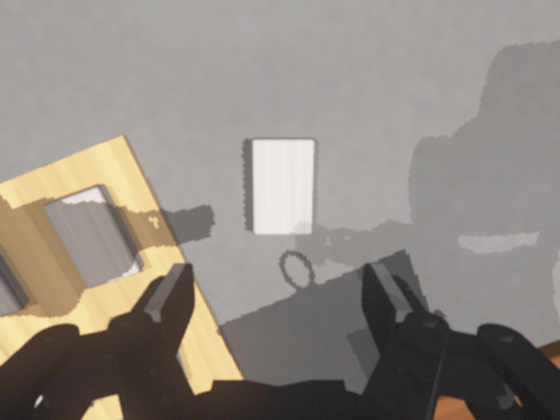

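```bash
cat > tin.py <<'E'
import sys; from h import *
np.set_printoptions(precision=4,suppress=True)
a=list(map(float,sys.argv[1:])); z=a[0]; q=np.array(a[1:]).reshape(4,2)  # TL TR BR BL
o=get_obs(); R=Ro.from_quat(o['eef_rot']).as_matrix();p=o['ee_pos']
w=np.array([p2w('wrist',*x,z,obs=o) for x in q]); l=(w-p)@R
print('world c',w.mean(0),'tool c',l.mean(0),'sides',np.linalg.norm(l-np.roll(l,-1,0),axis=1))
v=(l[2]+l[3]-l[0]-l[1]); print('wz needed', -np.arctan2(v[0],v[1]))
print('z',p[2])
E
python3 tin.py .018 253 139 314 138 313 234 253 235
```

```text
world c [ 0.4507 -0.0513  0.018 ] tool c [0.0048 0.001  0.132 ] sides [0.0497 0.0835 0.0529 0.0836]
wz needed 0.000988715942668163
z 0.14997117820173908
```

>>> {"method": "step_arm", "body": {"rows": [{"gripper":0.07,"x":0.005,"y":0.001,"z":0.045,"wx":0,"wy":0,"wz":0},{"gripper":0.07,"x":0,"y":0,"z":0.05,"wx":0,"wy":0,"wz":0},{"gripper":0.07,"x":0,"y":0,"z":0.04,"wx":0,"wy":0,"wz":0},{"gripper":0.07,"x":0,"y":0,"z":0.02,"wx":0,"wy":0,"wz":0},{"gripper":0.07,"x":0,"y":0,"z":0.007,"wx":0,"wy":0,"wz":0}]}}

```text
t: 20.82
ee_pos: [0.45, -0.0509, -0.0129]
eef_rot: [0.817, 0.577, -0.0, -0.001]
wrist_force: [-0.3, -0.2, -0.1]
finger_gap: 0.822
```

>>> {"method": "step_arm", "body": {"rows": [{"gripper":0.04,"x":0,"y":0,"z":0,"wx":0,"wy":0,"wz":0},{"gripper":0.04,"x":0,"y":0,"z":0,"wx":0,"wy":0,"wz":0},{"gripper":0.04,"x":0,"y":0,"z":0,"wx":0,"wy":0,"wz":0}]}}

```text
t: 21.2
ee_pos: [0.4508, -0.0512, -0.0111]
eef_rot: [0.817, 0.576, 0.001, 0.001]
wrist_force: [-0.3, -0.4, 2.5]
finger_gap: 0.581
```

```bash
python3 go.py ;  python3 - <<'E'
from h import *
cv2.imwrite('pics/w23.png',camera('wrist')[:,:,::-1])
crop(camera('scene'),220,290,230,290,10,'pics/s23.png')
E
```

```text
t 21.2 p [ 0.4508 -0.0512 -0.0111] yaw 70.34 tilt [ 0.0016 -0.0004 -1.    ] gap 0.581 F [-0.3317 -0.385   2.4732] q [-0.2449  0.6356  1.9702  0.      0.5342 -1.4726]
```

View pics/w23.png

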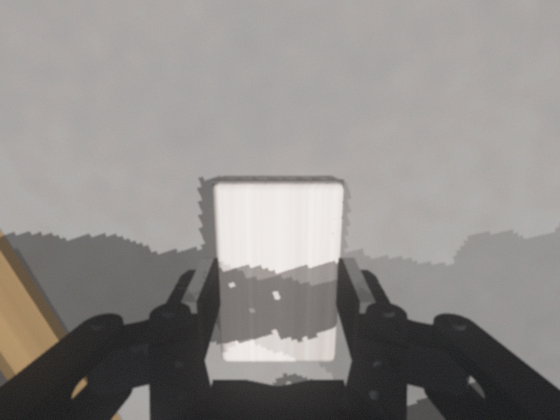

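View pics/s23.png

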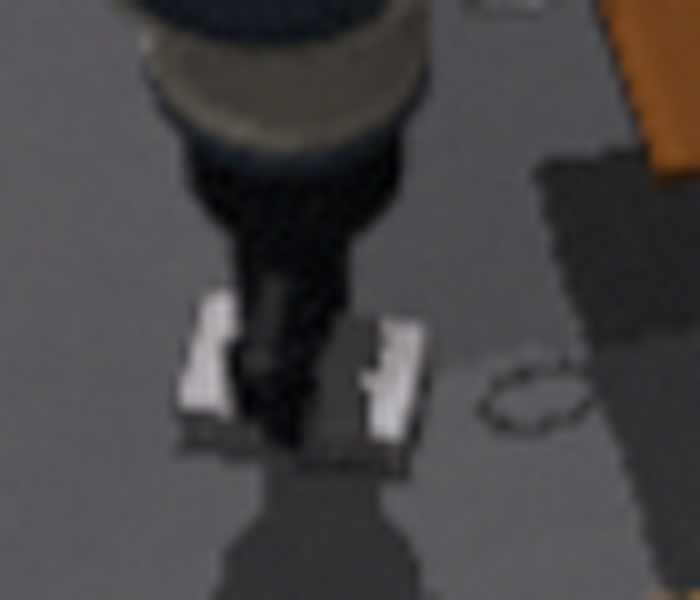

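>>> {"method": "step_arm", "body": {"rows": [{"gripper":0.04,"x":0,"y":0,"z":-0.03,"wx":0,"wy":0,"wz":0},{"gripper":0.04,"x":0,"y":0,"z":-0.06,"wx":0,"wy":0,"wz":0},{"gripper":0.04,"x":0,"y":0,"z":-0.06,"wx":0,"wy":0,"wz":-0.1},{"gripper":0.04,"x":0,"y":0,"z":-0.05,"wx":0,"wy":0,"wz":-0.17},{"gripper":0.04,"x":0,"y":0,"z":0,"wx":0,"wy":0,"wz":-0.162}]}}

```text
t: 21.92
ee_pos: [0.4521, -0.0515, 0.1921]
eef_rot: [0.673, 0.74, 0.002, 0.003]
wrist_force: [0.3, -0.9, -2.4]
finger_gap: 0.583
```

```bash
python3 go.py .6323 .0242 .145 95.08
```

```text
t 21.93 p [ 0.4521 -0.0515  0.1921] yaw 95.39 tilt [ 0.0074 -0.0018 -1.    ] gap 0.583 F [ 0.2549 -0.8607 -2.4063] q [-0.2448  0.2742  1.7756  0.      1.0842 -1.9098]
rotvec first [0.0072 0.0025 0.0055]  then shift in NEW tool axes [0.0595 0.1862 0.0471]  (in current axes [0.0586 0.1862 0.0483] ) dist 0.20106455989148775
```

>>> {"method": "step_arm", "body": {"rows": [{"gripper":0.04,"x":0.02,"y":0.045,"z":0,"wx":0,"wy":0,"wz":0},{"gripper":0.04,"x":0.02,"y":0.05,"z":0,"wx":0,"wy":0,"wz":0},{"gripper":0.04,"x":0.019,"y":0.05,"z":0,"wx":0,"wy":0,"wz":0},{"gripper":0.04,"x":0,"y":0.041,"z":0.02,"wx":0,"wy":0,"wz":0},{"gripper":0.04,"x":0,"y":0,"z":0,"wx":0,"wy":0,"wz":0}]}}

```text
t: 22.55
ee_pos: [0.6315, 0.0246, 0.1666]
eef_rot: [0.675, 0.738, -0.0, -0.0]
wrist_force: [-0.7, 0.2, -0.8]
finger_gap: 0.582
```

```bash
python3 go.py .6323 .0242 .142 95.08;python3 - <<'E'
from h import *
cv2.imwrite('pics/w24.png',camera('wrist')[:,:,::-1])
crop(camera('scene'),240,340,150,260,7,'pics/s24.png')
E
```

```text
t 22.55 p [0.6315 0.0246 0.1666] yaw 95.12 tilt [-0.0011  0.0001 -1.    ] gap 0.582 F [-0.749   0.2314 -0.828 ] q [-0.0555  0.545   1.3778  0.      1.22   -1.7157]
rotvec first [-0.0011 -0.0002  0.0007]  then shift in NEW tool axes [-0.0005  0.0007  0.0246]  (in current axes [-0.0005  0.0008  0.0246] ) dist 0.024575035315039375
```

View pics/w24.png

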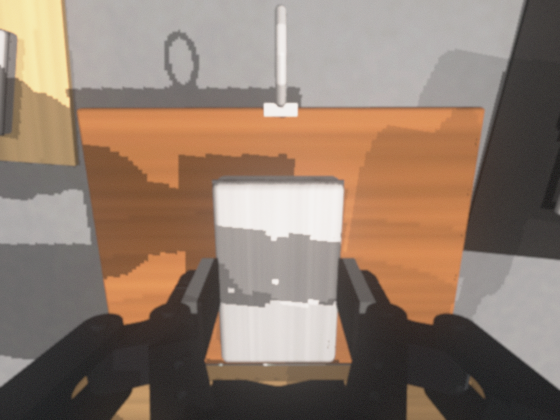

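View pics/s24.png

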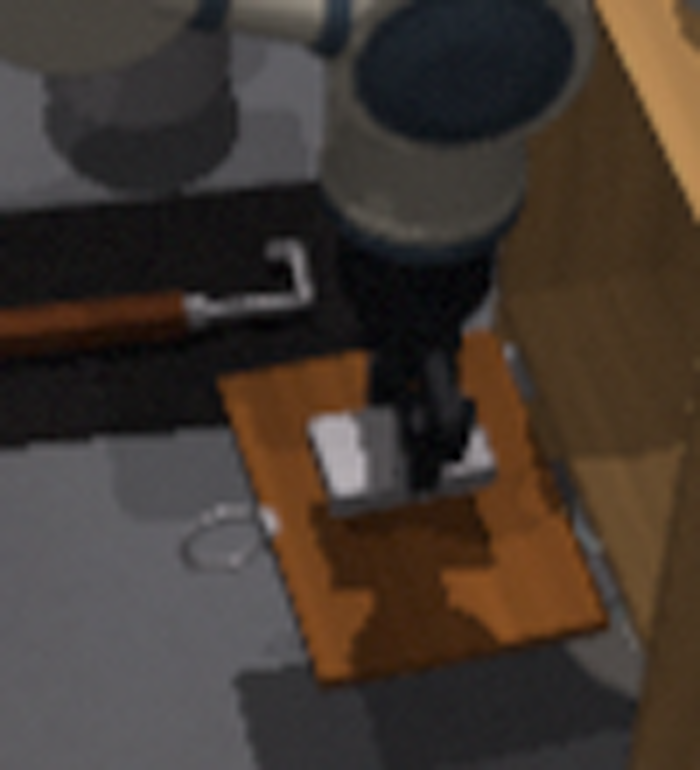

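>>> {"method": "step_arm", "body": {"rows": [{"gripper":0.04,"x":0,"y":0,"z":0.012,"wx":0,"wy":0,"wz":0},{"gripper":0.04,"x":0,"y":0,"z":0.01,"wx":0,"wy":0,"wz":0},{"gripper":0.04,"x":0,"y":0,"z":0.003,"wx":0,"wy":0,"wz":0},{"gripper":0.04,"x":0,"y":0,"z":0,"wx":0,"wy":0,"wz":0}]}}

```text
t: 23.15
ee_pos: [0.63, 0.024, 0.143]
eef_rot: [0.675, 0.738, -0.0, -0.0]
wrist_force: [0.1, 0.1, -0.4]
finger_gap: 0.581
```

>>> {"method": "step_arm", "body": {"rows": [{"gripper":0.04,"x":0,"y":0,"z":0.002,"wx":0,"wy":0,"wz":0},{"gripper":0.04,"x":0,"y":0,"z":0,"wx":0,"wy":0,"wz":0}]}}

```text
t: 23.4
ee_pos: [0.6302, 0.0241, 0.1412]
eef_rot: [0.675, 0.738, 0.0, 0.0]
wrist_force: [0.2, -0.7, -0.7]
finger_gap: 0.578
```

>>> {"method": "step_arm", "body": {"rows": [{"gripper":0.04,"x":0,"y":0,"z":0.001,"wx":0,"wy":0,"wz":0},{"gripper":0.04,"x":0,"y":0,"z":0,"wx":0,"wy":0,"wz":0}]}}

```text
t: 23.65
ee_pos: [0.6302, 0.0241, 0.1401]
eef_rot: [0.675, 0.738, -0.0, -0.0]
wrist_force: [-0.5, 0.1, -1.6]
finger_gap: 0.58
```

>>> {"method": "step_arm", "body": {"rows": [{"gripper":0.04,"x":0,"y":0,"z":0.001,"wx":0,"wy":0,"wz":0},{"gripper":0.07,"x":0,"y":0,"z":0,"wx":0,"wy":0,"wz":0},{"gripper":0.07,"x":0,"y":0,"z":0,"wx":0,"wy":0,"wz":0},{"gripper":0.07,"x":0,"y":0,"z":-0.02,"wx":0,"wy":0,"wz":0},{"gripper":0.07,"x":0,"y":0,"z":-0.04,"wx":0,"wy":0,"wz":0}]}}

```text
t: 24.28
ee_pos: [0.6292, 0.0241, 0.1985]
eef_rot: [0.675, 0.738, -0.001, -0.001]
wrist_force: [0.9, 0.4, 0.2]
finger_gap: 0.82
```

>>> {"method": "step_arm", "body": {"rows": [{"gripper":0.07,"x":0,"y":0,"z":-0.05,"wx":0,"wy":0,"wz":0},{"gripper":0.07,"x":0,"y":0,"z":-0.05,"wx":0,"wy":0,"wz":0},{"gripper":0.07,"x":0,"y":0,"z":0,"wx":0,"wy":0,"wz":0}]}}

```text
t: 24.65
ee_pos: [0.632, 0.024, 0.3035]
eef_rot: [0.675, 0.738, 0.002, 0.003]
wrist_force: [-0.1, -0.3, -0.3]
finger_gap: 0.816
```

```bash
python3 go.py .5604 -.2343 .15 80.2;python3 - <<'E'
from h import *
cv2.imwrite('pics/w25.png',camera('wrist')[:,:,::-1])
E
```

```text
t 24.65 p [0.632  0.024  0.3035] yaw 95.06 tilt [ 0.0074 -0.0004 -1.    ] gap 0.816 F [-0.0791 -0.2602 -0.283 ] q [-0.0564  0.4312  1.1927  0.      1.5104 -1.7154]
rotvec first [0.0074 0.0001 0.2593]  then shift in NEW tool axes [-0.2668 -0.0266  0.1535]  (in current axes [-0.2509 -0.0952  0.153 ] ) dist 0.3088965740839617
```

View pics/w25.png

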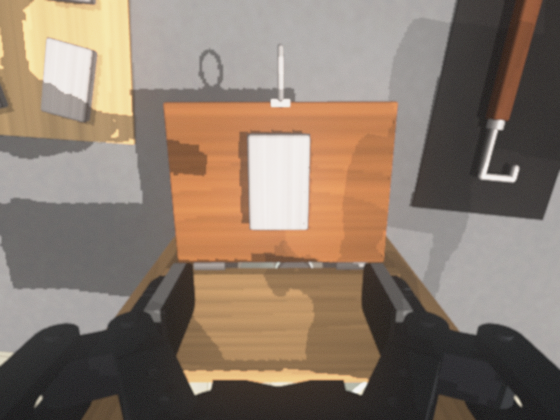

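>>> {"method": "step_arm", "body": {"rows": [{"gripper":0.07,"x":-0.045,"y":-0.02,"z":0,"wx":0,"wy":0,"wz":0},{"gripper":0.07,"x":-0.055,"y":-0.02,"z":0,"wx":0,"wy":0,"wz":0},{"gripper":0.07,"x":-0.05,"y":-0.02,"z":0.03,"wx":0,"wy":0,"wz":0},{"gripper":0.07,"x":-0.05,"y":-0.02,"z":0.03,"wx":0,"wy":0,"wz":0},{"gripper":0.07,"x":-0.051,"y":-0.015,"z":0.033,"wx":0,"wy":0,"wz":0}]}}

```text
t: 25.32
ee_pos: [0.5563, -0.2355, 0.2043]
eef_rot: [0.675, 0.738, -0.0, -0.001]
wrist_force: [1.6, -0.5, -0.5]
finger_gap: 0.816
```

>>> {"method": "step_arm", "body": {"rows": [{"gripper":0.07,"x":0,"y":0,"z":0.03,"wx":0,"wy":0,"wz":0.13},{"gripper":0.07,"x":0,"y":0,"z":0.03,"wx":0,"wy":0,"wz":0.13},{"gripper":0.07,"x":0,"y":0,"z":0,"wx":0,"wy":0,"wz":0},{"gripper":0.07,"x":0,"y":0,"z":0,"wx":0,"wy":0,"wz":0}]}}

```text
t: 25.82
ee_pos: [0.5579, -0.2342, 0.1467]
eef_rot: [0.764, 0.645, 0.0, 0.0]
wrist_force: [-0.5, 0.2, 0.2]
finger_gap: 0.82
```

```bash
python3 go.py .5604 -.2343 .15 80.2;python3 - <<'E'
from h import *
cv2.imwrite('pics/w26.png',camera('wrist')[:,:,::-1])
E
```

```text
t 25.82 p [ 0.5579 -0.2342  0.1467] yaw 80.34 tilt [ 0.0002 -0.0001 -1.    ] gap 0.82 F [-0.5452  0.2328  0.1892] q [-0.4961  0.5304  1.4707 -0.      1.1403 -1.8984]
rotvec first [0.0002 0.0001 0.0025]  then shift in NEW tool axes [ 0.0003  0.0025 -0.0033]  (in current axes [ 0.0003  0.0025 -0.0033] ) dist 0.0041181193083692485
```

View pics/w26.png

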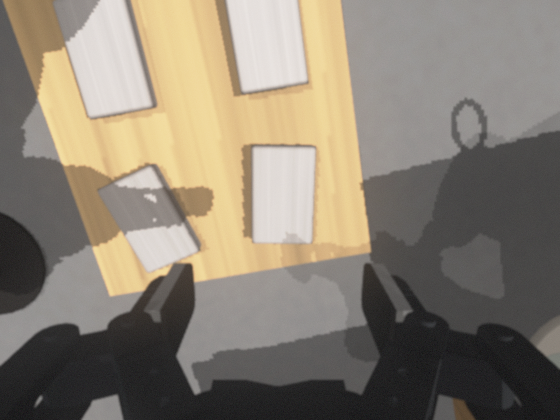

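```bash
python3 tin.py .024 253 145 316 147 314 243 251 242; python3 - <<'E'
from h import *
crop(cv2.imread('pics/w26.png')[:,:,::-1],235,335,130,260,5,'pics/w26c.png')
E
```

```text
world c [ 0.5645 -0.2307  0.024 ] tool c [0.0047 0.0055 0.1232] sides [0.0501 0.0823 0.0543 0.083 ]
wz needed 0.01582891677140194
z 0.14716185290932682
```

View pics/w26c.png

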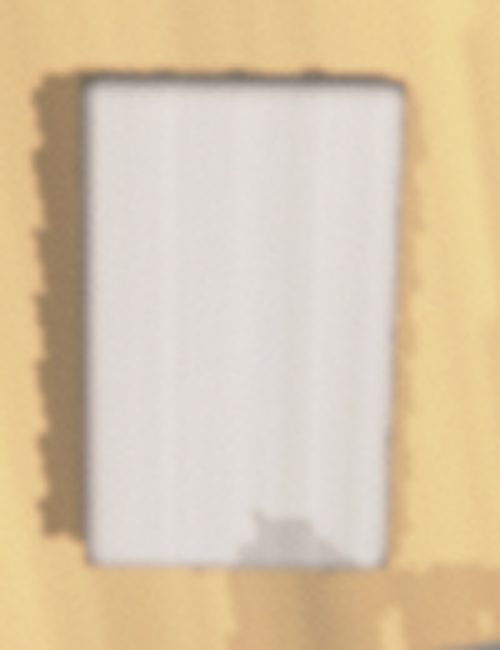

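>>> {"method": "step_arm", "body": {"rows": [{"gripper":0.07,"x":0.005,"y":0.006,"z":0.04,"wx":0,"wy":0,"wz":0.018},{"gripper":0.07,"x":0,"y":0,"z":0.045,"wx":0,"wy":0,"wz":0},{"gripper":0.07,"x":0,"y":0,"z":0.04,"wx":0,"wy":0,"wz":0},{"gripper":0.07,"x":0,"y":0,"z":0.02,"wx":0,"wy":0,"wz":0},{"gripper":0.07,"x":0,"y":0,"z":0.006,"wx":0,"wy":0,"wz":0}]}}

```text
t: 26.5
ee_pos: [0.5647, -0.2303, -0.005]
eef_rot: [0.77, 0.638, -0.0, -0.0]
wrist_force: [0.3, 0.9, -0.3]
finger_gap: 0.819
```

>>> {"method": "step_arm", "body": {"rows": [{"gripper":0.04,"x":0,"y":0,"z":0,"wx":0,"wy":0,"wz":0},{"gripper":0.04,"x":0,"y":0,"z":0,"wx":0,"wy":0,"wz":0},{"gripper":0.04,"x":0,"y":0,"z":0,"wx":0,"wy":0,"wz":0}]}}

```text
t: 26.88
ee_pos: [0.5652, -0.2306, -0.0031]
eef_rot: [0.771, 0.637, 0.0, 0.001]
wrist_force: [-1.7, 1.5, 8.0]
finger_gap: 0.573
```

```bash
python3 go.py ;  python3 - <<'E'
from h import *
cv2.imwrite('pics/w27.png',camera('wrist')[:,:,::-1])
E
```

```text
t 26.88 p [ 0.5652 -0.2306 -0.0031] yaw 79.15 tilt [ 0.0018 -0.0009 -1.    ] gap 0.573 F [-1.7264  1.5425  7.9882] q [-0.4852  0.7355  1.5695  0.0001  0.8346 -1.8668]
```

View pics/w27.png

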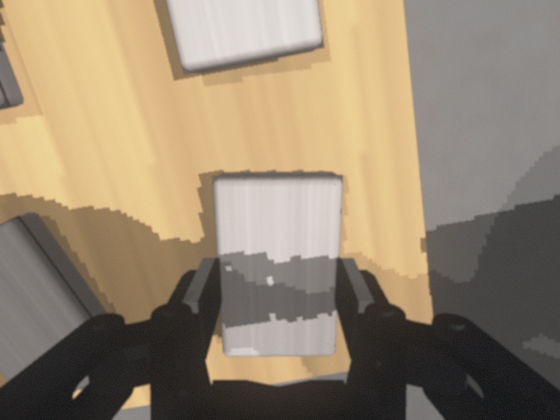

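```bash
cat > inh.py <<'E'
import sys; from h import *
# in-hand: row of rear edge, front edge at col 279, rel = tin top above TCP reading
def ty(v,rel,u=279):
    ci=camera_info('wrist');T=np.array(ci['T_tool_cam']);d=T[:3,:3]@[(u-ci['cx'])/f(ci),(v-ci['cy'])/f(ci),1]
    c=T[:3,3]; return (c+d*(-rel-c[2])/d[2])[1]
if __name__=='__main__':
    a,b,r=map(float,sys.argv[1:]); y0,y1=ty(a,r),ty(b,r); print('rear',y0,'front',y1,'len',y1-y0,'centre',(y0+y1)/2)
E
python3 - <<'E'
from h import *
a=[cv2.imread(f'pics/w{n}.png')[160:380,200:360] for n in (23,24,27)]
cv2.imwrite('pics/cmp.png',cv2.resize(np.hstack(a),None,fx=1.66,fy=2.7,interpolation=cv2.INTER_CUBIC))
E
python3 inh.py 183 360 .0291; python3 inh.py 183 362 .0291;python3 inh.py 178 355 .0271
```

```text
rear -0.040832464652345093 front 0.04113713012122586 len 0.08196959477357095 centre 0.0001523327344403816
rear -0.040832464652345093 front 0.042222738775932855 len 0.08305520342827795 centre 0.000695137061793881
rear -0.04237148923064267 front 0.04006649099786895 len 0.08243798022851162 centre -0.0011524991163868598
```

View pics/cmp.png

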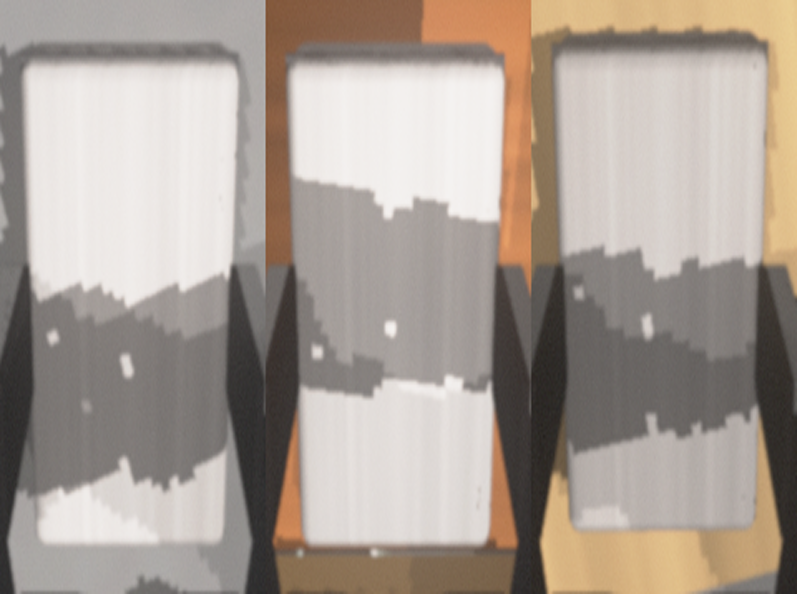

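>>> {"method": "step_arm", "body": {"rows": [{"gripper":0.04,"x":0,"y":0,"z":-0.03,"wx":0,"wy":0,"wz":0},{"gripper":0.04,"x":0,"y":0,"z":-0.06,"wx":0,"wy":0,"wz":0},{"gripper":0.04,"x":0,"y":0,"z":-0.06,"wx":0,"wy":0,"wz":-0.09},{"gripper":0.04,"x":0,"y":0,"z":-0.06,"wx":0,"wy":0,"wz":-0.1},{"gripper":0.04,"x":0,"y":0,"z":0,"wx":0,"wy":0,"wz":-0.087}]}}

```text
t: 27.55
ee_pos: [0.5669, -0.2316, 0.2117]
eef_rot: [0.674, 0.738, 0.001, 0.005]
wrist_force: [0.7, 0.3, -2.4]
finger_gap: 0.569
```

```bash
python3 go.py .6319 .0243 .18 95.08
```

```text
t 27.55 p [ 0.5669 -0.2316  0.2117] yaw 95.2 tilt [ 0.0091 -0.0048 -0.9999] gap 0.569 F [ 0.6936  0.3347 -2.4389] q [-0.4852  0.4684  1.3846  0.      1.2783 -2.1469]
rotvec first [0.0087 0.0056 0.0022]  then shift in NEW tool axes [0.2491 0.0874 0.0317]  (in current axes [0.2491 0.0877 0.031 ] ) dist 0.26586986360863946
```

>>> {"method": "step_arm", "body": {"rows": [{"gripper":0.04,"x":0.045,"y":0.01,"z":0,"wx":0,"wy":0,"wz":0},{"gripper":0.04,"x":0.055,"y":0.02,"z":0,"wx":0,"wy":0,"wz":0},{"gripper":0.04,"x":0.055,"y":0.02,"z":0,"wx":0,"wy":0,"wz":0},{"gripper":0.04,"x":0.055,"y":0.02,"z":0,"wx":0,"wy":0,"wz":0},{"gripper":0.04,"x":0.039,"y":0.017,"z":0,"wx":0,"wy":0,"wz":0}]}}

```text
t: 28.18
ee_pos: [0.6298, 0.0278, 0.2066]
eef_rot: [0.675, 0.738, 0.001, 0.001]
wrist_force: [0.2, -0.4, -0.5]
finger_gap: 0.562
```

>>> {"method": "step_arm", "body": {"rows": [{"gripper":0.04,"x":0,"y":0,"z":0.02,"wx":0,"wy":0,"wz":0},{"gripper":0.04,"x":0,"y":0,"z":0.01,"wx":0,"wy":0,"wz":0},{"gripper":0.04,"x":0,"y":0,"z":0,"wx":0,"wy":0,"wz":0}]}}

```text
t: 28.55
ee_pos: [0.629, 0.0248, 0.1752]
eef_rot: [0.676, 0.737, -0.0, -0.0]
wrist_force: [-1.1, 0.5, -0.8]
finger_gap: 0.568
```

```bash
python3 go.py .6319 .0243 .1595 95.08;python3 - <<'E'
from h import *
cv2.imwrite('pics/w28.png',camera('wrist')[:,:,::-1])
E
```

```text
t 28.55 p [0.629  0.0248 0.1752] yaw 94.97 tilt [-0.0007 -0.     -1.    ] gap 0.568 F [-1.1349  0.5142 -0.8237] q [-0.0554  0.5328  1.3749 -0.0001  1.2347 -1.7129]
rotvec first [-0.0007 -0.     -0.002 ]  then shift in NEW tool axes [-0.0007  0.0028  0.0157]  (in current axes [-0.0007  0.0028  0.0157] ) dist 0.015939070254368238
```

View pics/w28.png

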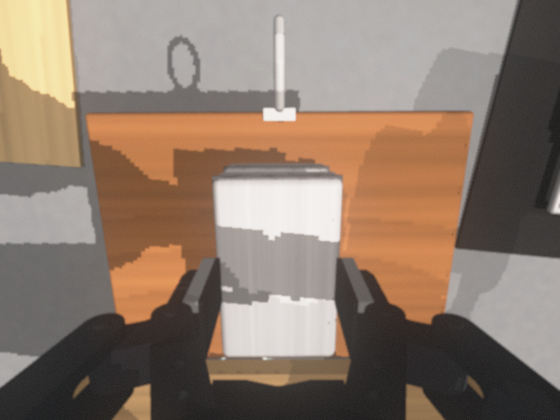

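>>> {"method": "step_arm", "body": {"rows": [{"gripper":0.04,"x":-0.001,"y":0.003,"z":0.004,"wx":0,"wy":0,"wz":-0.002},{"gripper":0.04,"x":0,"y":0,"z":0.007,"wx":0,"wy":0,"wz":0},{"gripper":0.04,"x":0,"y":0,"z":0.004,"wx":0,"wy":0,"wz":0},{"gripper":0.04,"x":0,"y":0,"z":0,"wx":0,"wy":0,"wz":0},{"gripper":0.04,"x":0,"y":0,"z":0,"wx":0,"wy":0,"wz":0}]}}

```text
t: 29.22
ee_pos: [0.6326, 0.0245, 0.1603]
eef_rot: [0.675, 0.738, 0.0, 0.0]
wrist_force: [0.4, 0.3, -1.7]
finger_gap: 0.57
```

```bash
python3 go.py .6319 .0243 .1595 95.08;python3 - <<'E'
from h import *
crop(camera('wrist'),200,360,160,380,2.7,'pics/w29.png')
E
```

```text
t 29.23 p [0.6326 0.0245 0.1603] yaw 95.11 tilt [ 0.0001 -0.     -1.    ] gap 0.57 F [ 0.4213  0.3468 -1.73  ] q [-0.0555  0.5523  1.3831  0.      1.2061 -1.7155]
rotvec first [0.0001 0.     0.0005]  then shift in NEW tool axes [-0.0002 -0.0007  0.0008]  (in current axes [-0.0002 -0.0007  0.0008] ) dist 0.0010460895197993082
```

View pics/w29.png

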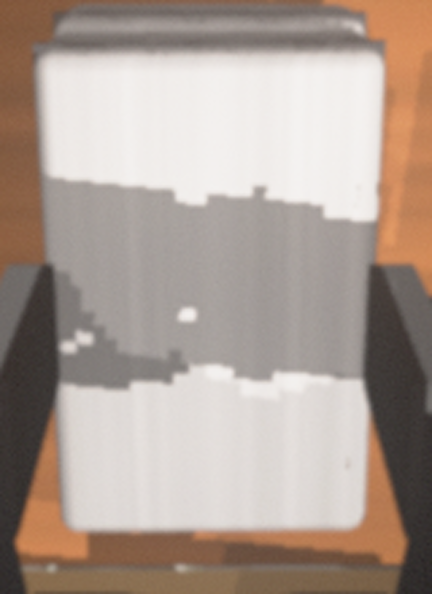

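>>> {"method": "step_arm", "body": {"rows": [{"gripper":0.04,"x":0,"y":-0.001,"z":0.001,"wx":0,"wy":0,"wz":0},{"gripper":0.04,"x":0,"y":0,"z":0.001,"wx":0,"wy":0,"wz":0},{"gripper":0.04,"x":0,"y":0,"z":0,"wx":0,"wy":0,"wz":0}]}}

```text
t: 29.65
ee_pos: [0.6315, 0.0245, 0.1589]
eef_rot: [0.675, 0.738, 0.0, 0.0]
wrist_force: [-3.6, -0.2, 7.7]
finger_gap: 0.57
```

>>> {"method": "step_arm", "body": {"rows": [{"gripper":0.065,"x":0,"y":0,"z":0,"wx":0,"wy":0,"wz":0},{"gripper":0.07,"x":0,"y":0,"z":0,"wx":0,"wy":0,"wz":0},{"gripper":0.07,"x":0,"y":0,"z":-0.02,"wx":0,"wy":0,"wz":0},{"gripper":0.07,"x":0,"y":0,"z":-0.05,"wx":0,"wy":0,"wz":0},{"gripper":0.07,"x":0,"y":0,"z":-0.04,"wx":0,"wy":0,"wz":0}]}}

```text
t: 30.28
ee_pos: [0.6317, 0.0244, 0.2699]
eef_rot: [0.675, 0.738, 0.0, 0.0]
wrist_force: [1.0, 0.0, -0.2]
finger_gap: 0.816
```

>>> {"method": "step_arm", "body": {"rows": [{"gripper":0.07,"x":0,"y":0,"z":-0.03,"wx":0,"wy":0,"wz":0},{"gripper":0.07,"x":0,"y":0,"z":0,"wx":0,"wy":0,"wz":0}]}}

```text
t: 30.52
ee_pos: [0.6326, 0.0244, 0.3006]
eef_rot: [0.675, 0.738, 0.001, 0.002]
wrist_force: [-0.3, 0.2, -0.7]
finger_gap: 0.823
```

```bash
python3 go.py .4327 -.2253 .15 89.3;python3 - <<'E'
from h import *
cv2.imwrite('pics/w30.png',camera('wrist')[:,:,::-1])
crop(camera('wrist'),200,360,100,260,4,'pics/w30c.png')
E
```

```text
t 30.52 p [0.6326 0.0244 0.3006] yaw 95.11 tilt [ 0.0044 -0.0002 -1.    ] gap 0.823 F [-0.3198  0.1636 -0.6593] q [-0.0557  0.4355  1.193  -0.      1.5087 -1.7157]
rotvec first [0.0044 0.0004 0.1015]  then shift in NEW tool axes [-0.2521 -0.1969  0.1506]  (in current axes [-0.2308 -0.222   0.1498] ) dist 0.35357142488698046
```

View pics/w30c.png

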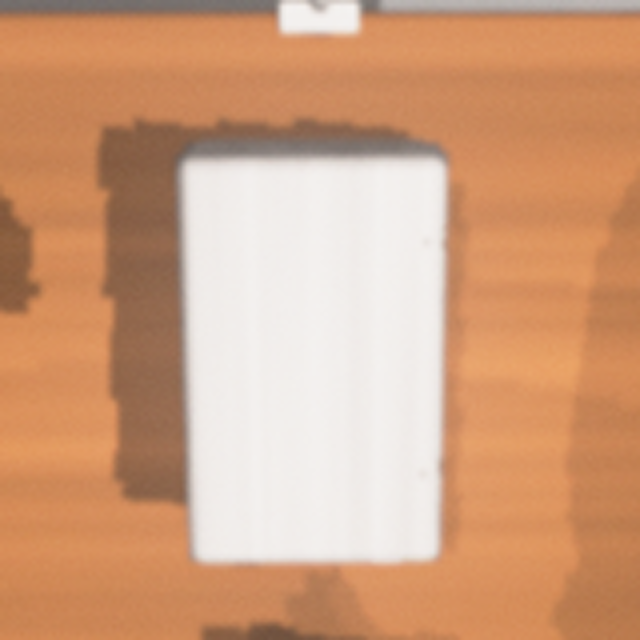

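>>> {"method": "step_arm", "body": {"rows": [{"gripper":0.07,"x":-0.03,"y":-0.045,"z":0,"wx":0,"wy":0,"wz":0},{"gripper":0.07,"x":-0.04,"y":-0.045,"z":0,"wx":0,"wy":0,"wz":0},{"gripper":0.07,"x":-0.04,"y":-0.044,"z":0.03,"wx":0,"wy":0,"wz":0},{"gripper":0.07,"x":-0.04,"y":-0.044,"z":0.03,"wx":0,"wy":0,"wz":0},{"gripper":0.07,"x":-0.04,"y":-0.044,"z":0.03,"wx":0,"wy":0,"wz":0}]}}

```text
t: 31.25
ee_pos: [0.4328, -0.1771, 0.212]
eef_rot: [0.675, 0.738, -0.0, -0.001]
wrist_force: [1.1, -0.9, 0.6]
finger_gap: 0.821
```

>>> {"method": "step_arm", "body": {"rows": [{"gripper":0.07,"x":-0.041,"y":0,"z":0.03,"wx":0,"wy":0,"wz":0},{"gripper":0.07,"x":0,"y":0,"z":0.03,"wx":0,"wy":0,"wz":0.1},{"gripper":0.07,"x":0,"y":0,"z":0,"wx":0,"wy":0,"wz":0},{"gripper":0.07,"x":0,"y":0,"z":0,"wx":0,"wy":0,"wz":0}]}}

```text
t: 31.75
ee_pos: [0.4385, -0.217, 0.1541]
eef_rot: [0.71, 0.704, -0.0, -0.0]
wrist_force: [0.9, -0.6, 0.2]
finger_gap: 0.82
```

```bash
python3 go.py .4327 -.2253 .15 89.3;python3 - <<'E'
from h import *
cv2.imwrite('pics/w31.png',camera('wrist')[:,:,::-1])
crop(camera('wrist'),215,345,120,260,4.2,'pics/w31c.png')
E
```

```text
t 31.75 p [ 0.4385 -0.217   0.1541] yaw 89.54 tilt [-0.0002  0.0002 -1.    ] gap 0.82 F [ 0.8524 -0.5866  0.2036] q [-0.5816  0.3751  1.7424  0.0001  1.0244 -2.1443]
rotvec first [-0.0002 -0.0002  0.0041]  then shift in NEW tool axes [-0.0084 -0.0057  0.0041]  (in current axes [-0.0084 -0.0057  0.0041] ) dist 0.01098603974895923
```

View pics/w31c.png

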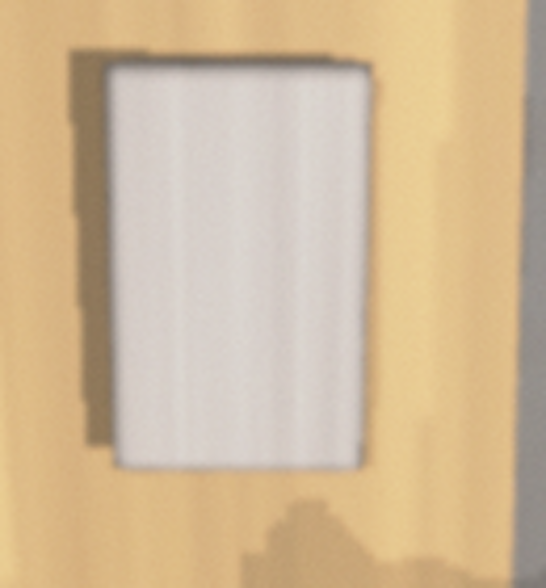

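```bash
python3 tin.py .024 240.7 136 303.3 135.7 301.2 231.4 242.4 231.4
```

```text
world c [ 0.4372 -0.2225  0.024 ] tool c [-0.0052 -0.0018  0.1307] sides [0.0506 0.0826 0.0515 0.0823]
wz needed 0.007019394317628615
z 0.15469942912253665
```

>>> {"method": "step_arm", "body": {"rows": [{"gripper":0.07,"x":-0.005,"y":-0.002,"z":0.045,"wx":0,"wy":0,"wz":0.007},{"gripper":0.07,"x":0,"y":0,"z":0.045,"wx":0,"wy":0,"wz":0},{"gripper":0.07,"x":0,"y":0,"z":0.04,"wx":0,"wy":0,"wz":0},{"gripper":0.07,"x":0,"y":0,"z":0.02,"wx":0,"wy":0,"wz":0},{"gripper":0.07,"x":0,"y":0,"z":0.006,"wx":0,"wy":0,"wz":0}]}}

```text
t: 32.48
ee_pos: [0.4366, -0.222, -0.0025]
eef_rot: [0.713, 0.701, -0.0, -0.0]
wrist_force: [-0.2, -0.5, -0.0]
finger_gap: 0.821
```

>>> {"method": "step_arm", "body": {"rows": [{"gripper":0.04,"x":0,"y":0,"z":0,"wx":0,"wy":0,"wz":0},{"gripper":0.04,"x":0,"y":0,"z":0,"wx":0,"wy":0,"wz":0},{"gripper":0.04,"x":0,"y":0,"z":0,"wx":0,"wy":0,"wz":0}]}}

```text
t: 32.85
ee_pos: [0.437, -0.2211, 0.0003]
eef_rot: [0.713, 0.701, 0.001, 0.001]
wrist_force: [0.9, 24.2, 40.8]
finger_gap: 0.474
```

```bash
python3 go.py ;  python3 - <<'E'
from h import *
crop(camera('wrist'),200,360,160,380,2.7,'pics/w32.png')
E
```

```text
t 32.85 p [ 0.437  -0.2211  0.0003] yaw 88.99 tilt [ 0.0021  0.0003 -1.    ] gap 0.474 F [ 0.8959 24.2471 40.8349] q [-0.5914  0.6342  1.8756  0.0024  0.6302 -2.1464]
```

View pics/w32.png

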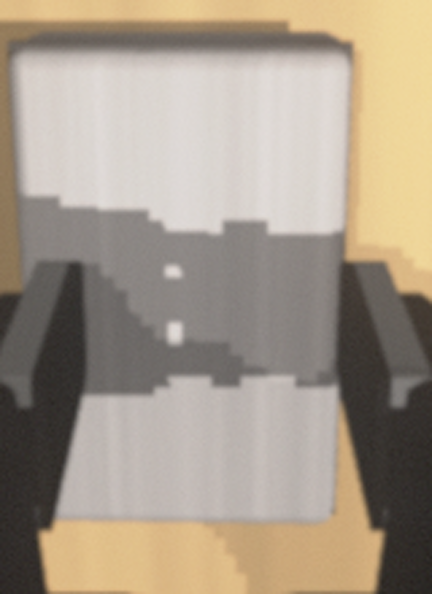

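>>> {"method": "step_arm", "body": {"rows": [{"gripper":0.075,"x":0,"y":0,"z":-0.005,"wx":0,"wy":0,"wz":0},{"gripper":0.075,"x":0,"y":0,"z":-0.03,"wx":0,"wy":0,"wz":0},{"gripper":0.075,"x":0,"y":0,"z":-0.06,"wx":0,"wy":0,"wz":0},{"gripper":0.075,"x":0,"y":0,"z":-0.055,"wx":0,"wy":0,"wz":0},{"gripper":0.075,"x":0,"y":0,"z":0,"wx":0,"wy":0,"wz":0}]}}

```text
t: 33.52
ee_pos: [0.4386, -0.2237, 0.1527]
eef_rot: [0.713, 0.701, 0.001, 0.004]
wrist_force: [-0.0, 0.5, -0.7]
finger_gap: 0.873
```

```bash
python3 go.py ;  python3 - <<'E'
from h import *
im=camera('wrist');cv2.imwrite('pics/w33f.png',im[:,:,::-1])
crop(im,200,360,120,260,4.2,'pics/w33.png')
crop(camera('scene'),220,330,280,370,7,'pics/s33.png')
E
```

```text
t 33.52 p [ 0.4386 -0.2237  0.1527] yaw 89.0 tilt [ 0.0074 -0.0051 -1.    ] gap 0.873 F [-0.035   0.5145 -0.7099] q [-0.593   0.3769  1.7447 -0.0001  1.0111 -2.1464]
```

View pics/w33.png

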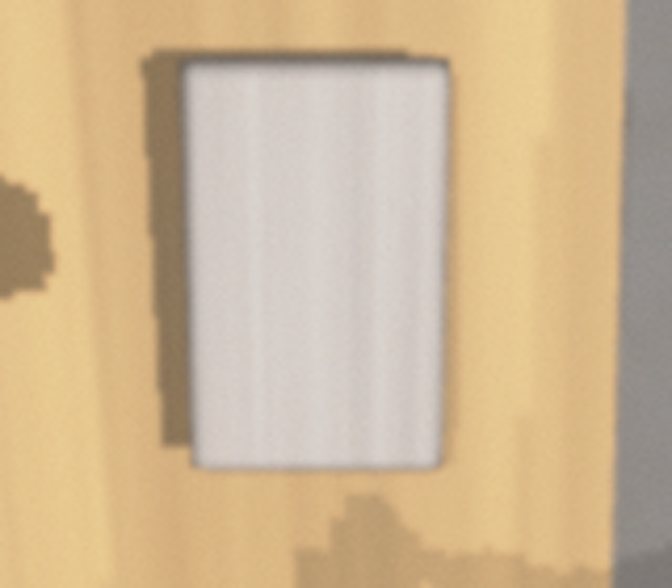

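View pics/s33.png

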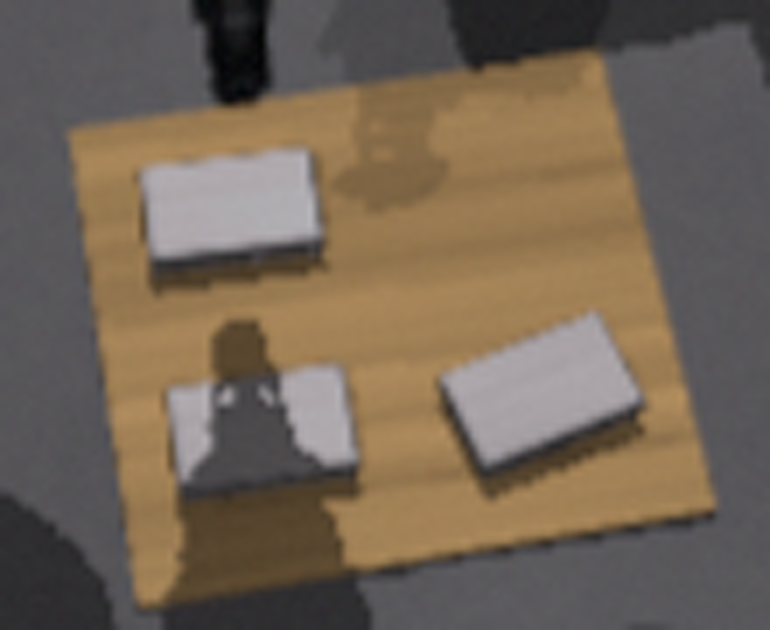

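```bash
python3 tin.py .024 243.8 135.2 306.9 134.8 305 231.4 245.7 231.4; python3 go.py
```

```text
world c [ 0.4335 -0.2249  0.024 ] tool c [-0.0023 -0.0035  0.125 ] sides [0.05   0.0817 0.0509 0.0814]
wz needed 0.0021969654742102296
z 0.1490277375342345
t 33.62 p [ 0.4367 -0.2225  0.149 ] yaw 88.99 tilt [ 0.0022 -0.0015 -1.    ] gap 0.878 F [-0.2092 -0.2809 -0.4548] q [-0.5931  0.3821  1.7488 -0.      1.0079 -2.1463]
```

```bash
cat > snap.py <<'E'
import sys,pickle; from h import *
n=sys.argv[1]; x0,x1,y0,y1,s=map(float,sys.argv[2:7])
o=get_obs(); im=camera('wrist'); pickle.dump(o,open('o.pkl','wb')); cv2.imwrite(f'pics/{n}f.png',im[:,:,::-1])
crop(im,int(x0),int(x1),int(y0),int(y1),s,f'pics/{n}.png'); print(o['ee_pos'],np.abs(o['dq']).max())
E
sed -i "s/^a=list.*/a=list(map(float,sys.argv[1:])); z=a[0]; s=a[1]; q=np.array(a[4:]).reshape(4,2)\/s+a[2:4]/; s/o=get_obs()/import pickle; o=pickle.load(open('o.pkl','rb'))/" tin.py; cat tin.py
python3 snap.py w34 200 360 120 260 4
```

```text
import sys; from h import *
np.set_printoptions(precision=4,suppress=True)
a=list(map(float,sys.argv[1:])); z=a[0]; s=a[1]; q=np.array(a[4:]).reshape(4,2)/s+a[2:4]
import pickle; o=pickle.load(open('o.pkl','rb')); R=Ro.from_quat(o['eef_rot']).as_matrix();p=o['ee_pos']
w=np.array([p2w('wrist',*x,z,obs=o) for x in q]); l=(w-p)@R
print('world c',w.mean(0),'tool c',l.mean(0),'sides',np.linalg.norm(l-np.roll(l,-1,0),axis=1))
v=(l[2]+l[3]-l[0]-l[1]); print('wz needed', -np.arctan2(v[0],v[1]))
print('z',p[2])
[ 0.4367308  -0.22252028  0.14902774] 0.03857888847587509
```

View pics/w34.png

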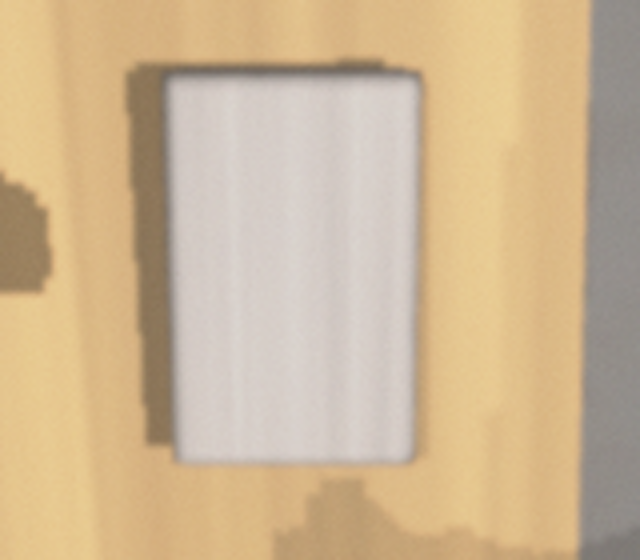

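```bash
python3 tin.py .024 4 200 120 165 73 422 72 414 463 175 463
```

```text
world c [ 0.4366 -0.2265  0.024 ] tool c [-0.0038 -0.0003  0.125 ] sides [0.0511 0.0832 0.0515 0.083 ]
wz needed 0.0012158714081770563
z 0.1490277375342345
```

>>> {"method": "step_arm", "body": {"rows": [{"gripper":0.075,"x":-0.004,"y":0,"z":0.045,"wx":0,"wy":0,"wz":0},{"gripper":0.075,"x":0,"y":0,"z":0.045,"wx":0,"wy":0,"wz":0},{"gripper":0.075,"x":0,"y":0,"z":0.04,"wx":0,"wy":0,"wz":0},{"gripper":0.075,"x":0,"y":0,"z":0.02,"wx":0,"wy":0,"wz":0},{"gripper":0.075,"x":0,"y":0,"z":0.005,"wx":0,"wy":0,"wz":0}]}}

```text
t: 34.3
ee_pos: [0.435, -0.2255, -0.0091]
eef_rot: [0.713, 0.701, -0.0, -0.002]
wrist_force: [-0.2, -0.2, 0.5]
finger_gap: 0.879
```

>>> {"method": "step_arm", "body": {"rows": [{"gripper":0.06,"x":0,"y":0,"z":0,"wx":0,"wy":0,"wz":0},{"gripper":0.06,"x":0,"y":0,"z":0,"wx":0,"wy":0,"wz":0}]}}

```text
t: 34.55
ee_pos: [0.4367, -0.2265, -0.0066]
eef_rot: [0.713, 0.701, 0.0, 0.001]
wrist_force: [0.1, -1.2, -0.0]
finger_gap: 0.701
```

```bash
python3 snap.py w35 200 360 160 380 2.7
```

```text
[ 0.43666207 -0.2265103  -0.00658804] 0.006697376914994176
```

View pics/w35.png

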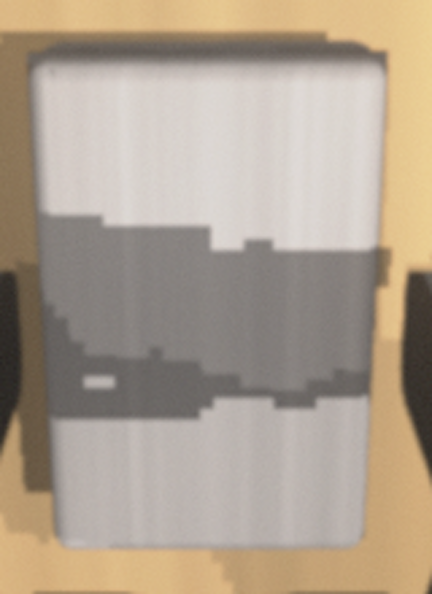

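>>> {"method": "step_arm", "body": {"rows": [{"gripper":0.04,"x":0,"y":0,"z":0,"wx":0,"wy":0,"wz":0},{"gripper":0.04,"x":0,"y":0,"z":0,"wx":0,"wy":0,"wz":0}]}}

```text
t: 34.85
ee_pos: [0.4367, -0.2265, -0.0062]
eef_rot: [0.713, 0.701, 0.0, 0.001]
wrist_force: [-2.9, 1.6, 17.4]
finger_gap: 0.583
```

```bash
python3 go.py; python3 snap.py w36 200 360 160 380 2.7
```

```text
t 34.85 p [ 0.4367 -0.2265 -0.0062] yaw 88.98 tilt [ 0.0013 -0.0009 -1.    ] gap 0.583 F [-2.92    1.6191 17.3661] q [-0.6     0.6481  1.8732  0.0001  0.6187 -2.153 ]
[ 0.43671343 -0.22651615 -0.00615289] 0.0019499595487597146
```

View pics/w36.png

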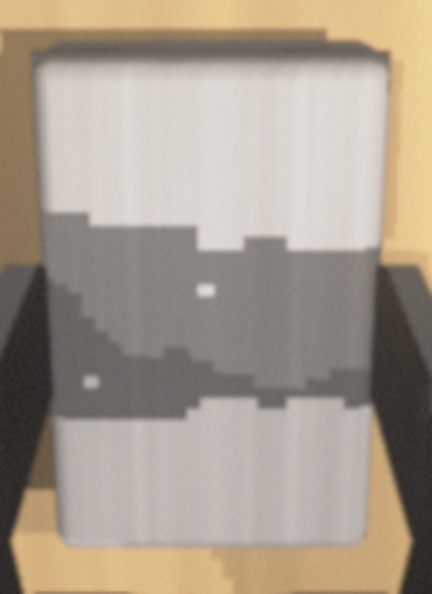

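```bash
python3 inh.py 183.7 361.5 .0302; python3 inh.py 184.4 361.9 .0291; python3 inh.py 179.2 355.9 .0271
```

```text
rear -0.040838139661159435 front 0.04100866310989251 len 0.08184680277105194 centre 8.526172436653864e-05
rear -0.0403045708597974 front 0.042148472160072906 len 0.0824530430198703 centre 0.0009219506501377539
rear -0.04191981528138128 front 0.04053688799747712 len 0.0824567032788584 centre -0.0006914636419520781
```

>>> {"method": "step_arm", "body": {"rows": [{"gripper":0.04,"x":0,"y":0,"z":-0.03,"wx":0,"wy":0,"wz":0},{"gripper":0.04,"x":0,"y":0,"z":-0.06,"wx":0,"wy":0,"wz":0},{"gripper":0.04,"x":0,"y":0,"z":-0.06,"wx":0,"wy":0,"wz":0},{"gripper":0.04,"x":0,"y":0,"z":-0.06,"wx":0,"wy":0,"wz":-0.05},{"gripper":0.04,"x":0,"y":0,"z":-0.02,"wx":0,"wy":0,"wz":-0.056}]}}

```text
t: 35.52
ee_pos: [0.4373, -0.2269, 0.2268]
eef_rot: [0.675, 0.738, 0.0, 0.003]
wrist_force: [0.3, 0.1, -1.5]
finger_gap: 0.582
```

```bash
python3 go.py .6302 .0241 .19 95.1
```

```text
t 35.52 p [ 0.4373 -0.2269  0.2268] yaw 95.16 tilt [ 0.0049 -0.0034 -1.    ] gap 0.582 F [ 0.3182  0.1196 -1.5096] q [-0.5999  0.2858  1.6432  0.      1.2067 -2.2608]
rotvec first [0.0046 0.0038 0.001 ]  then shift in NEW tool axes [0.2329 0.2144 0.0368]  (in current axes [0.2328 0.2145 0.0369] ) dist 0.31870266292758687
```

>>> {"method": "step_arm", "body": {"rows": [{"gripper":0.04,"x":0.04,"y":0.035,"z":0,"wx":0,"wy":0,"wz":0},{"gripper":0.04,"x":0.045,"y":0.04,"z":0,"wx":0,"wy":0,"wz":0},{"gripper":0.04,"x":0.045,"y":0.04,"z":0,"wx":0,"wy":0,"wz":0},{"gripper":0.04,"x":0.045,"y":0.04,"z":0,"wx":0,"wy":0,"wz":0},{"gripper":0.04,"x":0.04,"y":0.04,"z":0,"wx":0,"wy":0,"wz":0}]}}

```text
t: 36.15
ee_pos: [0.6123, 0.0071, 0.2232]
eef_rot: [0.675, 0.738, 0.0, 0.0]
wrist_force: [0.4, -0.7, -1.1]
finger_gap: 0.575
```

>>> {"method": "step_arm", "body": {"rows": [{"gripper":0.04,"x":0.018,"y":0.02,"z":0,"wx":0,"wy":0,"wz":0},{"gripper":0.04,"x":0,"y":0,"z":0.02,"wx":0,"wy":0,"wz":0},{"gripper":0.04,"x":0,"y":0,"z":0.015,"wx":0,"wy":0,"wz":0},{"gripper":0.04,"x":0,"y":0,"z":0,"wx":0,"wy":0,"wz":0},{"gripper":0.04,"x":0,"y":0,"z":0,"wx":0,"wy":0,"wz":0}]}}

```text
t: 36.78
ee_pos: [0.63, 0.0244, 0.1884]
eef_rot: [0.675, 0.737, 0.0, 0.0]
wrist_force: [0.9, 0.4, -1.4]
finger_gap: 0.578
```

```bash
python3 go.py .6311 .0242 .175 95.1; python3 snap.py w37 200 360 160 380 2.7
```

```text
t 36.77 p [0.63   0.0244 0.1884] yaw 95.02 tilt [ 0.0006 -0.     -1.    ] gap 0.578 F [ 0.8882  0.424  -1.3788] q [-0.056   0.5206  1.3579  0.      1.2625 -1.7145]
rotvec first [ 0.0006  0.0001 -0.0014]  then shift in NEW tool axes [-0.0003  0.001   0.0134]  (in current axes [-0.0003  0.001   0.0134] ) dist 0.013406999029666442
[0.63004677 0.02436056 0.1883646 ] 0.007055144322144955
```

View pics/w37.png

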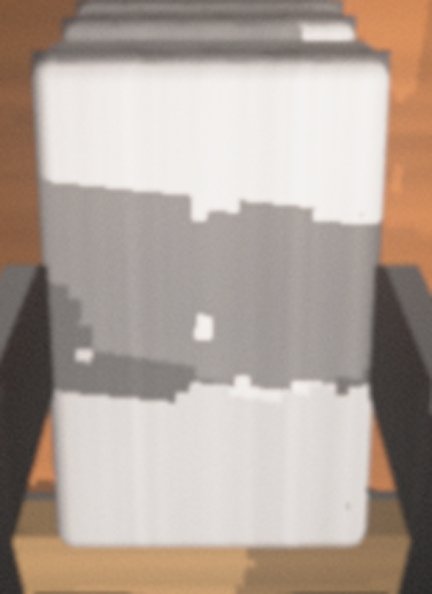

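>>> {"method": "step_arm", "body": {"rows": [{"gripper":0.04,"x":0,"y":0.001,"z":0.006,"wx":0,"wy":0,"wz":0},{"gripper":0.04,"x":0,"y":0,"z":0.005,"wx":0,"wy":0,"wz":0},{"gripper":0.04,"x":0,"y":0,"z":0.002,"wx":0,"wy":0,"wz":0},{"gripper":0.04,"x":0,"y":0,"z":0,"wx":0,"wy":0,"wz":0}]}}

```text
t: 37.33
ee_pos: [0.6308, 0.0248, 0.1745]
eef_rot: [0.675, 0.738, -0.0, -0.0]
wrist_force: [0.2, 0.9, -0.9]
finger_gap: 0.58
```

>>> {"method": "step_arm", "body": {"rows": [{"gripper":0.04,"x":0,"y":0,"z":0.001,"wx":0,"wy":0,"wz":0},{"gripper":0.04,"x":0,"y":0,"z":0,"wx":0,"wy":0,"wz":0}]}}

```text
t: 37.58
ee_pos: [0.6311, 0.0248, 0.174]
eef_rot: [0.675, 0.738, 0.0, 0.0]
wrist_force: [-0.9, 0.3, 2.0]
finger_gap: 0.581
```

>>> {"method": "step_arm", "body": {"rows": [{"gripper":0.065,"x":0,"y":0,"z":0,"wx":0,"wy":0,"wz":0},{"gripper":0.075,"x":0,"y":0,"z":0,"wx":0,"wy":0,"wz":0},{"gripper":0.075,"x":0,"y":0,"z":-0.02,"wx":0,"wy":0,"wz":0},{"gripper":0.075,"x":0,"y":0,"z":-0.04,"wx":0,"wy":0,"wz":0},{"gripper":0.075,"x":0,"y":0,"z":-0.04,"wx":0,"wy":0,"wz":0}]}}

```text
t: 38.2
ee_pos: [0.6308, 0.0248, 0.2747]
eef_rot: [0.675, 0.738, -0.0, -0.0]
wrist_force: [1.1, -0.4, 0.8]
finger_gap: 0.879
```

```bash
python3 go.py .435 -.348 .15 89.6; python3 snap.py w38 120 440 80 320 2.4
```

```text
t 38.2 p [0.6308 0.0248 0.2747] yaw 95.05 tilt [-0.0004  0.     -1.    ] gap 0.879 F [ 1.088  -0.4124  0.7563] q [-0.0553  0.4516  1.2353 -0.      1.4551 -1.7142]
rotvec first [-0.0004 -0.      0.0951]  then shift in NEW tool axes [-0.3742 -0.1932  0.1247]  (in current axes [-0.3541 -0.2278  0.1248] ) dist 0.4391693848439427
[0.63078912 0.02479584 0.27473827] 0.710104430644528
```

View pics/w38.png

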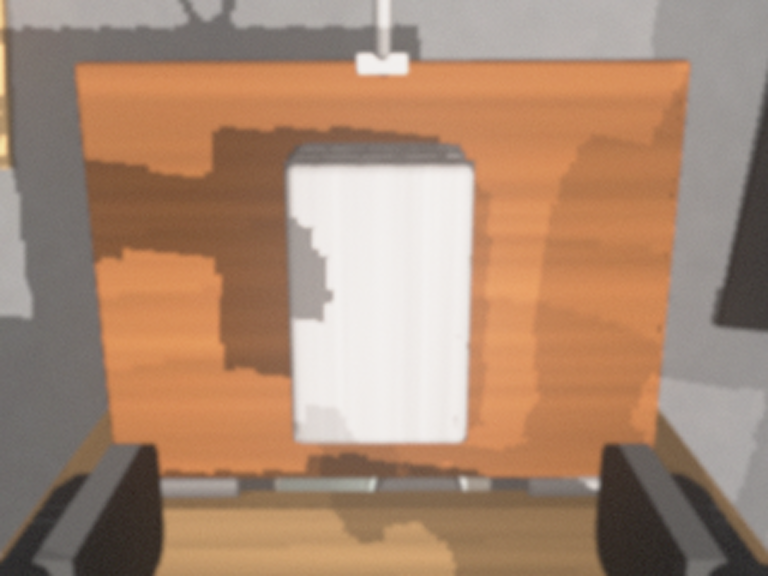

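Stack of three looks square. On to tin d.

>>> {"method": "step_arm", "body": {"rows": [{"gripper":0.075,"x":-0.045,"y":-0.03,"z":-0.01,"wx":0,"wy":0,"wz":0},{"gripper":0.075,"x":-0.05,"y":-0.03,"z":0,"wx":0,"wy":0,"wz":0},{"gripper":0.075,"x":-0.05,"y":-0.03,"z":0,"wx":0,"wy":0,"wz":0},{"gripper":0.075,"x":-0.05,"y":-0.035,"z":0.02,"wx":0,"wy":0,"wz":0},{"gripper":0.075,"x":-0.05,"y":-0.035,"z":0.03,"wx":0,"wy":0,"wz":0}]}}

```text
t: 38.88
ee_pos: [0.4958, -0.2294, 0.2367]
eef_rot: [0.675, 0.738, 0.0, 0.001]
wrist_force: [-0.1, -1.3, -1.3]
finger_gap: 0.879
```

>>> {"method": "step_arm", "body": {"rows": [{"gripper":0.075,"x":-0.05,"y":-0.035,"z":0.03,"wx":0,"wy":0,"wz":0},{"gripper":0.075,"x":-0.05,"y":-0.03,"z":0.03,"wx":0,"wy":0,"wz":0},{"gripper":0.075,"x":0,"y":0,"z":0.02,"wx":0,"wy":0,"wz":0.095},{"gripper":0.075,"x":0,"y":0,"z":0,"wx":0,"wy":0,"wz":0},{"gripper":0.075,"x":0,"y":0,"z":0,"wx":0,"wy":0,"wz":0}]}}

```text
t: 39.5
ee_pos: [0.4448, -0.326, 0.1613]
eef_rot: [0.709, 0.706, 0.0, 0.0]
wrist_force: [-0.2, 0.2, -0.2]
finger_gap: 0.879
```

```bash
python3 go.py .435 -.348 .15 89.6; python3 snap.py w39 200 360 120 260 4
```

```text
t 39.5 p [ 0.4448 -0.326   0.1613] yaw 89.77 tilt [ 0.0007 -0.0006 -1.    ] gap 0.879 F [-0.2165  0.215  -0.2418] q [-0.7409  0.4442  1.589   0.0001  1.1075 -2.3077]
rotvec first [0.0007 0.0006 0.003 ]  then shift in NEW tool axes [-0.0221 -0.0096  0.0113]  (in current axes [-0.022  -0.0097  0.0113] ) dist 0.026582749244091115
[ 0.44476346 -0.32601104  0.161305  ] 0.00976762705024213
```

View pics/w39.png

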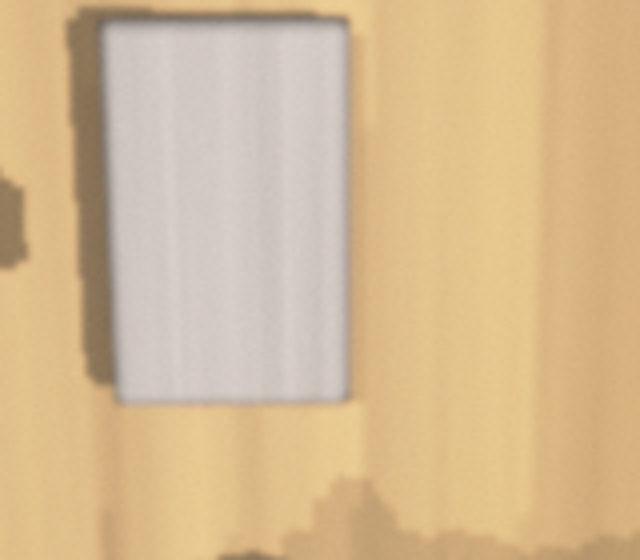

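```bash
python3 tin.py .024 4 200 120 102 21 348 20 347 402 116 402
```

```text
world c [ 0.435 -0.344  0.024] tool c [-0.0179 -0.0098  0.1373] sides [0.0504 0.0827 0.0512 0.0825]
wz needed 0.00011919747832808054
z 0.16130500192744993
```

>>> {"method": "step_arm", "body": {"rows": [{"gripper":0.075,"x":-0.018,"y":-0.01,"z":0.03,"wx":0,"wy":0,"wz":0},{"gripper":0.075,"x":0,"y":0,"z":0.05,"wx":0,"wy":0,"wz":0},{"gripper":0.075,"x":0,"y":0,"z":0.05,"wx":0,"wy":0,"wz":0},{"gripper":0.075,"x":0,"y":0,"z":0.027,"wx":0,"wy":0,"wz":0},{"gripper":0.075,"x":0,"y":0,"z":0.01,"wx":0,"wy":0,"wz":0}]}}

```text
t: 40.17
ee_pos: [0.4344, -0.3436, -0.0071]
eef_rot: [0.709, 0.705, -0.0, -0.0]
wrist_force: [0.7, 0.9, 0.7]
finger_gap: 0.877
```

>>> {"method": "step_arm", "body": {"rows": [{"gripper":0.065,"x":0,"y":0,"z":0,"wx":0,"wy":0,"wz":0},{"gripper":0.065,"x":0,"y":0,"z":0,"wx":0,"wy":0,"wz":0}]}}

```text
t: 40.42
ee_pos: [0.4348, -0.3447, -0.0051]
eef_rot: [0.709, 0.705, 0.0, 0.001]
wrist_force: [-0.0, -0.1, -0.5]
finger_gap: 0.764
```

```bash
python3 snap.py w40 200 360 160 380 2.7
```

```text
[ 0.43484066 -0.34468598 -0.00514345] 0.004439953125987401
```

View pics/w40.png

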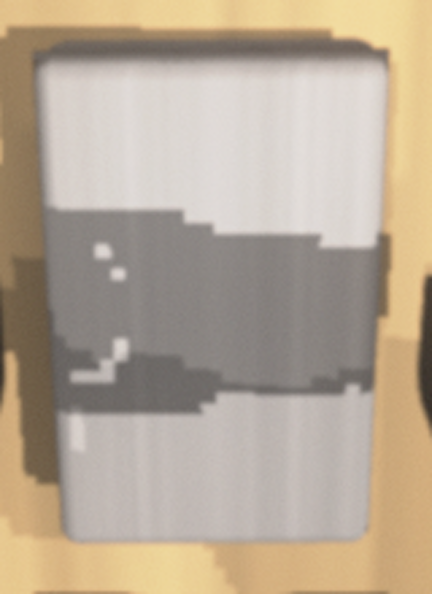

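>>> {"method": "step_arm", "body": {"rows": [{"gripper":0.04,"x":0,"y":0,"z":0,"wx":0,"wy":0,"wz":0},{"gripper":0.04,"x":0,"y":0,"z":0,"wx":0,"wy":0,"wz":0}]}}

```text
t: 40.72
ee_pos: [0.4345, -0.3446, -0.0051]
eef_rot: [0.709, 0.705, 0.0, 0.001]
wrist_force: [-2.1, 2.8, 18.8]
finger_gap: 0.578
```

```bash
python3 go.py; python3 snap.py w41 200 360 160 380 2.7
```

```text
t 40.73 p [ 0.4345 -0.3446 -0.0051] yaw 89.62 tilt [ 0.0013 -0.0013 -1.    ] gap 0.578 F [-2.0571  2.773  18.7794] q [-0.7781  0.6913  1.7156  0.      0.7329 -2.3423]
[ 0.43451438 -0.34456392 -0.00508469] 0.0014709315931878116
```

View pics/w41.png

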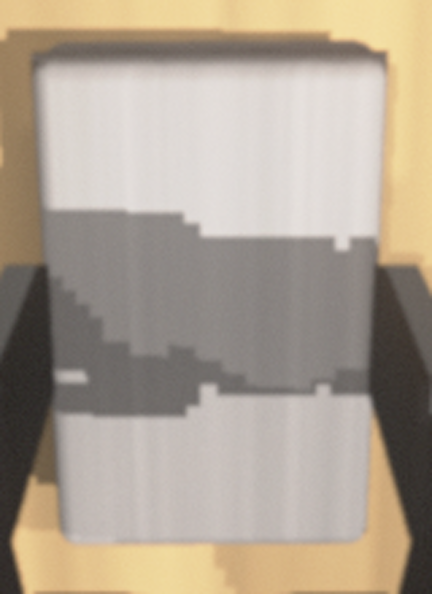

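>>> {"method": "step_arm", "body": {"rows": [{"gripper":0.04,"x":0,"y":0,"z":-0.03,"wx":0,"wy":0,"wz":0},{"gripper":0.04,"x":0,"y":0,"z":-0.06,"wx":0,"wy":0,"wz":0},{"gripper":0.04,"x":0,"y":0,"z":-0.06,"wx":0,"wy":0,"wz":0},{"gripper":0.04,"x":0,"y":0,"z":-0.06,"wx":0,"wy":0,"wz":-0.05},{"gripper":0.04,"x":0,"y":0,"z":-0.03,"wx":0,"wy":0,"wz":-0.045}]}}

```text
t: 41.4
ee_pos: [0.4346, -0.3447, 0.2374]
eef_rot: [0.675, 0.738, -0.0, 0.002]
wrist_force: [0.6, -1.4, -2.3]
finger_gap: 0.581
```

```bash
python3 go.py .6311 .0242 .23 95.1
```

```text
t 41.4 p [ 0.4346 -0.3447  0.2374] yaw 95.15 tilt [ 0.0033 -0.0032 -1.    ] gap 0.581 F [ 0.5675 -1.3755 -2.2647] q [-0.7782  0.3648  1.4858  0.      1.2863 -2.4388]
rotvec first [0.003  0.0035 0.0008]  then shift in NEW tool axes [0.3499 0.2285 0.0074]  (in current axes [0.3498 0.2288 0.0069] ) dist 0.4179969516521526
```

>>> {"method": "step_arm", "body": {"rows": [{"gripper":0.04,"x":0.045,"y":0.03,"z":0,"wx":0,"wy":0,"wz":0},{"gripper":0.04,"x":0.05,"y":0.035,"z":0,"wx":0,"wy":0,"wz":0},{"gripper":0.04,"x":0.05,"y":0.035,"z":0,"wx":0,"wy":0,"wz":0},{"gripper":0.04,"x":0.05,"y":0.035,"z":0,"wx":0,"wy":0,"wz":0},{"gripper":0.04,"x":0.05,"y":0.035,"z":0,"wx":0,"wy":0,"wz":0}]}}

```text
t: 42.02
ee_pos: [0.5824, -0.0832, 0.2341]
eef_rot: [0.675, 0.738, 0.0, 0.0]
wrist_force: [0.5, -0.3, -0.5]
finger_gap: 0.578
```

>>> {"method": "step_arm", "body": {"rows": [{"gripper":0.04,"x":0.05,"y":0.035,"z":0,"wx":0,"wy":0,"wz":0},{"gripper":0.04,"x":0.04,"y":0.02,"z":0,"wx":0,"wy":0,"wz":0},{"gripper":0.04,"x":0.015,"y":0.0035,"z":0,"wx":0,"wy":0,"wz":0},{"gripper":0.04,"x":0,"y":0,"z":0,"wx":0,"wy":0,"wz":0},{"gripper":0.04,"x":0,"y":0,"z":0,"wx":0,"wy":0,"wz":0}]}}

```text
t: 42.65
ee_pos: [0.6304, 0.0235, 0.2337]
eef_rot: [0.676, 0.737, -0.0, 0.0]
wrist_force: [-0.4, -0.4, -2.2]
finger_gap: 0.575
```

```bash
python3 go.py .6308 .0244 .194 95.1; python3 snap.py w42 200 360 140 380 2.5; python3 inh.py 183.7 360.4 .0291
```

```text
t 42.65 p [0.6304 0.0235 0.2337] yaw 95.01 tilt [-0.0001 -0.0004 -1.    ] gap 0.575 F [-0.3607 -0.3778 -2.1702] q [-0.0571  0.4813  1.2974 -0.0004  1.363  -1.7152]
rotvec first [-0.0001  0.0004 -0.0016]  then shift in NEW tool axes [0.0008 0.0005 0.0397]  (in current axes [0.0008 0.0005 0.0397] ) dist 0.03972695339790444
[0.63039275 0.02354206 0.2337156 ] 0.007910752431728067
rear -0.04061901704606829 front 0.04130245752553979 len 0.08192147457160809 centre 0.0003417202397357523
```

View pics/w42.png

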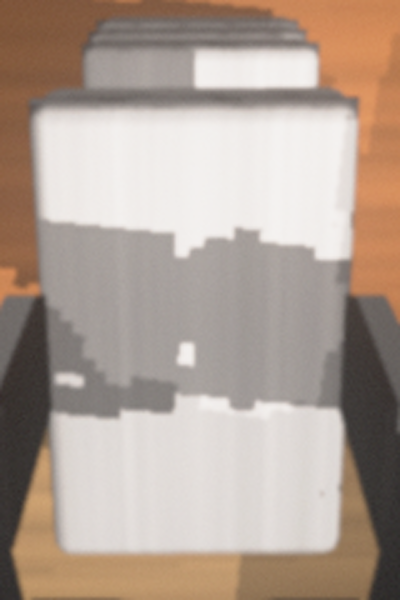

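>>> {"method": "step_arm", "body": {"rows": [{"gripper":0.04,"x":0.001,"y":0.0005,"z":0.015,"wx":0,"wy":0,"wz":-0.0015},{"gripper":0.04,"x":0,"y":0,"z":0.015,"wx":0,"wy":0,"wz":0},{"gripper":0.04,"x":0,"y":0,"z":0.008,"wx":0,"wy":0,"wz":0},{"gripper":0.04,"x":0,"y":0,"z":0,"wx":0,"wy":0,"wz":0},{"gripper":0.04,"x":0,"y":0,"z":0,"wx":0,"wy":0,"wz":0}]}}

```text
t: 43.32
ee_pos: [0.6314, 0.0257, 0.1958]
eef_rot: [0.675, 0.738, 0.0, 0.0]
wrist_force: [0.7, 0.6, -1.7]
finger_gap: 0.579
```

```bash
python3 go.py .6308 .0244 .193 95.1
```

```text
t 43.33 p [0.6314 0.0257 0.1958] yaw 95.14 tilt [ 0.0004 -0.     -1.    ] gap 0.579 F [ 0.7339  0.5548 -1.6936] q [-0.0538  0.5157  1.3449  0.      1.2806 -1.7144]
rotvec first [0.0004 0.     0.0007]  then shift in NEW tool axes [-0.0012 -0.0007  0.0028]  (in current axes [-0.0012 -0.0008  0.0028] ) dist 0.003104656697740759
```

>>> {"method": "step_arm", "body": {"rows": [{"gripper":0.04,"x":-0.0012,"y":-0.0006,"z":0.0025,"wx":0,"wy":0,"wz":0},{"gripper":0.04,"x":0,"y":0,"z":0,"wx":0,"wy":0,"wz":0},{"gripper":0.04,"x":0,"y":0,"z":0,"wx":0,"wy":0,"wz":0}]}}

```text
t: 43.7
ee_pos: [0.6307, 0.0244, 0.1931]
eef_rot: [0.675, 0.738, 0.0, 0.0]
wrist_force: [-0.3, -0.1, -0.7]
finger_gap: 0.574
```

```bash
python3 go.py .6308 .0244 .193 95.1
```

```text
t 43.7 p [0.6307 0.0244 0.1931] yaw 95.14 tilt [ 0.0001 -0.     -1.    ] gap 0.574 F [-0.2936 -0.0655 -0.7446] q [-0.0559  0.5173  1.3498 -0.      1.2744 -1.7164]
rotvec first [0.0001 0.0001 0.0006]  then shift in NEW tool axes [0.     0.0001 0.0001]  (in current axes [0.     0.0001 0.0001] ) dist 0.0001322854960890987
```

>>> {"method": "step_arm", "body": {"rows": [{"gripper":0.04,"x":0,"y":0,"z":0.0008,"wx":0,"wy":0,"wz":0},{"gripper":0.065,"x":0,"y":0,"z":0,"wx":0,"wy":0,"wz":0},{"gripper":0.075,"x":0,"y":0,"z":0,"wx":0,"wy":0,"wz":0},{"gripper":0.075,"x":0,"y":0,"z":-0.02,"wx":0,"wy":0,"wz":0},{"gripper":0.075,"x":0,"y":0,"z":-0.05,"wx":0,"wy":0,"wz":0}]}}

```text
t: 44.32
ee_pos: [0.6295, 0.0245, 0.2608]
eef_rot: [0.675, 0.738, -0.002, -0.002]
wrist_force: [0.7, -0.2, 0.1]
finger_gap: 0.878
```

```bash
python3 go.py .565 -.348 .17 104.5; python3 snap.py w43 160 400 60 300 2.5
```

```text
t 44.33 p [0.6295 0.0245 0.2608] yaw 95.14 tilt [-0.0048  0.0003 -1.    ] gap 0.878 F [ 0.7073 -0.1718  0.1036] q [-0.0559  0.4616  1.2561 -0.      1.4287 -1.7164]
rotvec first [-0.0047 -0.0011 -0.1634]  then shift in NEW tool axes [-0.3445 -0.1557  0.0908]  (in current axes [-0.3652 -0.0971  0.091 ] ) dist 0.3887483493695367
[0.62945197 0.02445116 0.26083696] 0.908583885243336
```

View pics/w43.png

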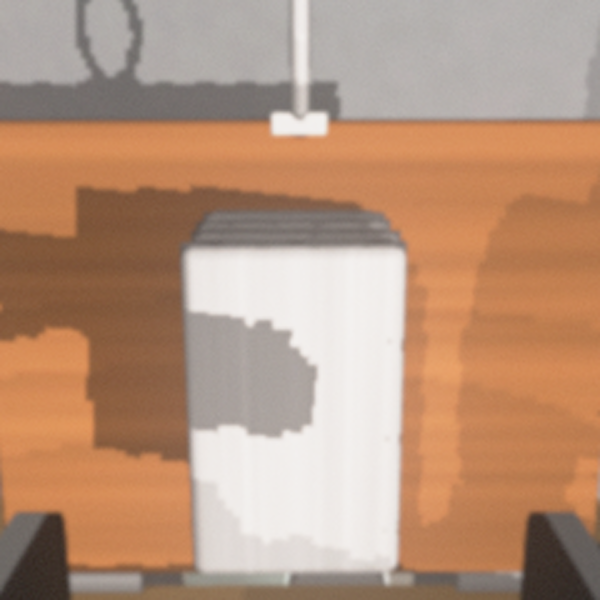

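>>> {"method": "step_arm", "body": {"rows": [{"gripper":0.075,"x":-0.03,"y":-0.01,"z":-0.01,"wx":0,"wy":0,"wz":0},{"gripper":0.075,"x":-0.05,"y":-0.015,"z":0,"wx":0,"wy":0,"wz":0},{"gripper":0.075,"x":-0.05,"y":-0.015,"z":0,"wx":0,"wy":0,"wz":0},{"gripper":0.075,"x":-0.05,"y":-0.015,"z":0,"wx":0,"wy":0,"wz":0},{"gripper":0.075,"x":-0.05,"y":-0.015,"z":0.02,"wx":0,"wy":0,"wz":0}]}}

```text
t: 45.0
ee_pos: [0.582, -0.2129, 0.2533]
eef_rot: [0.675, 0.738, 0.0, 0.002]
wrist_force: [0.2, -0.4, 0.3]
finger_gap: 0.876
```

>>> {"method": "step_arm", "body": {"rows": [{"gripper":0.075,"x":-0.05,"y":-0.015,"z":0.03,"wx":0,"wy":0,"wz":0},{"gripper":0.075,"x":-0.05,"y":-0.012,"z":0.03,"wx":0,"wy":0,"wz":0},{"gripper":0.075,"x":-0.035,"y":0,"z":0.025,"wx":0,"wy":0,"wz":-0.08},{"gripper":0.075,"x":0,"y":0,"z":0,"wx":0,"wy":0,"wz":-0.083},{"gripper":0.075,"x":0,"y":0,"z":0,"wx":0,"wy":0,"wz":0}]}}

```text
t: 45.62
ee_pos: [0.5667, -0.3481, 0.1668]
eef_rot: [0.613, 0.79, 0.0, -0.0]
wrist_force: [0.4, -0.5, 0.1]
finger_gap: 0.878
```

>>> {"method": "step_arm", "body": {"rows": [{"gripper":0.075,"x":0,"y":0,"z":0,"wx":0,"wy":0,"wz":0}]}}

```text
t: 45.75
ee_pos: [0.5671, -0.3475, 0.1676]
eef_rot: [0.613, 0.79, 0.0, 0.0]
wrist_force: [0.3, 1.3, 0.2]
finger_gap: 0.877
```

```bash
python3 go.py .565 -.348 .15 104.5; python3 snap.py w44 180 380 100 260 3.5
```

```text
t 45.75 p [ 0.5671 -0.3475  0.1676] yaw 104.4 tilt [ 0.0005 -0.0003 -1.    ] gap 0.877 F [0.2797 1.2923 0.1628] q [-0.6395  0.5883  1.2886  0.      1.264  -2.4616]
rotvec first [ 0.0004  0.0005 -0.0018]  then shift in NEW tool axes [ 0.     -0.0021  0.0176]  (in current axes [ 0.     -0.0021  0.0176] ) dist 0.017697925157203327
[ 0.5670829  -0.34750714  0.16756802] 0.0043991742572896415
```

View pics/w44.png

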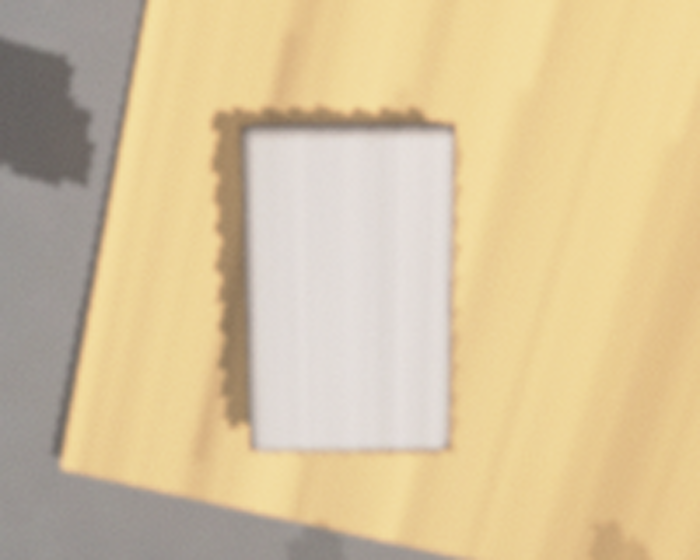

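```bash
python3 tin.py .024 3.5 180 100 244 129 454 127 449 450 252 450
```

```text
world c [ 0.5669 -0.3463  0.024 ] tool c [0.0013 0.     0.1436] sides [0.0507 0.0829 0.0513 0.0824]
wz needed -0.006060819725816207
z 0.16756801549029204
```

>>> {"method": "step_arm", "body": {"rows": [{"gripper":0.075,"x":0.001,"y":0,"z":0.035,"wx":0,"wy":0,"wz":-0.006},{"gripper":0.075,"x":0,"y":0,"z":0.05,"wx":0,"wy":0,"wz":0},{"gripper":0.075,"x":0,"y":0,"z":0.05,"wx":0,"wy":0,"wz":0},{"gripper":0.075,"x":0,"y":0,"z":0.028,"wx":0,"wy":0,"wz":0},{"gripper":0.075,"x":0,"y":0,"z":0.01,"wx":0,"wy":0,"wz":0}]}}

```text
t: 46.42
ee_pos: [0.5662, -0.346, -0.007]
eef_rot: [0.61, 0.792, -0.0, -0.001]
wrist_force: [0.1, 0.1, 0.5]
finger_gap: 0.879
```

>>> {"method": "step_arm", "body": {"rows": [{"gripper":0.065,"x":0,"y":0,"z":0,"wx":0,"wy":0,"wz":0},{"gripper":0.065,"x":0,"y":0,"z":0,"wx":0,"wy":0,"wz":0}]}}

```text
t: 46.68
ee_pos: [0.5674, -0.3474, -0.0042]
eef_rot: [0.61, 0.792, 0.0, 0.001]
wrist_force: [0.0, 0.0, -0.5]
finger_gap: 0.762
```

```bash
python3 snap.py w45 200 360 160 380 2.7
```

```text
[ 0.56743713 -0.34735301 -0.00423561] 0.0044860969974246274
```

View pics/w45.png

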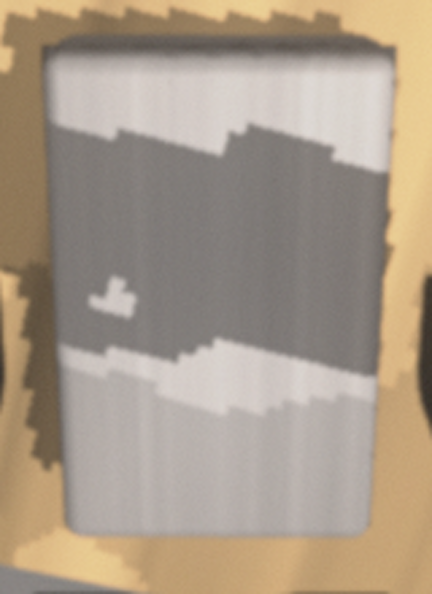

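>>> {"method": "step_arm", "body": {"rows": [{"gripper":0.04,"x":0,"y":0,"z":0.001,"wx":0,"wy":0,"wz":0},{"gripper":0.04,"x":0,"y":0,"z":0,"wx":0,"wy":0,"wz":0},{"gripper":0.04,"x":0,"y":0,"z":0,"wx":0,"wy":0,"wz":0}]}}

```text
t: 47.1
ee_pos: [0.5672, -0.3473, -0.005]
eef_rot: [0.61, 0.792, 0.0, 0.001]
wrist_force: [-3.4, 2.7, 17.3]
finger_gap: 0.581
```

```bash
python3 go.py; python3 snap.py w46 200 360 160 380 2.7
```

```text
t 47.1 p [ 0.5672 -0.3473 -0.005 ] yaw 104.82 tilt [ 0.0018 -0.0013 -1.    ] gap 0.581 F [-3.4314  2.6829 17.2784] q [-0.6392  0.7903  1.4215  0.      0.9277 -2.4686]
[ 0.56722145 -0.3473053  -0.00500964] 0.0014219819797503539
```

View pics/w46.png

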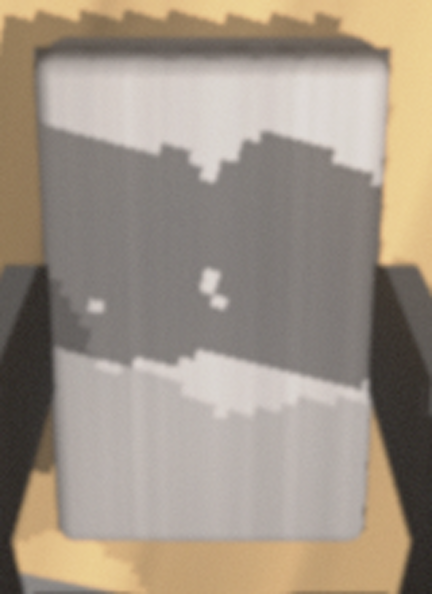

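>>> {"method": "step_arm", "body": {"rows": [{"gripper":0.04,"x":0,"y":0,"z":-0.03,"wx":0,"wy":0,"wz":0},{"gripper":0.04,"x":0,"y":0,"z":-0.06,"wx":0,"wy":0,"wz":0},{"gripper":0.04,"x":0,"y":0,"z":-0.06,"wx":0,"wy":0,"wz":0},{"gripper":0.04,"x":0,"y":0,"z":-0.06,"wx":0,"wy":0,"wz":0.08},{"gripper":0.04,"x":0,"y":0,"z":-0.05,"wx":0,"wy":0,"wz":0.089}]}}

```text
t: 47.78
ee_pos: [0.5666, -0.3468, 0.2564]
eef_rot: [0.676, 0.737, 0.0, 0.001]
wrist_force: [-0.1, 0.8, -2.3]
finger_gap: 0.576
```

```bash
python3 go.py .6308 .0244 .25 95.1
```

```text
t 47.77 p [ 0.5666 -0.3468  0.2564] yaw 94.98 tilt [ 0.0017 -0.0012 -1.    ] gap 0.576 F [-0.1088  0.8305 -2.3087] q [-0.6391  0.5137  1.1764  0.      1.4495 -2.2968]
rotvec first [ 0.0016  0.0014 -0.0021]  then shift in NEW tool axes [0.3641 0.097  0.0064]  (in current axes [0.3643 0.0962 0.006 ] ) dist 0.3768017649416412
```

>>> {"method": "step_arm", "body": {"rows": [{"gripper":0.04,"x":0.045,"y":0.01,"z":0,"wx":0,"wy":0,"wz":-0.002},{"gripper":0.04,"x":0.05,"y":0.015,"z":0,"wx":0,"wy":0,"wz":0},{"gripper":0.04,"x":0.05,"y":0.015,"z":0,"wx":0,"wy":0,"wz":0},{"gripper":0.04,"x":0.05,"y":0.015,"z":0,"wx":0,"wy":0,"wz":0},{"gripper":0.04,"x":0.05,"y":0.015,"z":0,"wx":0,"wy":0,"wz":0}]}}

```text
t: 48.4
ee_pos: [0.614, -0.0948, 0.2537]
eef_rot: [0.674, 0.739, 0.0, 0.0]
wrist_force: [0.3, -0.3, -0.9]
finger_gap: 0.575
```

>>> {"method": "step_arm", "body": {"rows": [{"gripper":0.04,"x":0.05,"y":0.015,"z":0,"wx":0,"wy":0,"wz":0},{"gripper":0.04,"x":0.045,"y":0.01,"z":0,"wx":0,"wy":0,"wz":0},{"gripper":0.04,"x":0.024,"y":0.002,"z":0,"wx":0,"wy":0,"wz":0},{"gripper":0.04,"x":0,"y":0,"z":0,"wx":0,"wy":0,"wz":0},{"gripper":0.04,"x":0,"y":0,"z":0,"wx":0,"wy":0,"wz":0}]}}

```text
t: 49.02
ee_pos: [0.6299, 0.0239, 0.2534]
eef_rot: [0.674, 0.739, -0.0, 0.0]
wrist_force: [0.4, -0.2, -1.3]
finger_gap: 0.582
```

```bash
python3 go.py .6313 .0244 .212 95.1; python3 snap.py w47 200 360 140 380 2.5; python3 inh.py 183 359.3 .029
```

```text
t 49.02 p [0.6299 0.0239 0.2534] yaw 95.25 tilt [ 0.0002 -0.0003 -1.    ] gap 0.582 F [ 0.3615 -0.2244 -1.3034] q [-0.0566  0.4649  1.2708 -0.0003  1.4056 -1.7189]
rotvec first [0.0002 0.0003 0.0026]  then shift in NEW tool axes [0.0003 0.0015 0.0414]  (in current axes [0.0004 0.0015 0.0414] ) dist 0.04146471215254168
[0.6298553  0.02392248 0.25343679] 0.015119128469645951
rear -0.040874807831716396 front 0.04078796679170557 len 0.08166277462342197 centre -4.3420520005412605e-05
```

View pics/w47.png

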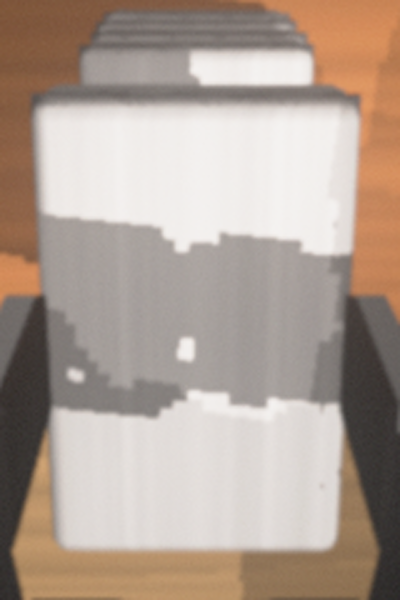

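>>> {"method": "step_arm", "body": {"rows": [{"gripper":0.04,"x":0,"y":0.001,"z":0.015,"wx":0,"wy":0,"wz":0.0025},{"gripper":0.04,"x":0,"y":0,"z":0.015,"wx":0,"wy":0,"wz":0},{"gripper":0.04,"x":0,"y":0,"z":0.009,"wx":0,"wy":0,"wz":0},{"gripper":0.04,"x":0,"y":0,"z":0,"wx":0,"wy":0,"wz":0},{"gripper":0.04,"x":0,"y":0,"z":0,"wx":0,"wy":0,"wz":0}]}}

```text
t: 49.7
ee_pos: [0.6312, 0.0246, 0.2145]
eef_rot: [0.675, 0.738, 0.0, 0.0]
wrist_force: [-0.1, -0.1, -1.0]
finger_gap: 0.577
```

```bash
python3 go.py .6311 .0244 .211 95.1
```

```text
t 49.7 p [0.6312 0.0246 0.2145] yaw 95.11 tilt [ 0.0005 -0.     -1.    ] gap 0.577 F [-0.0717 -0.0545 -0.9842] q [-0.0556  0.4983  1.3219  0.      1.3209 -1.7156]
rotvec first [0.0005 0.0001 0.0002]  then shift in NEW tool axes [-0.0002 -0.0001  0.0035]  (in current axes [-0.0002 -0.0001  0.0035] ) dist 0.0035067279090923
```

>>> {"method": "step_arm", "body": {"rows": [{"gripper":0.04,"x":0,"y":0,"z":0.0025,"wx":0,"wy":0,"wz":0},{"gripper":0.04,"x":0,"y":0,"z":0.001,"wx":0,"wy":0,"wz":0},{"gripper":0.04,"x":0,"y":0,"z":0,"wx":0,"wy":0,"wz":0}]}}

```text
t: 50.08
ee_pos: [0.631, 0.0246, 0.2111]
eef_rot: [0.675, 0.738, 0.0, 0.0]
wrist_force: [-1.7, -0.5, 2.6]
finger_gap: 0.581
```

>>> {"method": "step_arm", "body": {"rows": [{"gripper":0.065,"x":0,"y":0,"z":0,"wx":0,"wy":0,"wz":0},{"gripper":0.075,"x":0,"y":0,"z":0,"wx":0,"wy":0,"wz":0},{"gripper":0.075,"x":0,"y":0,"z":-0.02,"wx":0,"wy":0,"wz":0},{"gripper":0.075,"x":0,"y":0,"z":-0.05,"wx":0,"wy":0,"wz":0},{"gripper":0.075,"x":0,"y":-0.03,"z":-0.03,"wx":0,"wy":0,"wz":0}]}}

```text
t: 50.7
ee_pos: [0.6023, 0.0219, 0.3125]
eef_rot: [0.675, 0.738, 0.001, 0.001]
wrist_force: [0.4, -0.9, 0.9]
finger_gap: 0.881
```

>>> {"method": "step_arm", "body": {"rows": [{"gripper":0.075,"x":0,"y":-0.05,"z":0,"wx":0,"wy":0,"wz":0},{"gripper":0.075,"x":0,"y":-0.05,"z":0,"wx":0,"wy":0,"wz":0},{"gripper":0.075,"x":0,"y":-0.05,"z":0,"wx":0,"wy":0,"wz":0},{"gripper":0.075,"x":0,"y":-0.04,"z":0,"wx":0,"wy":0,"wz":0},{"gripper":0.075,"x":0,"y":0,"z":0,"wx":0,"wy":0,"wz":0}]}}

```text
t: 51.32
ee_pos: [0.4096, 0.005, 0.3111]
eef_rot: [0.675, 0.738, 0.0, 0.0]
wrist_force: [0.2, 0.3, 0.8]
finger_gap: 0.871
```

```bash
python3 go.py; python3 - <<'E'
from h import *
im=camera('scene'); cv2.imwrite('pics/s50.png',im[:,:,::-1]); crop(im,240,340,150,260,7,'pics/s50c.png')
im=camera('top'); cv2.imwrite('pics/t50.png',im[:,:,::-1]); crop(im,190,320,100,210,6,'pics/t50c.png')
E
```

```text
t 51.33 p [0.4096 0.005  0.3111] yaw 95.09 tilt [ 0.0002 -0.0001 -1.    ] gap 0.871 F [0.1879 0.3063 0.8173] q [-0.1338  0.0793  1.6672 -0.0001  1.3949 -1.7934]
```

View pics/s50c.png

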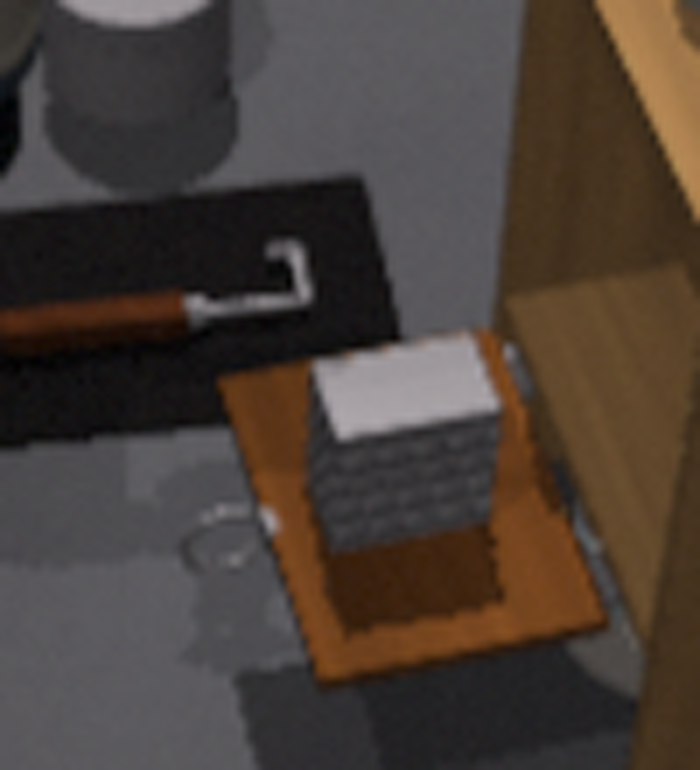

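View pics/t50.png

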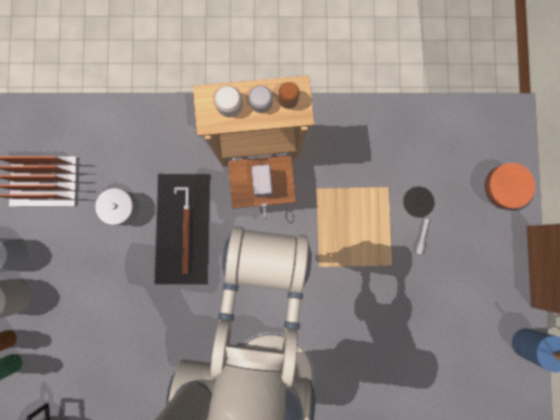

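View pics/t50c.png

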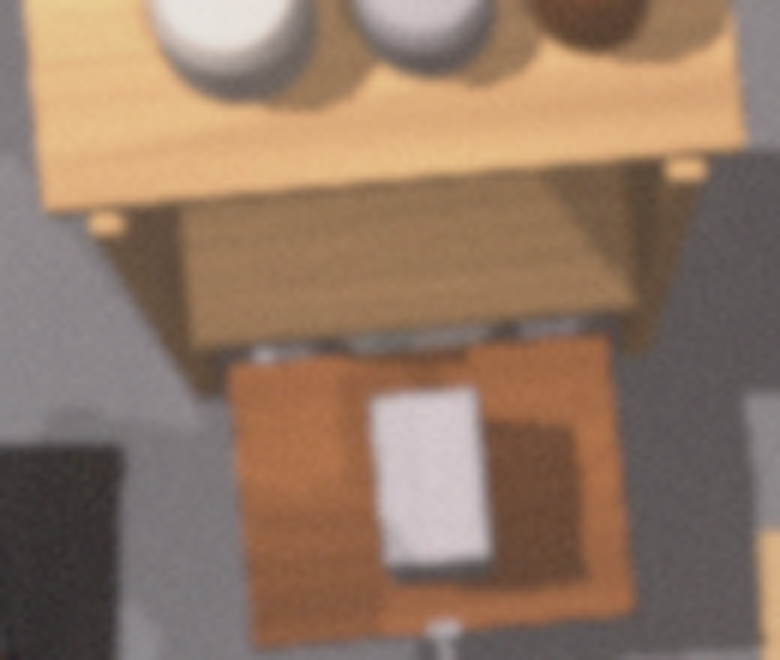

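View pics/s50.png

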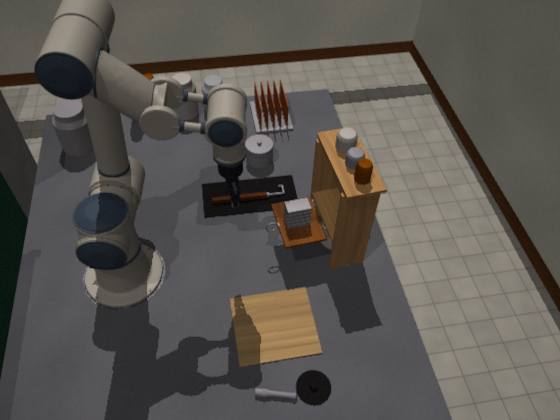

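```bash
python3 - <<'E'
from h import *
im=camera('scene'); crop(im,275,320,190,235,16,'pics/s51.png')
E
```

```text
(no output)
```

View pics/s51.png

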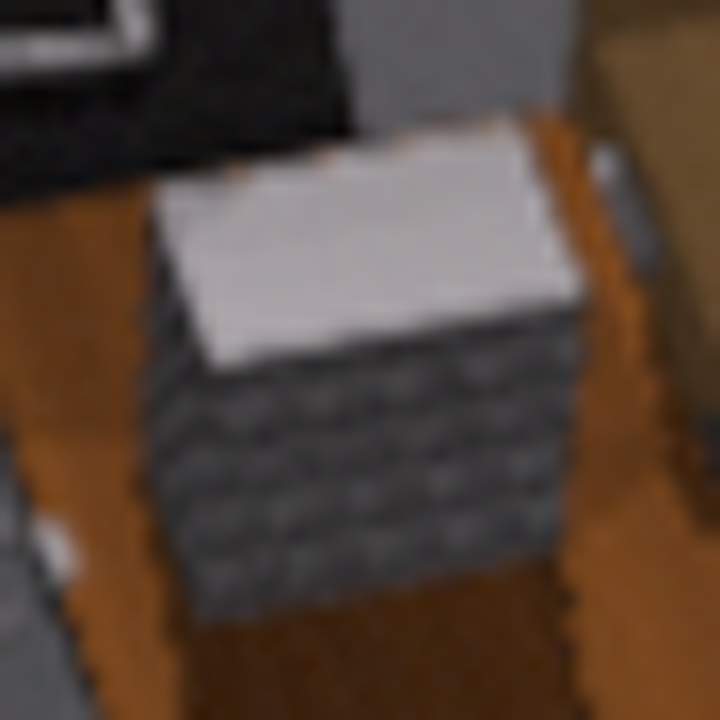

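The pile is straight-edged with five layers, and the gripper is clear of everything. Handing in.

```bash
python3 -c "
from plant import *
print(finish_job())"
```

```text
the job is handed in; nothing more can be done
None
```

The job is done and handed in at about 51 s of the 210 s. I hooked the ring with the pole and pulled the flap down to its stop. The pole is back flat on its mat, and all five tins are in one pile on the flap.

**Last checks, from the top and scene pictures:**
- **Flap:** its free corners lie within about 1 mm of where a level flap should be, and they did not move under the pile.
- **Pile:** five flat layers with straight edges, in line with the flap and close to its middle.
- **Pole:** lies wholly on the mat.
- **Dabba, lid and pestle:** look to be where they were.

**What went wrong or disagreed:**
- **Fingertip height:** the fingertips stood about 12–15 mm higher than the reported TCP. My first grasp of the pole closed on nothing because of this, so I went deeper after that.
- **One bad tin grasp:** while closing on one of the tins on the board, a finger rode up on top of it. The wrist force read about 47 N in total (41 N upward). I opened at once, and the second grasp held. I think the finger rather than the gripper body was pressing, but I can't rule out that it counts against the 40 N limit.
- **Cameras:** the wrist camera placed things about 3–5 mm away from where the top camera did. I lined up the pile with the wrist camera alone so the difference cancelled out.

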